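# Pack the award set: screw down the medals and lock in the nameplates

### The job

Get the award set ready to be carried off. Lay each of the two medals flat in a cup of the wooden carrier, boss up, and screw a ring fully home over each; lay every nameplate bar that is on the desk upright in its own lane of the green tray and swing the keeper bar shut over them until it clicks into its detent. Leave everything else on the desk where it stands.

Things in the scene. Friction and masses are not known exactly. Their poses are not given: they have to be found in the camera images.
- carrier: Medal carrier: dark wooden block fixed to the desk, 244 (x) x 96 (y) x 30 mm, with two like brass screw cups on top, at x = -60 (robot side) and +60 mm. Origin: centre of the underside. A cup: round neck 44.6 mm across, rim 20.5 mm above the block's top, in it a flat-floored round mouth 38.6 mm wide, 6 mm deep; outside a coarse double thread 53 mm across, lead 22 mm a turn, clockwise goes down.
- well_near (a point): Centre of the mouth's floor of the robot-side cup, 44.5 mm above the desk; axes as the carrier's. A ring put on with its x 1.4 rad (1.3 to 1.5) anticlockwise of the carrier's x (ring's white lines at the green marks) drops until its underside is 5 mm below this point, at the thread's start; 1.1 to 1.4 rad clockwise (to the white marks) sinks it 3.5 mm per rad to 9 mm below: home, lip on rim.
- well_far (a point): Same for the carrier's far cup. A ring put on at other angles needs up to half a turn more clockwise; 0.3 rad past the white marks it jams tight.
- tray: Nameplate tray fixed to the desk: green base 304 (x) x 142 (y) x 6 mm; pale ridges leave three lanes along its y, 28 mm wide, 126 mm long, middles at x = -68, -10, +48 mm. Ridges reach 16 mm above the desk, the walls at the lane ends 20 mm. Origin: centre of the underside. The keeper's hinge pin is at x = +125 mm; at x = -137 mm stand its sprung detent dome (45 mm high) and stop post (46 mm).
- keeper (a joint): Angle (rad) of the tray's level aluminium keeper bar, 278 x 16 mm, 47 to 59 mm above the desk (passes 5 mm over bars in the lanes). 0 = shut over the lanes, pointing to the tray's -x, at a stop; opens to 1.75, clockwise from above (1.57 = pointing to +y). Light (0.2 N at the knob), stays where left; from 0.075 to 0.04 it must be pushed over a sprung dome (3 N), then is held shut.
- keeper_knob (a point): Grip point on the keeper's red upright round knob, 20 mm across, from 59 to 85 mm above the desk; the point is 73 mm above the desk, 240 mm from the hinge axis. Turns with the keeper
- keeper_hinge (a point): On the keeper's upright hinge axis, 59 mm above the desk; axes as the tray's
- lane_1 (a point): Middle of the floor of the tray's first (robot side) lane, 6 mm above the desk; axes as the tray's: the lane runs along y
- lane_2 (a point): Middle of the floor of the tray's second lane, 6 mm above the desk; axes as the tray's: the lane runs along y
- lane_3 (a point): Middle of the floor of the tray's third (far) lane, 6 mm above the desk; axes as the tray's: the lane runs along y
- medal_gold: Loose brass-coloured medal with a red boss: flat round disk 36 mm across and 5 mm thick, with a round boss 20 mm across in its middle up to 21 mm above the underside (the grip). Origin: centre of the underside; z up through the boss. 60 g, more or less.
- medal_silver: Loose silver-coloured medal with a blue boss: flat round disk 36 mm across and 5 mm thick, with a round boss 20 mm across in its middle up to 21 mm above the underside (the grip). Origin: centre of the underside; z up through the boss. 60 g, more or less.
- ring_a: Loose dark steel screw ring, 63 mm across, 19 mm high, 80 g: open skirt, 4 mm lip at the top with a 29 mm hole (smaller than a medal's disk, passes its boss). Two black grip pads with flat faces 65 mm apart, 20 mm wide, on its +y and -y sides; lugs inside the skirt's foot on its +x and -x sides, white lines above them on top. Alike after half a turn. Origin: centre of the underside.
- ring_b: Second loose screw ring, the same as ring_a
- bar_a: Loose dark wooden nameplate bar with blank brass faces, 120 (its x) x 24 (its y) x 36 mm high. Origin: centre of the underside; z up. About 80 g. May be absent (None throughout).
- bar_b: Loose dark wooden nameplate bar with blank brass faces, 120 (its x) x 24 (its y) x 36 mm high. Origin: centre of the underside; z up. About 80 g. May be absent (None throughout).
- bar_c: Loose dark wooden nameplate bar with blank brass faces, 120 (its x) x 24 (its y) x 36 mm high. Origin: centre of the underside; z up. About 80 g. May be absent (None throughout).
- paperweight: Bystander, to be left alone: green glass paperweight, 40 mm across, 24 mm high, standing among the medals and rings. Origin: centre of the underside.
- desk_bell: Bystander, to be left alone: steel desk bell, 60 mm across, 46 mm high, behind the rings. Origin: centre of the underside.
- ink_pad: Bystander, to be left alone: flat black-and-blue stamp ink pad case, 70 x 45 x 18 mm, behind the rings. Origin: centre of the underside.
Things that resemble listed ones, but are neither listed nor needed, are in the scene too. Several things look just like the medal_gold: the one meant starts farthest to the robot's left. Leave any yellow look-alike of the ring_a alone.

How it is judged:
By the outcome, as a careful person would: the job done as asked, in the order asked, and still so for the second after the job is handed in, with the robot touching nothing.
Of bar_a, bar_b, bar_c only 2 to 3 are there at a start; the rules pass over those that are not, and their reading is None.
At some moment in a run one of medal_gold, medal_silver may be knocked a few centimetres aside while the robot is not near it.
Once in a run the grip may slacken for a moment while it holds something.
It also fails if it takes over 208 s, if anything falls off the work surface, if the arm or the gripper's body presses on something with over 40 N, if the wrist force passes 120 N, or if a joint passes its speed limit or range.

### The arm

A 6-joint arm with a two-finger parallel gripper is mounted at the origin on the work surface. World frame = base frame: x ahead of the robot, y to its left, z up, the work surface at z = 0. Lengths are in m, angles in degrees, forces in N, time in s.
With the tool pointing down it reaches from about 0.375 to 0.9 m from the base axis. Payload 3.1 kg.
Tool frame: the origin (TCP) lies midway between the tips of the shut fingers; the grasp point (between the pads) lies bot.hold_point_z behind it (bot.hold_point_z is the distance from the TCP to the grasp point, in m); z points along the fingers, y is the direction in which the jaws open and shut (so a half turn about z gives the same grasp; the last joint's range is limited). The gripper opens to 87 mm and grips with 3 to 60 N. Pads are 19 mm wide; open, the fingers measure 117 mm over their backs; the gripper's body (75 mm by 190 mm) begins 51 mm behind the grasp point.
Start: joints at [-75.716, 30.224, 82.088, -0, 67.689, -10.227], TCP at [0.259, -0.569, 0.223] pointing down, gripper open.
Joint ranges: [-176.69, 176.69], [-43.24, 126.21], [12.49, 139.97], [-82, 262], [0, 151.66], [-163.58, 163.58]. Speed limits (degrees/s): [159.86, 159.86, 180, 180, 180, 180].

### API

Orientations are given as a 3x3 rotation matrix whose columns are the frame's x, y, z axes.
In Python, from rig import bot, vision, hand_in gives the robot as it stands. The module is installed in compiled form; this text tells all that it offers.
- The arm moves only by the shell command python3 -m handwheel 'ROWS'. ROWS is JSON, a list of rows, each an object of numbers: "hand": the gripper's target within -1 to 1 (fully open at 1, half-way at 0, shut at -1); "dx", "dy", "dz": the shift along the world's x, y, z in cm; "wx", "wy", "wz": the turn, a rotation vector about the world's x, y, z in rad. In form: [{"hand": .., "dx": .., "dy": .., "dz": .., "wx": .., "wy": .., "wz": ..}, ...]. A call has 1 to 10 rows; each row shifts and turns the commanded pose from where the row before left it; what a row does not reach is not made up. A row lasts 1/10 s, in which the tool goes at most 50 mm and 8.59 degrees, less where a joint would pass 70% of its speed; a pose out of reach is approached as far as the arm can. A call with a gripper value outside its range is refused whole. The fingers move at their own pace and stop on an object; the grip force is fixed at half the most. Time passes only in rows, so rows that do not move let the fingers close. It gives the time, the measured TCP pose, the force and the opening at its end, in the units of the state.
- bot.read_state(): the state, without advancing time (a new reading comes with each control period).
- vision.capture(name): name is "scene" or "side" or "wrist"; returns (picture, depth): 480x640x3 uint8, red, green, blue; 480x640 float32, m along the optical axis (not along the pixel's ray), 0 where there is no reading.
- vision.get_calibration(name): a dict with "fx", "fy", "cx", "cy" (pixels), "rvec" (rotation vector, rad) and "tvec" (3), from world to camera coordinates, as OpenCV has them. Camera axes: x right, y down, z forward; pixel columns grow to the right and rows downward; lengths in m; the calibration is good to about 2 mm. The wrist camera is an equidistant fisheye: a pixel r from the principal point sees the ray r / f radians off the axis. A picture is of the moment at which its call begins: read the wrist's pose just before it. get_calibration takes no time and is no camera call; for the wrist camera it gives the pose at the moment of the call.
- hand_in(): hands the job in, once; it reports no verdict.
The state is a dict: "time_s": time; "joint_positions": joint angles; "qvel": joint speeds; "tau": joint torques, N m; "position": TCP position; "tcp_rot": TCP orientation; "force": force on the tool from outside, world axes, zero at the start; "moment": the same for the moment, N m; "opening": opening from 0.0 (shut) to 1.0 (fully open).
Only numpy, scipy, OpenCV 4.12 (cv2) and the standard library are available. Lean on these libraries where they do the work, as an engineer would, in place of code of your own. Each camera call takes 0.05 s, during which the arm holds its last target.

## Working session

There is one attempt and no reset: what is moved stays moved. The work goes in short steps, Python scripts to look and compute and a shell command to move; the robot and the scene stay as the last step left them, time stands still between calls to the robot, and variables do not carry over. Pictures are saved under pics/ and viewed, and the job is handed in when it is done.

```bash
mkdir -p pics; ls; python3 - <<'E'
from rig import bot,vision
import cv2
s=bot.read_state();print({k:s[k] for k in('time_s','position','tcp_rot','opening','force')},bot.hold_point_z)
for n in("scene","side","wrist"):
    c=vision.get_calibration(n);print(n,c)
    p,d=vision.capture(n);cv2.imwrite(f"pics/{n}0.png",p[:,:,::-1])
E
```

```text
pics
{'time_s': 0.0, 'position': array([ 0.25913812, -0.56793616,  0.22156701]), 'tcp_rot': array([[ 9.09867639e-01,  4.14898255e-01, -5.63096412e-04],
       [ 4.14898482e-01, -9.09865284e-01,  2.10103994e-03],
       [ 3.59375930e-04, -2.14529610e-03, -9.99997634e-01]]), 'opening': 1.0026827776794376, 'force': array([-0.29580345,  0.30417147,  0.49209022])} 0.0187
scene {'fx': 433.61032035250594, 'fy': 433.61032035250594, 'cx': 316.69634009314, 'cy': 242.04926543579617, 'rvec': array([ 1.62208034,  2.17829994, -0.65127765]), 'tvec': array([ 0.13490259, -0.42830342,  1.33275856])}
side {'fx': 606.7690337111567, 'fy': 606.7690337111567, 'cx': 318.2107328556177, 'cy': 240.160464519051, 'rvec': array([ 0.30067424, -2.73300939,  1.33785051]), 'tvec': array([0.55499317, 0.13593881, 1.22748289])}
wrist {'fx': 371.64829954431775, 'fy': 371.64829954431775, 'cx': 321.77264240498647, 'cy': 246.64700651008854, 'rvec': array([-2.43109078,  1.5626925 ,  0.23090462]), 'tvec': array([-0.62269336, -0.03501939,  0.39136195])}
```

View pics/scene0.png

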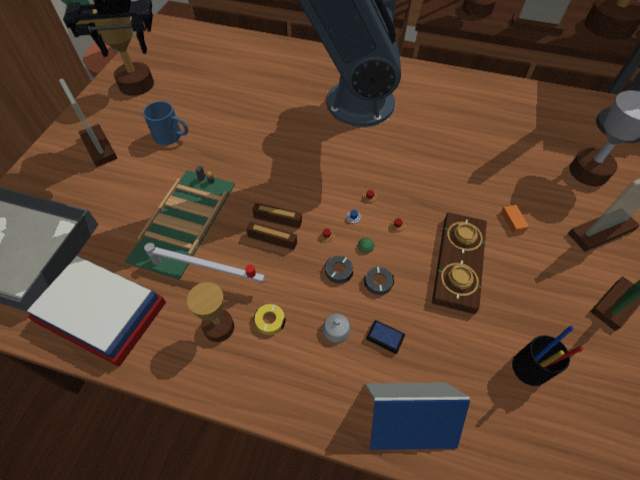

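View pics/side0.png

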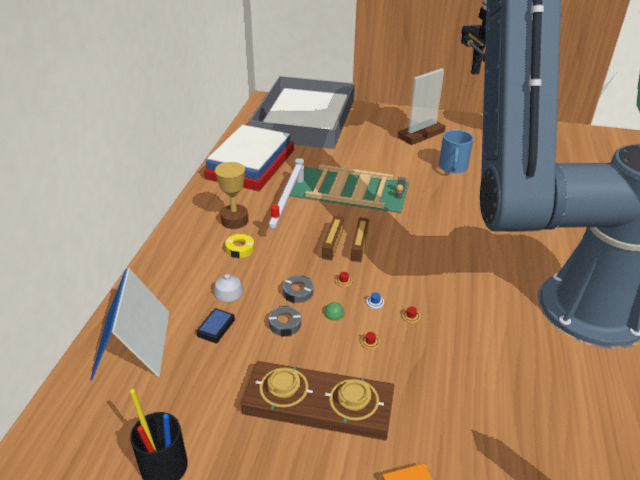

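View pics/wrist0.png

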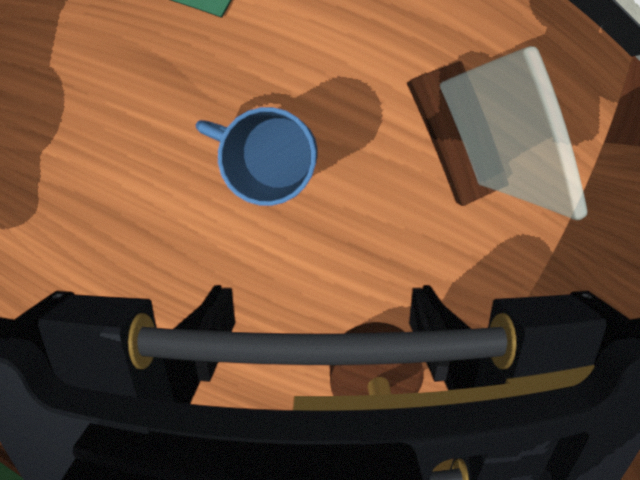

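```bash
cat > lib.py <<'E'
import numpy as np,cv2
from rig import bot,vision
def cal(n):
    c=vision.get_calibration(n);R=cv2.Rodrigues(c['rvec'])[0];return c,R,c['tvec']
def ray(c,R,t,u,v,fish=False):
    x=(np.asarray(u,float)-c['cx'])/c['fx'];y=(np.asarray(v,float)-c['cy'])/c['fy']
    if fish:
        r=np.hypot(x,y)+1e-12;d=np.stack([x/r*np.sin(r),y/r*np.sin(r),np.cos(r)],-1)
    else: d=np.stack([x,y,np.ones_like(x)],-1)
    return -R.T@t, d@R
def plane(n,u,v,z,C=None):
    c,R,t=C or cal(n);o,d=ray(c,R,t,u,v,n=='wrist');s=(z-o[2])/d[...,2];return o+d*s[...,None]
def cloud(n,d,C=None):
    c,R,t=C or cal(n);v,u=np.mgrid[:480,:640];o,r=ray(c,R,t,u,v,n=='wrist')
    if n=='wrist':
        x=(u-c['cx'])/c['fx'];y=(v-c['cy'])/c['fy'];r=r/np.cos(np.hypot(x,y))[...,None]
    return o+r*d[...,None]
def proj(n,P,C=None):
    c,R,t=C or cal(n);p=np.atleast_2d(P)@R.T+t
    if n=='wrist':
        h=np.hypot(p[:,0],p[:,1])+1e-12;th=np.arctan2(h,p[:,2]);q=p[:,:2]/h[:,None]*th[:,None]
    else: q=p[:,:2]/p[:,2:]
    return q*[c['fx'],c['fy']]+[c['cx'],c['cy']]
def top(p,d,C,n,x0,x1,y0,y1,z,name,ppm=2000):
    """rectify onto plane z: rows=x down, cols=y right ; save"""
    xs=np.arange(x0,x1,1/ppm);ys=np.arange(y0,y1,1/ppm)
    X,Y=np.meshgrid(xs,ys,indexing='ij');q=proj(n,np.stack([X.ravel(),Y.ravel(),np.full(X.size,z)],-1),C).astype(np.float32)
    im=cv2.remap(p,q[:,0].reshape(X.shape),q[:,1].reshape(X.shape),1)
    cv2.imwrite(name,im[:,:,::-1]);return im
def look(n):
    C=cal(n);p,d=vision.capture(n);return p,d,C
def st():
    s=bot.read_state();R=s['tcp_rot'];print('t',round(s['time_s'],2),'pos',s['position'].round(4),'yaw y',np.degrees(np.arctan2(R[1,1],R[0,1])).round(2),'z',R[:,2].round(3),'op',round(s['opening'],3),'F',s['force'].round(1),'j6',np.round(s['joint_positions'],1)); return s
E
python3 - <<'E'
from lib import *
for n in('scene','side'):
    p,d,C=look(n); np.savez(f'{n}0.npz',p=p,d=d)
    W=cloud(n,d,C); h=cv2.cvtColor(p,cv2.COLOR_RGB2HSV).astype(int)
    H,S,V=h[...,0],h[...,1],h[...,2]; x,y,z=W[...,0],W[...,1],W[...,2]
    on=(z>0.004)&(z<0.11)&(x>.3)&(x<1.0)&(abs(y)<.5)
    for nm,m in dict(red=((H<6)|(H>174))&(S>170)&(V>80),blue=(H>100)&(H<125)&(S>150)&(V>80),green=(H>55)&(H<90)&(S>100),white=(S<40)&(V>150),yellow=(H>20)&(H<32)&(S>150)&(V>100)).items():
        k,l,stt,ce=cv2.connectedComponentsWithStats((m&on).astype(np.uint8))
        for i in range(1,k):
            if stt[i,4]>12:
                q=l==i;print(n,nm,ce[i].round(0),stt[i,4],'med',np.median(W[q],0).round(4),'zmax',np.percentile(z[q],95).round(4))
p,d,C=look('scene')
cv2.imwrite('pics/cropm.png',cv2.resize(p[170:350,300:500,::-1],None,fx=4,fy=3.3,interpolation=2))
cv2.imwrite('pics/cropt.png',cv2.resize(p[150:350,110:310,::-1],None,fx=3,fy=3,interpolation=2))
p,d,C=look('side')
cv2.imwrite('pics/crops.png',cv2.resize(p[260:440,210:450,::-1],None,fx=3.3,fy=3.3,interpolation=2))
cv2.imwrite('pics/cropst.png',cv2.resize(p[150:290,250:430,::-1],None,fx=4,fy=4,interpolation=2))
E
```

```text
scene red [370. 193.] 33 med [0.361  0.108  0.0216] zmax 0.0242
scene red [398. 221.] 38 med [0.429  0.1946 0.0213] zmax 0.023
scene red [326. 232.] 43 med [0.5087 0.0347 0.0212] zmax 0.0237
scene red [250. 270.] 89 med [ 0.6924 -0.081   0.0844] zmax 0.0882
scene red [137. 329.] 268 med [ 0.8635 -0.2707  0.0301] zmax 0.033
scene red [102. 355.] 13 med [ 0.9308 -0.3094  0.0304] zmax 0.0334
scene blue [354. 213.] 28 med [0.4375 0.084  0.0218] zmax 0.0244
scene green [206. 184.] 515 med [ 0.4427 -0.3111  0.0067] zmax 0.0092
scene green [195. 198.] 228 med [ 0.4952 -0.3228  0.0068] zmax 0.0088
scene green [184. 215.] 247 med [ 0.5527 -0.3238  0.0069] zmax 0.0092
scene green [173. 233.] 284 med [ 0.6113 -0.3227  0.0069] zmax 0.0095
scene green [158. 259.] 880 med [ 0.6935 -0.321   0.0068] zmax 0.0093
scene green [367. 244.] 58 med [0.5137 0.1372 0.0214] zmax 0.0253
scene white [199. 261.] 479 med [ 0.6904 -0.2027  0.0596] zmax 0.062
scene white [ 90. 303.] 6049 med [ 0.8465 -0.3765  0.0593] zmax 0.0617
scene white [259. 276.] 46 med [ 0.689  -0.0655  0.0598] zmax 0.0616
scene yellow [269.
[... 1272 characters left out ...]
88.] 567 med [0.7238 0.1356 0.0265] zmax 0.0389
side white [288. 281.] 15 med [0.6143 0.081  0.0186] zmax 0.0224
side white [307. 289.] 16 med [0.5703 0.0949 0.0186] zmax 0.021
side white [376. 304.] 50 med [0.4285 0.0943 0.0053] zmax 0.008
side white [297. 316.] 23 med [0.5733 0.1748 0.0186] zmax 0.0206
side white [272. 318.] 18 med [0.6183 0.1898 0.0191] zmax 0.0208
side white [258. 382.] 16 med [0.5953 0.3545 0.0309] zmax 0.0326
side white [310. 391.] 17 med [0.5061 0.3519 0.0298] zmax 0.0323
side white [327. 394.] 15 med [0.4764 0.3523 0.0297] zmax 0.0325
side white [381. 403.] 16 med [0.3861 0.352  0.0306] zmax 0.0326
side yellow [240. 245.] 389 med [ 0.748  -0.0115  0.0171] zmax 0.0205
```

View pics/cropm.png

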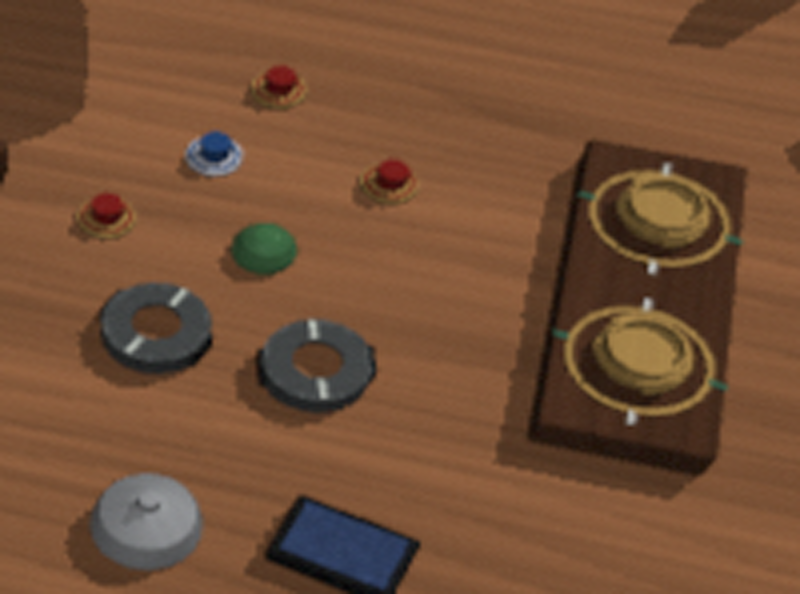

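View pics/cropt.png

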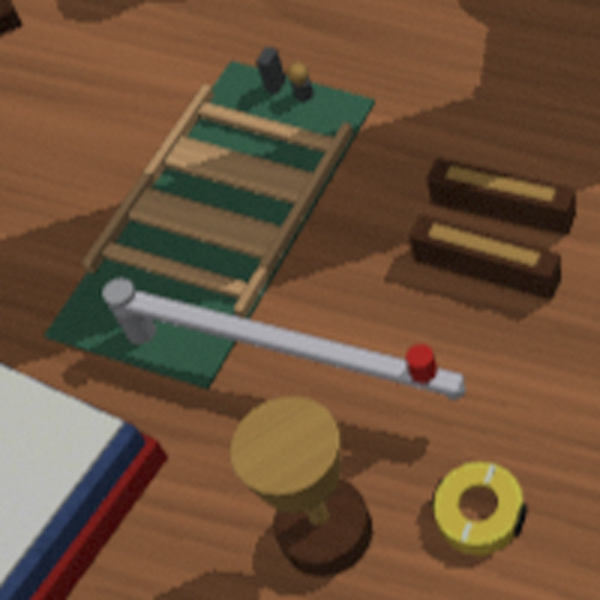

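View pics/crops.png

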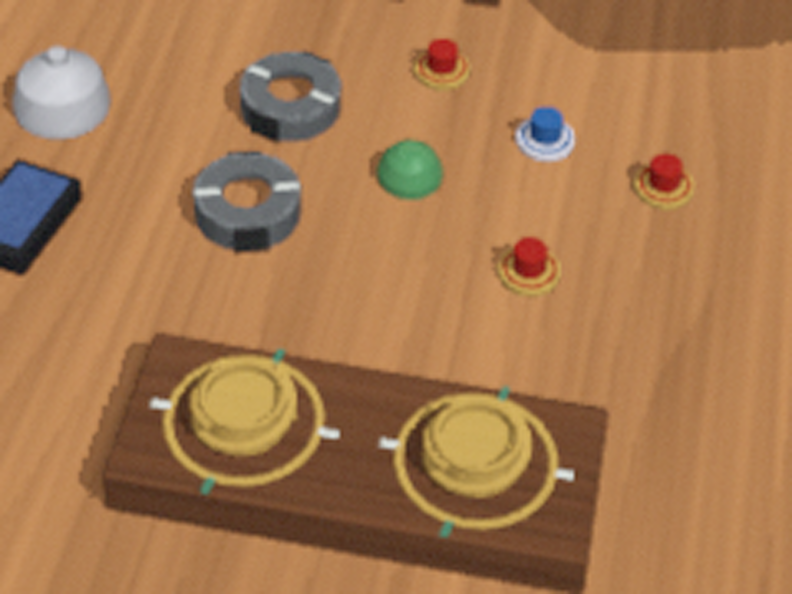

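View pics/cropst.png

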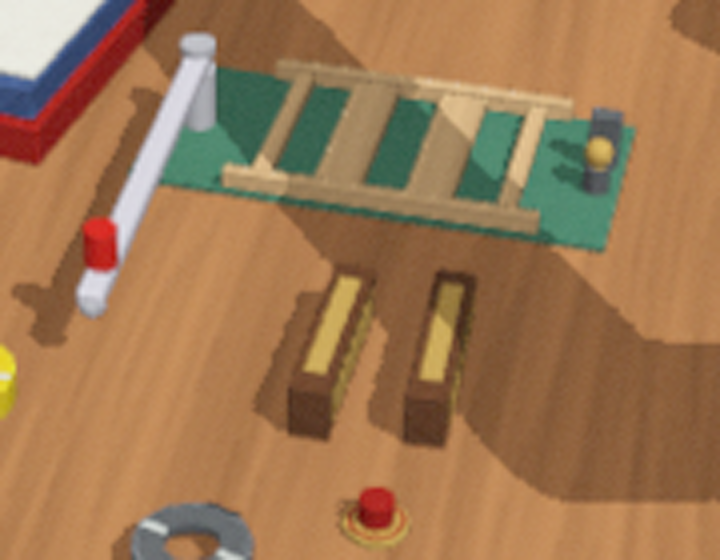

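```bash
python3 - <<'E'
from lib import *
s=st();c,R,t=cal('wrist');T=s['tcp_rot'];o=-R.T@t
print('cam in tool',(T.T@(o-s['position'])).round(4),'axis in tool',(T.T@R[2]).round(3), 'img x in tool',(T.T@R[0]).round(3))
for n in('scene','side'):
    z=np.load(f'{n}0.npz');p,d=z['p'],z['d'];C=cal(n);W=cloud(n,d,C)
    h=cv2.cvtColor(p,cv2.COLOR_RGB2HSV).astype(int);H,S,V=h[...,0],h[...,1],h[...,2]
    for nm,m in dict(red=((H<6)|(H>174))&(S>170)&(V>80),blue=(H>100)&(H<125)&(S>150)&(V>80)).items():
        m=m&(W[...,2]>.004)&(W[...,2]<.04)&(W[...,0]<.6)&(W[...,0]>.3)
        k,l,q,ce=cv2.connectedComponentsWithStats(m.astype(np.uint8))
        for i in range(1,k):
            if q[i,4]>15: print(n,nm,ce[i].round(1),plane(n,*ce[i],.015,C).round(4))
    # tall clusters above desk: bars
    m=(W[...,2]>.030)&(W[...,2]<.042)&(W[...,0]>.4)&(W[...,0]<.66)&(W[...,1]>-.25)&(W[...,1]<.0)
    k,l,q,ce=cv2.connectedComponentsWithStats(m.astype(np.uint8))
    for i in range(1,k):
        if q[i,4]>50:
            P=W[l==i];r=cv2.minAreaRect((P[:,:2]*1000).astype(np.float32));print(n,'bar',ce[i].round(),P.mean(0).round(4),r,P[:,2].max().round(4))
    # rings dark
    m=(W[...,2]>.015)&(W[...,2]<.026)&(W[...,0]>.53)&(W[...,0]<.67)&(W[...,1]>.02)&(W[...,1]<.26)
    k,l,q,ce=cv2.connectedComponentsWithStats(m.astype(np.uint8))
    for i in range(1,k):
        if q[i,4]>50:
            P=W[l==i];print(n,'ring',ce[i].round(),cv2.minEnclosingCircle((P[:,:2]*1000).astype(np.float32)))
    m=(W[...,2]>.045)&(W[...,2]<.056)&(W[...,0]>.3)&(W[...,0]<.67)&(W[...,1]>.27)&(W[...,1]<.46)
    k,l,q,ce=cv2.connectedComponentsWithStats(m.astype(np.uint8))
    for i in range(1,k):
        if q[i,4]>50:
            P=W[l==i];print(n,'cup',ce[i].round(),cv2.minEnclosingCircle((P[:,:2]*1000).astype(np.float32)))
E
```

```text
t 0.35 pos [ 0.2593 -0.5685  0.2223] yaw y -65.49 z [-0.  0. -1.] op 0.998 F [ 0.5 -0.1  0.9] j6 [-75.7  30.2  82.1   0.   67.7 -10.2]
cam in tool [ 0.0783 -0.0011 -0.1619] axis in tool [-0.286 -0.     0.958] img x in tool [0. 1. 0.]
scene red [369.9 192.7] [0.355  0.1079 0.015 ]
scene red [398.1 221.4] [0.4244 0.1944 0.015 ]
scene red [326.4 231.7] [0.5047 0.0341 0.015 ]
scene blue [353.5 213.1] [0.4313 0.0832 0.015 ]
scene bar [277. 212.] [ 0.4987 -0.0943  0.0362] ((496.8176574707031, -95.33050537109375), (26.71955108642578, 120.68963623046875), 1.8436681032180786) 0.0411
scene bar [271. 233.] [ 0.5593 -0.0861  0.0362] ((557.8663940429688, -87.53267669677734), (119.36140441894531, 26.532495498657227), 88.05256652832031) 0.0409
scene ring [339. 268.] ((594.9766845703125, 89.01861572265625), 34.2178955078125)
scene ring [379. 279.] ((598.3011474609375, 181.93667602539062), 33.283607482910156)
scene cup [466. 233.] ((434.0118408203125, 351.24249267578125), 27.209882736206055)
scene cup [461. 276.] ((554.6626586914062, 350.6772766113281), 27.79720115661621)
side red [343.5 276.6] [0.5057 0.0373 0.015 ]
side red [411.2 311.8] [0.3574 0.1104 0.015 ]
side red [370.1 337.5] [0.4263 0.196  0.015 ]
side blue [375.  297.6] [0.4324 0.086  0.015 ]
side bar [333. 233.] [ 0.5526 -0.0812  0.0349] ((552.7472534179688, -84.17546081542969), (125.85636138916016, 25.002735137939453), 87.96295928955078) 0.0408
side bar [360. 234.] [ 0.4918 -0.0888  0.0351] ((491.9415588378906, -92.42980194091797), (24.7766056060791, 122.65902709960938), 0.8775179386138916) 0.0397
side ring [298. 287.] ((590.8558349609375, 91.19538116455078), 34.15320587158203)
side ring [285. 318.] ((592.54736328125, 184.5853729248047), 35.21241760253906)
side cup [284. 381.] ((551.1853637695312, 353.83209228515625), 26.923717498779297)
side cup [355. 393.] ((430.7830505371094, 352.64093017578125), 27.523469924926758)
```

```bash
python3 -m handwheel '[{"hand":1,"dx":1.5,"dy":4.5,"dz":0.5,"wz":-0.107},{"hand":1,"dx":1.5,"dy":4.5,"dz":0.5,"wz":-0.107},{"hand":1,"dx":1.5,"dy":4.5,"dz":0.5,"wz":-0.107},{"hand":1,"dx":1.5,"dy":4.5,"dz":0.5,"wz":-0.107},{"hand":1,"dx":1.5,"dy":4.5,"dz":0.5},{"hand":1,"dx":1.5,"dy":4.5,"dz":0.5},{"hand":1,"dx":1.5,"dy":4.5,"dz":0.5},{"hand":1,"dx":1.5,"dy":4.5,"dz":0.5},{"hand":1,"dx":1.5,"dy":4.5,"dz":0.5},{"hand":1,"dx":1.5,"dy":4.5,"dz":0.5}]'
python3 -m handwheel '[{"hand":1,"dx":1.5,"dy":4.5,"dz":0.5},{"hand":1,"dx":1.5,"dy":4.5,"dz":0.5},{"hand":1,"dx":1.5,"dy":4.5,"dz":0.5},{"hand":1,"dx":1.5,"dy":4.5,"dz":0.5},{"hand":1,"dx":1.5,"dy":4.5,"dz":0.5},{"hand":1,"dx":1.5,"dy":4.5,"dz":0.5},{"hand":1,"dx":1.5,"dy":4.5},{"hand":1},{"hand":1}]'
python3 - <<'E'
from lib import *
st();p,d,C=look('wrist');cv2.imwrite('pics/w1.png',p[:,:,::-1]);np.savez('w1.npz',p=p,d=d)
E
```

```text
t 0.35 pos [ 0.2593 -0.5685  0.2223] yaw y -65.49 z [-0.  0. -1.] op 0.998 F [ 0.5 -0.1  0.9] j6 [-75.7  30.2  82.1   0.   67.7 -10.2]invalid input
invalid input
```

View pics/w1.png

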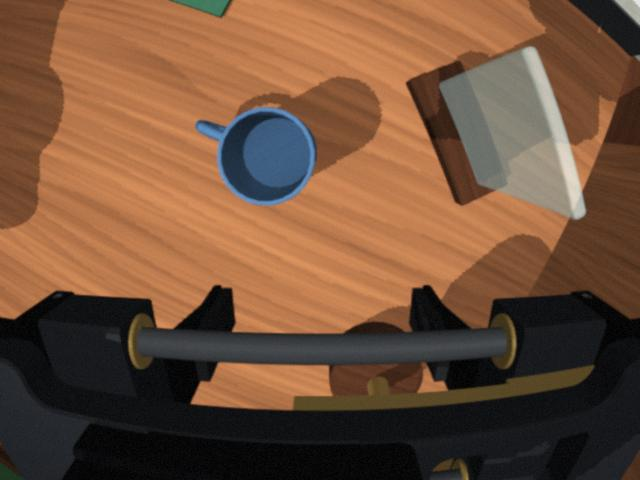

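```bash
python3 -m handwheel '[{"hand":1,"dx":1.5,"dy":4.5,"dz":0.5,"wx":0,"wy":0,"wz":-0.107},{"hand":1,"dx":1.5,"dy":4.5,"dz":0.5,"wx":0,"wy":0,"wz":-0.107},{"hand":1,"dx":1.5,"dy":4.5,"dz":0.5,"wx":0,"wy":0,"wz":-0.107},{"hand":1,"dx":1.5,"dy":4.5,"dz":0.5,"wx":0,"wy":0,"wz":-0.107}]'; python3 -c "
from lib import *
st()"
```

```text
time_s: 0.8
position: [0.3196, -0.387, 0.2427]
tcp_rot: [[1.0, -0.005, 0.0], [-0.005, -1.0, 0.0], [0.0, -0.0, -1.0]]
force: [0.7, -0.6, 0.1]
opening: 1.002
t 0.8 pos [ 0.3196 -0.387   0.2427] yaw y -90.31 z [ 0.  0. -1.] op 1.002 F [ 0.7 -0.6  0.1] j6 [-63.2  19.2  98.1   0.   62.7  27.1]
```

```bash
python3 -m handwheel '[{"hand":1,"dx":1.54,"dy":4.5,"dz":0.5,"wx":0,"wy":0,"wz":0},{"hand":1,"dx":1.54,"dy":4.5,"dz":0.5,"wx":0,"wy":0,"wz":0},{"hand":1,"dx":1.54,"dy":4.5,"dz":0.5,"wx":0,"wy":0,"wz":0},{"hand":1,"dx":1.54,"dy":4.5,"dz":0.5,"wx":0,"wy":0,"wz":0},{"hand":1,"dx":1.54,"dy":4.5,"dz":0.5,"wx":0,"wy":0,"wz":0},{"hand":1,"dx":1.54,"dy":4.5,"dz":0.5,"wx":0,"wy":0,"wz":0},{"hand":1,"dx":1.54,"dy":4.5,"dz":0.5,"wx":0,"wy":0,"wz":0},{"hand":1,"dx":1.54,"dy":4.5,"dz":0.5,"wx":0,"wy":0,"wz":0},{"hand":1,"dx":1.54,"dy":4.5,"dz":0.5,"wx":0,"wy":0,"wz":0},{"hand":1,"dx":1.54,"dy":4.5,"dz":0.5,"wx":0,"wy":0,"wz":0}]' | head -2
python3 -m handwheel '[{"hand":1,"dx":1.54,"dy":4.5,"dz":0.5,"wx":0,"wy":0,"wz":0},{"hand":1,"dx":1.54,"dy":4.5,"dz":0.2,"wx":0,"wy":0,"wz":0},{"hand":1,"dx":1.54,"dy":4.5,"dz":0,"wx":0,"wy":0,"wz":0},{"hand":1,"dx":0,"dy":0,"dz":0,"wx":0,"wy":0,"wz":0}]' | head -2
python3 - <<'E'
from lib import *
st();p,d,C=look('wrist');cv2.imwrite('pics/w1.png',p[:,:,::-1]);np.savez('w1.npz',p=p,d=d,cx=C[0],R=C[1],t=C[2])
E
```

```text
time_s: 1.8
position: [0.4737, 0.0634, 0.2931]
time_s: 2.2
position: [0.521, 0.2015, 0.2997]
t 2.2 pos [0.521  0.2015 0.2997] yaw y -89.67 z [ 0.003  0.003 -1.   ] op 1.0 F [-0.1 -0.1  0.7] j6 [ 9.6 20.2 86.3  0.1 73.3 99.2]
```

View pics/w1.png

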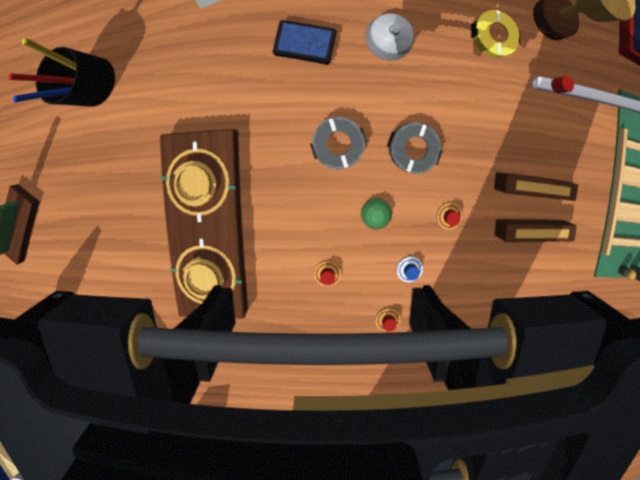

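```bash
cat > fit.py <<'E'
from lib import *
def circ(P):
    A=np.c_[2*P,np.ones(len(P))];b=(P**2).sum(1);s=np.linalg.lstsq(A,b,rcond=None)[0];return s[:2],np.sqrt(s[2]+s[:2]@s[:2])
def desc(p,d,C,n,verbose=True):
    """find coloured blobs"""
    W=cloud(n,d,C);h=cv2.cvtColor(p,cv2.COLOR_RGB2HSV).astype(int);H,S,V=h[...,0],h[...,1],h[...,2]
    out={}
    base=(W[...,0]>.3)&(W[...,0]<.75)&(W[...,1]>-.02)&(W[...,1]<.45)&(d>0)
    for nm,m in dict(red=((H<6)|(H>174))&(S>170)&(V>60),blue=(H>100)&(H<125)&(S>150)&(V>60)&(W[...,0]<.62)).items():
        m=m&base;k,l,q,ce=cv2.connectedComponentsWithStats(m.astype(np.uint8))
        for i in range(1,k):
            if q[i,4]>25:
                zz=W[l==i][:,2];top=(l==i)&(W[...,2]>.018+(np.percentile(zz,90)-.021)); 
                v,u=np.nonzero(top);ct=plane(n,u.mean(),v.mean(),np.percentile(zz,70),C)
                print(n,nm,'px',ce[i].round(1),q[i,4],'zmed',np.median(zz).round(4),'top',len(u),ct.round(4),'all@.014',plane(n,*ce[i],.014,C).round(4))
    return W,H,S,V
E
python3 - <<'E'
from fit import *
z=np.load('w1.npz',allow_pickle=True);p,d,C=z['p'],z['d'],(z['cx'].item(),z['R'],z['t'])
W,H,S,V=desc(p,d,C,'wrist')
print('desk z',np.median(W[380:400,100:101,2]),W[300:310,260:280,2].mean(),W[100,250:290,2].mean())
cv2.imwrite('pics/w1c.png',cv2.resize(p[110:330,150:480,::-1],(800,533),interpolation=2))
# rings
m=(W[...,2]>.012)&(W[...,2]<.028)&(W[...,0]>.53)&(W[...,0]<.67)&(W[...,1]>.03)&(W[...,1]<.25)
cs,_=cv2.findContours(m.astype(np.uint8),cv2.RETR_CCOMP,cv2.CHAIN_APPROX_NONE)
for c in cs:
    if len(c)>30:
        c=c[:,0].astype(float);P=plane('wrist',c[:,0],c[:,1],.019,C)[:,:2];print('ring contour',c.mean(0),len(c),*circ(P),W[m][:,2].mean())
m=(W[...,2]>.040)&(W[...,2]<.06)&(W[...,0]>.3)&(W[...,0]<.67)&(W[...,1]>.27)&(W[...,1]<.46)
cs,_=cv2.findContours(m.astype(np.uint8),cv2.RETR_CCOMP,cv2.CHAIN_APPROX_NONE)
for c in cs:
    if len(c)>30:
        c=c[:,0].astype(float);P=plane('wrist',c[:,0],c[:,1],.050,C)[:,:2];print('cup',c.mean(0),len(c),*circ(P))
E
```

```text
wrist red px [452.  217.5] 187 zmed 0.0204 top 156 [0.5066 0.0379 0.021 ] all@.014 [0.5059 0.0363 0.014 ]
wrist red px [327.  276.4] 171 zmed 0.0205 top 151 [0.4275 0.196  0.0209] all@.014 [0.4259 0.196  0.014 ]
wrist red px [388.9 323.2] 163 zmed 0.0203 top 129 [0.3585 0.1105 0.021 ] all@.014 [0.3568 0.1101 0.014 ]
wrist blue px [411.5 271.7] 152 zmed 0.0203 top 134 [0.4341 0.0865 0.021 ] all@.014 [0.4324 0.0852 0.014 ]
desk z 0.3937521674260557 0.001957867379866337 -0.0002189293331552239
ring contour [415.32236842 147.55921053] 152 [0.59212333 0.09086778] 0.031444058247488825 0.018715133297917557
ring contour [415.67164179 147.46268657] 67 [0.59215303 0.09074233] 0.014651091132982751 0.018715133297917557
ring contour [337.7483871  142.83225806] 155 [0.59500137 0.18469642] 0.031041519954192867 0.018715133297917557
ring contour [338.23611111 142.58333333] 72 [0.5950338  0.18449156] 0.014852616851581554 0.018715133297917557
cup [202.38135593 276.57627119] 118 [0.43591854 0.35180896] 0.024440275381200572
cup [194.47794118 182.47794118] 136 [0.55219991 0.35275134] 0.02509312709187925
```

View pics/w1c.png

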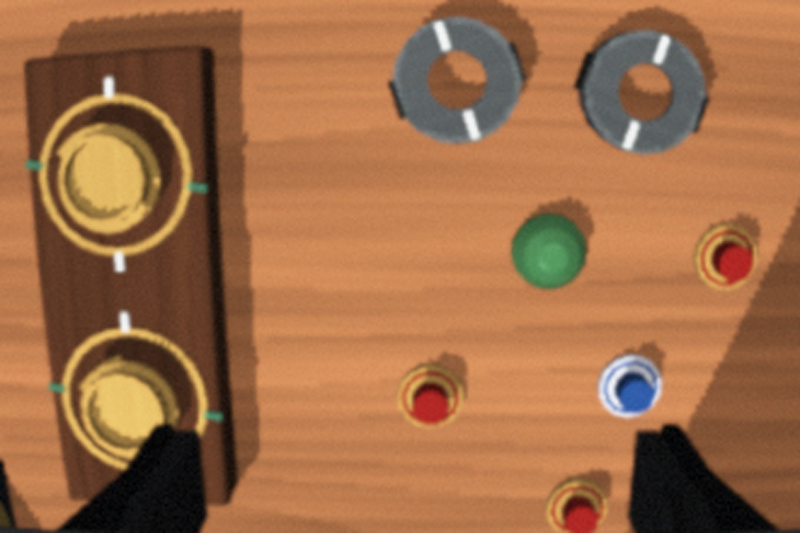

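```bash
python3 -m handwheel '[{"hand":1,"dx":-1.17,"dy":-0.07,"dz":-2,"wx":0,"wy":0,"wz":-0.006},{"hand":1,"dx":-1.17,"dy":-0.07,"dz":-2,"wx":0,"wy":0,"wz":0},{"hand":1,"dx":-1.17,"dy":-0.07,"dz":-2,"wx":0,"wy":0,"wz":0},{"hand":1,"dx":-1.17,"dy":-0.07,"dz":-2,"wx":0,"wy":0,"wz":0},{"hand":1,"dx":-1.17,"dy":-0.07,"dz":-2,"wx":0,"wy":0,"wz":0},{"hand":1,"dx":-1.17,"dy":-0.07,"dz":-2,"wx":0,"wy":0,"wz":0},{"hand":1,"dx":-1.17,"dy":-0.07,"dz":-2,"wx":0,"wy":0,"wz":0},{"hand":1,"dx":-1.17,"dy":-0.07,"dz":-2,"wx":0,"wy":0,"wz":0},{"hand":1,"dx":0,"dy":0,"dz":-2.5,"wx":0,"wy":0,"wz":0},{"hand":1,"dx":0,"dy":0,"dz":-2.5,"wx":0,"wy":0,"wz":0}]' | head -2
python3 -m handwheel '[{"hand":1,"dx":0,"dy":0,"dz":-2,"wx":0,"wy":0,"wz":0},{"hand":1,"dx":0,"dy":0,"dz":-1,"wx":0,"wy":0,"wz":0},{"hand":1,"dx":0,"dy":0,"dz":0,"wx":0,"wy":0,"wz":0}]' | head -2
python3 - <<'E'
from fit import *
st();p,d,C=look('wrist');desc(p,d,C,'wrist');cv2.imwrite('pics/w2.png',p[:,:,::-1])
E
```

```text
time_s: 3.25
position: [0.4255, 0.1895, 0.0894]
time_s: 3.55
position: [0.4251, 0.1898, 0.0588]
t 3.55 pos [0.4251 0.1898 0.0588] yaw y -90.42 z [-0.003 -0.001 -1.   ] op 0.998 F [-0.3  0.5 -0.3] j6 [ 10.3  35.  112.3  -0.   32.8 100.7]
wrist red px [563.4 146.7] 719 zmed 0.0203 top 549 [0.506  0.0379 0.0208] all@.014 [0.5065 0.0359 0.014 ]
wrist red px [313.6 269.5] 1112 zmed 0.0203 top 805 [0.427  0.1955 0.0208] all@.014 [0.427  0.1954 0.014 ]
wrist red px [425.6 369.2] 30 zmed 0.0175 top 7 [0.3547 0.1182 0.0204] all@.014 [0.3518 0.1192 0.014 ]
wrist blue px [488.4 258.9] 820 zmed 0.0203 top 613 [0.4332 0.0868 0.0208] all@.014 [0.4322 0.0856 0.014 ]
```

View pics/w2.png

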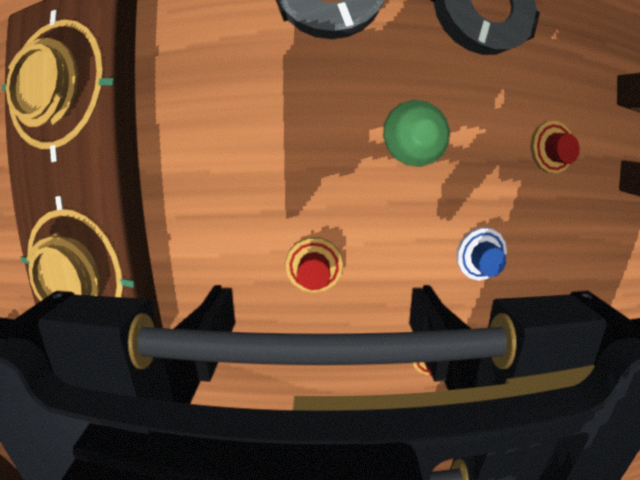

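```bash
python3 -m handwheel '[{"hand":1,"dx":0.2,"dy":0.57,"dz":-2,"wx":0,"wy":0,"wz":0},{"hand":1,"dx":0,"dy":0,"dz":-2,"wx":0,"wy":0,"wz":0},{"hand":1,"dx":0,"dy":0,"dz":-1.03,"wx":0,"wy":0,"wz":0},{"hand":1,"dx":0,"dy":0,"dz":0,"wx":0,"wy":0,"wz":0}]' | head -2
python3 - <<'E'
from fit import *
st();p,d,C=look('wrist');desc(p,d,C,'wrist');cv2.imwrite('pics/w3.png',p[:,:,::-1]);st()
E
```

```text
time_s: 4.0
position: [0.4276, 0.1962, 0.009]
t 4.0 pos [0.4276 0.1962 0.009 ] yaw y -90.36 z [-0.001 -0.    -1.   ] op 1.004 F [ 0.9 -0.3 -0.2] j6 [ 11.   41.2 112.6  -0.   26.2 101.4]
wrist red px [622.2 159.3] 923 zmed 0.0202 top 678 [0.506  0.0381 0.0208] all@.014 [0.5065 0.0357 0.014 ]
wrist red px [325.  309.7] 1825 zmed 0.0202 top 1212 [0.4276 0.1956 0.0207] all@.014 [0.4278 0.1956 0.014 ]
wrist blue px [534.  285.6] 751 zmed 0.0178 top 370 [0.4377 0.0872 0.0203] all@.014 [0.437  0.0875 0.014 ]
t 4.05 pos [0.428  0.1963 0.0096] yaw y -90.36 z [-0. -0. -1.] op 0.997 F [ 0.4  0.3 -0.4] j6 [ 11.   41.2 112.6  -0.   26.2 101.4]
```

View pics/w3.png

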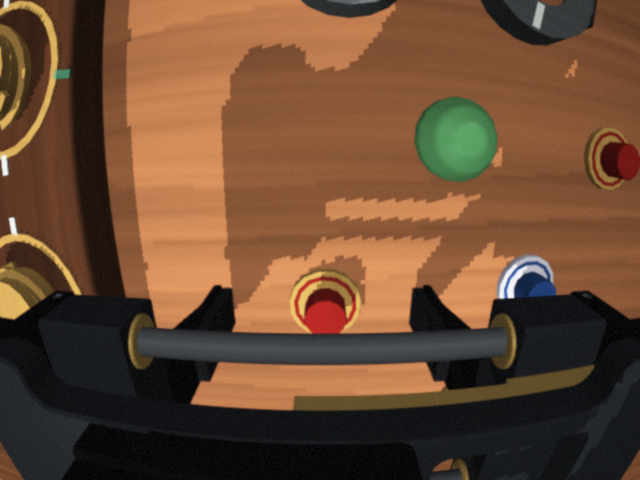

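```bash
python3 -m handwheel '[{"hand":-1,"dx":0,"dy":0,"dz":-0.05,"wx":0,"wy":0,"wz":0},{"hand":-1,"dx":0,"dy":0,"dz":0,"wx":0,"wy":0,"wz":0},{"hand":-1,"dx":0,"dy":0,"dz":0,"wx":0,"wy":0,"wz":0},{"hand":-1,"dx":0,"dy":0,"dz":0,"wx":0,"wy":0,"wz":0},{"hand":-1,"dx":0,"dy":0,"dz":0,"wx":0,"wy":0,"wz":0},{"hand":-1,"dx":0,"dy":0,"dz":0,"wx":0,"wy":0,"wz":0},{"hand":-1,"dx":0,"dy":0,"dz":0,"wx":0,"wy":0,"wz":0},{"hand":-1,"dx":0,"dy":0,"dz":0,"wx":0,"wy":0,"wz":0}]'
python3 - <<'E'
from fit import *
st();p,d,C=look('wrist');desc(p,d,C,'wrist');st();st()
E
```

```text
time_s: 4.85
position: [0.4279, 0.1965, 0.0087]
tcp_rot: [[1.0, -0.006, -0.0], [-0.006, -1.0, -0.0], [-0.0, 0.0, -1.0]]
force: [1.0, -0.1, -0.4]
opening: 0.358
t 4.85 pos [0.4279 0.1965 0.0087] yaw y -90.36 z [-0. -0. -1.] op 0.358 F [ 1.  -0.1 -0.4] j6 [ 11.   41.3 112.6   0.   26.1 101.4]
wrist red px [620.8 159. ] 1077 zmed 0.02 top 691 [0.506  0.0384 0.0206] all@.014 [0.5068 0.0373 0.014 ]
wrist red px [325.3 310. ] 1803 zmed 0.0202 top 1191 [0.4277 0.1956 0.0207] all@.014 [0.428  0.1956 0.014 ]
wrist blue px [534.5 293.2] 1310 zmed 0.0199 top 814 [0.4334 0.0872 0.0206] all@.014 [0.433  0.0866 0.014 ]
t 4.9 pos [0.4279 0.1965 0.0087] yaw y -90.36 z [-0. -0. -1.] op 0.311 F [ 0.1 -0.   0.2] j6 [ 11.   41.3 112.6   0.   26.1 101.4]
t 4.9 pos [0.4279 0.1965 0.0087] yaw y -90.36 z [-0. -0. -1.] op 0.311 F [ 0.1 -0.   0.2] j6 [ 11.   41.3 112.6   0.   26.1 101.4]
```

```bash
python3 -m handwheel '[{"hand":-1,"dx":0,"dy":0,"dz":0,"wx":0,"wy":0,"wz":0},{"hand":-1,"dx":0,"dy":0,"dz":0,"wx":0,"wy":0,"wz":0},{"hand":-1,"dx":0,"dy":0,"dz":0,"wx":0,"wy":0,"wz":0},{"hand":-1,"dx":0,"dy":0,"dz":0,"wx":0,"wy":0,"wz":0}]'
python3 - <<'E'
from fit import *
st();p,d,C=look('wrist');desc(p,d,C,'wrist');st()
E
```

```text
time_s: 5.3
position: [0.4279, 0.1964, 0.0087]
tcp_rot: [[1.0, -0.006, -0.0], [-0.006, -1.0, -0.0], [-0.0, 0.0, -1.0]]
force: [0.0, -0.2, -0.7]
opening: 0.214
t 5.3 pos [0.4279 0.1964 0.0087] yaw y -90.36 z [-0. -0. -1.] op 0.214 F [ 0.  -0.2 -0.7] j6 [ 11.   41.3 112.7   0.   26.1 101.4]
wrist red px [621.  159.1] 1076 zmed 0.02 top 694 [0.5059 0.0383 0.0206] all@.014 [0.5067 0.0371 0.014 ]
wrist red px [322.1 282. ] 125 zmed 0.0053 top 125 [0.4388 0.197  0.0056] all@.014 [0.4422 0.197  0.014 ]
wrist red px [321.9 312.7] 1548 zmed 0.0205 top 1217 [0.4278 0.1972 0.0209] all@.014 [0.4265 0.1972 0.014 ]
wrist blue px [535.4 293.1] 1261 zmed 0.02 top 805 [0.4334 0.0872 0.0206] all@.014 [0.433 0.086 0.014]
wrist blue px [508.1 296.4] 35 zmed 0.0056 top 35 [0.4282 0.098  0.0058] all@.014 [0.4321 0.1029 0.014 ]
t 5.35 pos [0.4279 0.1964 0.0087] yaw y -90.36 z [-0. -0. -1.] op 0.214 F [ 0.1 -0.1 -0.5] j6 [ 11.   41.3 112.7  -0.   26.1 101.4]
```

```bash
python3 -m handwheel '[{"hand":-1,"dx":0,"dy":0,"dz":2,"wx":0,"wy":0,"wz":0},{"hand":-1,"dx":0,"dy":0,"dz":3,"wx":0,"wy":0,"wz":0},{"hand":-1,"dx":0,"dy":0,"dz":3,"wx":0,"wy":0,"wz":0},{"hand":-1,"dx":0,"dy":1.5,"dz":3,"wx":0,"wy":0,"wz":0},{"hand":-1,"dx":0.1,"dy":3.5,"dz":0.5,"wx":0,"wy":0,"wz":0},{"hand":-1,"dx":0.1,"dy":3.5,"dz":0,"wx":0,"wy":0,"wz":0},{"hand":-1,"dx":0.1,"dy":3.5,"dz":0,"wx":0,"wy":0,"wz":0},{"hand":-1,"dx":0.1,"dy":2.5,"dz":0,"wx":0,"wy":0,"wz":0},{"hand":-1,"dx":0.1,"dy":1.1,"dz":0,"wx":0,"wy":0,"wz":0},{"hand":-1,"dx":0,"dy":0,"dz":0,"wx":0,"wy":0,"wz":0}]'
python3 - <<'E'
from fit import *
st();p,d,C=look('wrist');st();desc(p,d,C,'wrist');cv2.imwrite('pics/w4.png',p[:,:,::-1]);np.savez('w4.npz',p=p,d=d,cx=C[0],R=C[1],t=C[2])
E
```

```text
time_s: 6.35
position: [0.4327, 0.3533, 0.1235]
tcp_rot: [[1.0, -0.004, 0.0], [-0.004, -1.0, -0.0], [0.0, 0.0, -1.0]]
force: [-0.2, 0.0, -1.2]
opening: 0.217
t 6.35 pos [0.4327 0.3533 0.1235] yaw y -90.24 z [ 0. -0. -1.] op 0.217 F [-0.2  0.  -1.2] j6 [ 27.8  33.   96.9  -0.   50.1 118. ]
t 6.4 pos [0.4324 0.3521 0.1234] yaw y -90.29 z [-0.001 -0.001 -1.   ] op 0.215 F [-0.5  0.  -0.3] j6 [ 27.7  32.9  97.   -0.   50.2 118. ]
wrist red px [322.2 282. ] 124 zmed 0.1201 top 124 [0.4436 0.3539 0.1205] all@.014 [0.4004 0.354  0.014 ]
wrist red px [321.9 312.7] 1539 zmed 0.1352 top 1216 [0.4327 0.3541 0.1356] all@.014 [0.3734 0.3543 0.014 ]
wrist blue px [604.1 242.7] 316 zmed 0.0198 top 201 [0.4329 0.0881 0.0205] all@.014 [0.4324 0.0863 0.014 ]
```

View pics/w4.png

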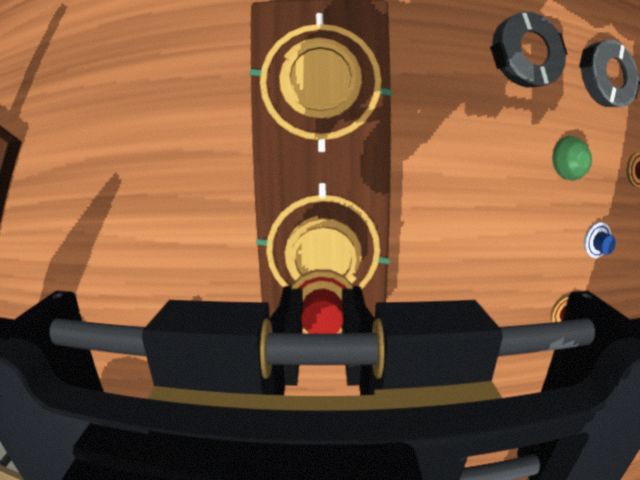

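```bash
cat > cups.py <<'E'
from fit import *
def cups(p,d,C,near=True):
    W=cloud('wrist',d,C);h=cv2.cvtColor(p,cv2.COLOR_RGB2HSV).astype(int);H,S,V=h[...,0],h[...,1],h[...,2]
    gold=(H>17)&(H<30)&(S>120)&(V>90)
    for nm,c0 in (('far',(.553,.3525)),('near',(.4325,.352))):
        r=np.hypot(W[...,0]-c0[0],W[...,1]-c0[1])
        # painted line on block
        m=gold&(r>.031)&(r<.043)&(W[...,2]<.036)&(W[...,2]>.024)
        v,u=np.nonzero(m);P=plane('wrist',u.astype(float),v.astype(float),.030,C)[:,:2]
        for _ in range(4):
            c,R=circ(P);e=abs(np.hypot(*(P-c).T)-R);P=P[e<max(.0015,2*e.std())]
        print(nm,'line',c.round(4),R.round(4),len(P))
        # outer rim
        m=(r<.03)&(W[...,2]>.0475)&(W[...,2]<.056)
        cs,_=cv2.findContours(m.astype(np.uint8),cv2.RETR_EXTERNAL,cv2.CHAIN_APPROX_NONE);k=max(cs,key=len)[:,0].astype(float)
        P=plane('wrist',k[:,0],k[:,1],.0505,C)[:,:2]
        for _ in range(4):
            c,R=circ(P);e=abs(np.hypot(*(P-c).T)-R);P=P[e<max(.001,2*e.std())]
        print(nm,'rim',c.round(4),R.round(4),len(P))
    m=(S<50)&(V>140)&(abs(W[...,2]-.03)<.006)&(abs(W[...,1]-.352)<.02)&(W[...,0]>.36)&(W[...,0]<.63)
    k,l,q,ce=cv2.connectedComponentsWithStats(m.astype(np.uint8))
    for i in range(1,k):
        if q[i,4]>15: print('white',ce[i].round(1),plane('wrist',*ce[i],.0305,C).round(4))
    m=(H>60)&(H<90)&(S>100)&(abs(W[...,2]-.03)<.006)&(abs(W[...,1]-.352)<.06)&(W[...,0]>.36)&(W[...,0]<.63)
    k,l,q,ce=cv2.connectedComponentsWithStats(m.astype(np.uint8))
    for i in range(1,k):
        if q[i,4]>15: print('green',ce[i].round(1),plane('wrist',*ce[i],.0305,C).round(4))
E
python3 - <<'E'
from cups import *
st();p,d,C=look('wrist');st();cups(p,d,C)
cv2.imwrite('pics/w5.png',cv2.resize(p[0:330,220:420,::-1],None,fx=2,fy=1.8))
E
```

```text
t 6.4 pos [0.4324 0.3521 0.1234] yaw y -90.29 z [-0.001 -0.001 -1.   ] op 0.215 F [-0.5  0.  -0.3] j6 [ 27.7  32.9  97.   -0.   50.2 118. ]
t 6.45 pos [0.4323 0.3514 0.1233] yaw y -90.35 z [-0.002 -0.001 -1.   ] op 0.214 F [ 0.2 -0.5 -1. ] j6 [ 27.6  32.9  97.   -0.   50.2 118. ]
far line [0.5513 0.3548] 0.0388 1425
far rim [0.551  0.3548] 0.0218 200
near line [0.4311 0.3535] 0.0388 981
near rim [0.4317 0.3537] 0.0217 97
white [317.1  18.2] [0.5958 0.3553 0.0305]
white [319.  143.7] [0.5067 0.3544 0.0305]
white [319.8 188.9] [0.4756 0.354  0.0305]
green [252.8  71.5] [0.5584 0.3991 0.0305]
green [382.6  90.5] [0.5442 0.3111 0.0305]
green [259.8 241.2] [0.4383 0.3974 0.0305]
green [381.9 259.4] [0.4241 0.3091 0.0305]
```

View pics/w5.png

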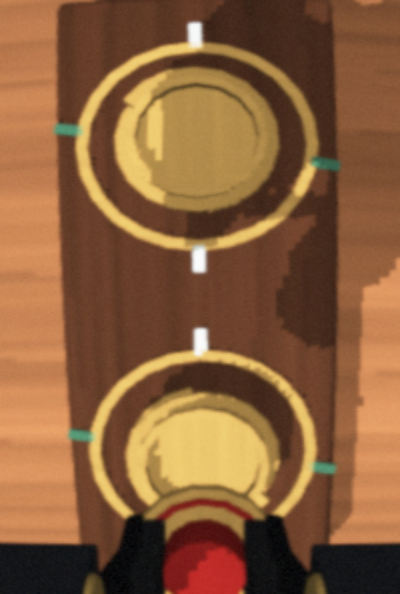

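```bash
python3 -m handwheel '[{"hand":-1,"dx":-0.1,"dy":0.13,"dz":-2.5,"wx":0,"wy":0,"wz":0},{"hand":-1,"dx":0,"dy":0,"dz":-1.5,"wx":0,"wy":0,"wz":0},{"hand":-1,"dx":0,"dy":0,"dz":0,"wx":0,"wy":0,"wz":0},{"hand":-1,"dx":0,"dy":0,"dz":0,"wx":0,"wy":0,"wz":0}]'
python3 - <<'E'
from cups import *
st();p,d,C=look('wrist');desc(p,d,C,'wrist');cups(p,d,C);cv2.imwrite('pics/w6.png',p[:,:,::-1])
st()
E
```

```text
time_s: 6.85
position: [0.4319, 0.3526, 0.0837]
tcp_rot: [[1.0, -0.008, -0.001], [-0.008, -1.0, -0.001], [-0.001, 0.001, -1.0]]
force: [1.2, -1.0, -1.8]
opening: 0.218
t 6.85 pos [0.4319 0.3526 0.0837] yaw y -90.44 z [-0.001 -0.001 -1.   ] op 0.218 F [ 1.2 -1.  -1.8] j6 [ 27.7  36.5  98.4  -0.   45.1 118.2]
wrist red px [322. 282.] 126 zmed 0.0803 top 126 [0.4428 0.3532 0.0807] all@.014 [0.4157 0.3534 0.014 ]
wrist red px [321.9 312.7] 1550 zmed 0.0954 top 1219 [0.4319 0.3534 0.0958] all@.014 [0.3926 0.3536 0.014 ]
wrist blue px [631.5 252.6] 292 zmed 0.0198 top 199 [0.4331 0.0887 0.0205] all@.014 [0.4331 0.0854 0.014 ]
far line [0.5513 0.3547] 0.0389 1989
far rim [0.5509 0.3548] 0.0219 213
near line [0.431  0.3535] 0.0389 1273
near rim [0.4336 0.3543] 0.0204 120
white [316.9   1.6] [0.5928 0.355  0.0305]
white [319.1 143.9] [0.5067 0.3544 0.0305]
white [320.3 197.9] [0.4752 0.3539 0.0305]
green [240.5  59.6] [0.5583 0.3992 0.0305]
green [395.1  81.6] [0.544  0.3105 0.0305]
green [249.9 258.3] [0.4383 0.3978 0.0305]
green [392.5 278.7] [0.424  0.3089 0.0305]
t 6.9 pos [0.4324 0.3531 0.0842] yaw y -90.42 z [ 0.  0. -1.] op 0.216 F [ 0.3  0.7 -0. ] j6 [ 27.8  36.5  98.3  -0.   45.1 118.2]
```

View pics/w6.png

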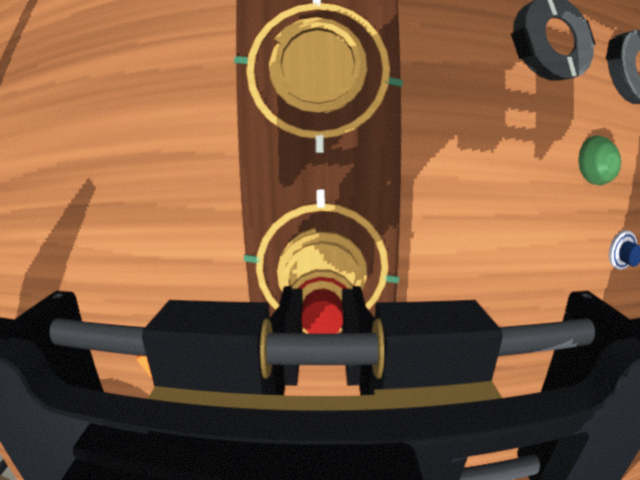

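```bash
python3 -m handwheel '[{"hand":-1,"dx":-0.12,"dy":-0.04,"dz":-1,"wx":0,"wy":0,"wz":0},{"hand":-1,"dx":0,"dy":0,"dz":-0.8,"wx":0,"wy":0,"wz":0},{"hand":-1,"dx":0,"dy":0,"dz":-0.6,"wx":0,"wy":0,"wz":0},{"hand":-1,"dx":0,"dy":0,"dz":-0.3,"wx":0,"wy":0,"wz":0},{"hand":-1,"dx":0,"dy":0,"dz":0,"wx":0,"wy":0,"wz":0}]'
python3 -c "
from lib import *
st()"
```

```text
time_s: 7.4
position: [0.4313, 0.3534, 0.0565]
tcp_rot: [[1.0, -0.006, 0.001], [-0.006, -1.0, 0.0], [0.001, -0.0, -1.0]]
force: [1.9, -0.6, -0.8]
opening: 0.214
t 7.4 pos [0.4313 0.3534 0.0565] yaw y -90.34 z [ 0.001  0.    -1.   ] op 0.214 F [ 1.9 -0.6 -0.8] j6 [ 27.9  39.1  99.2  -0.   41.6 118.2]
```

```bash
python3 -m handwheel '[{"hand":-1,"dx":0,"dy":-0.03,"dz":-0.15,"wx":0,"wy":0,"wz":0},{"hand":-1,"dx":0,"dy":0,"dz":-0.15,"wx":0,"wy":0,"wz":0},{"hand":-1,"dx":0,"dy":0,"dz":0,"wx":0,"wy":0,"wz":0}]'
python3 - <<'E'
from cups import *
st();p,d,C=look('wrist');cv2.imwrite('pics/w7.png',cv2.resize(p[220:360,240:400,::-1],None,fx=4,fy=4));desc(p,d,C,'wrist')
E
```

```text
time_s: 7.7
position: [0.4312, 0.3532, 0.0537]
tcp_rot: [[1.0, -0.006, 0.001], [-0.006, -1.0, 0.0], [0.001, -0.0, -1.0]]
force: [1.8, -1.1, -0.5]
opening: 0.216
t 7.7 pos [0.4312 0.3532 0.0537] yaw y -90.35 z [ 0.001  0.    -1.   ] op 0.216 F [ 1.8 -1.1 -0.5] j6 [ 27.8  39.4  99.3  -0.   41.2 118.2]
wrist red px [322.6 282. ] 122 zmed 0.0502 top 122 [0.442  0.3536 0.0504] all@.014 [0.4273 0.3537 0.014 ]
wrist red px [321.9 312.7] 1548 zmed 0.0654 top 1230 [0.4313 0.354  0.0658] all@.014 [0.4072 0.3542 0.014 ]
```

View pics/w7.png

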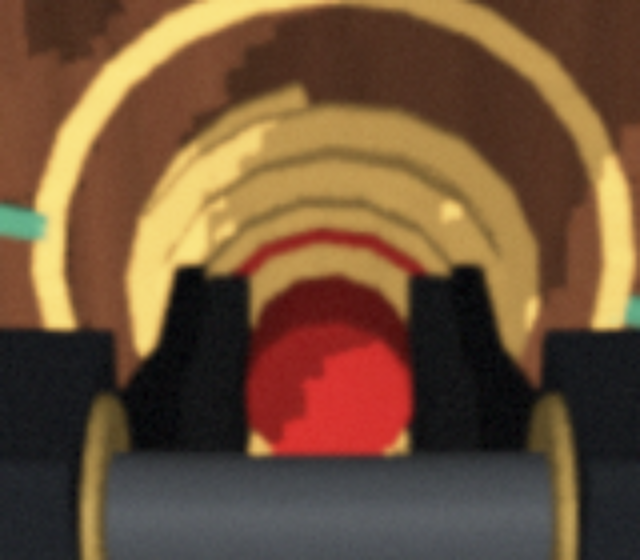

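```bash
python3 -m handwheel '[{"hand":0,"dx":0,"dy":0,"dz":0,"wx":0,"wy":0,"wz":0},{"hand":0,"dx":0,"dy":0,"dz":0,"wx":0,"wy":0,"wz":0},{"hand":0,"dx":0,"dy":0,"dz":0,"wx":0,"wy":0,"wz":0},{"hand":0.5,"dx":0,"dy":0,"dz":1,"wx":0,"wy":0,"wz":0},{"hand":1,"dx":0.5,"dy":0,"dz":3,"wx":0,"wy":0,"wz":0},{"hand":1,"dx":1,"dy":0,"dz":3,"wx":0,"wy":0,"wz":0},{"hand":1,"dx":1,"dy":0,"dz":0,"wx":0,"wy":0,"wz":0},{"hand":1,"dx":0,"dy":0,"dz":0,"wx":0,"wy":0,"wz":0}]'
python3 - <<'E'
from cups import *
st();p,d,C=look('wrist');cv2.imwrite('pics/w8.png',p[:,:,::-1]);desc(p,d,C,'wrist');cups(p,d,C)
E
```

```text
time_s: 8.55
position: [0.4577, 0.3535, 0.1251]
tcp_rot: [[1.0, -0.007, 0.004], [-0.007, -1.0, 0.002], [0.004, -0.002, -1.0]]
force: [0.8, -0.3, -0.1]
opening: 0.859
t 8.55 pos [0.4577 0.3535 0.1251] yaw y -90.4 z [ 0.004  0.002 -1.   ] op 0.859 F [ 0.8 -0.3 -0.1] j6 [ 26.6  33.9  94.1  -0.   51.7 117. ]
wrist red px [309.8 284. ] 39 zmed 0.0499 top 39 [0.4383 0.3629 0.0504] all@.014 [0.4235 0.3643 0.014 ]
wrist red px [322.6 300.9] 754 zmed 0.0649 top 602 [0.4308 0.3541 0.0654] all@.014 [0.4087 0.3542 0.014 ]
wrist blue px [599.1 266.7] 298 zmed 0.0198 top 189 [0.4331 0.0881 0.0204] all@.014 [0.4324 0.0862 0.014 ]
far line [0.5513 0.3548] 0.0388 1425
far rim [0.5511 0.3549] 0.0218 193
near line [0.4311 0.3534] 0.0388 1142
near rim [0.4318 0.3535] 0.0219 165
white [319.5  54.3] [0.5953 0.3552 0.0305]
white [321.6 180.3] [0.507  0.3543 0.0305]
white [322.3 224.6] [0.4755 0.354  0.0305]
green [256.9 108.5] [0.5581 0.3983 0.0305]
green [384.2 127.6] [0.544  0.3112 0.0305]
green [263.9 273.8] [0.4384 0.3978 0.0305]
green [382.  290.8] [0.4241 0.3092 0.0305]
```

View pics/w8.png

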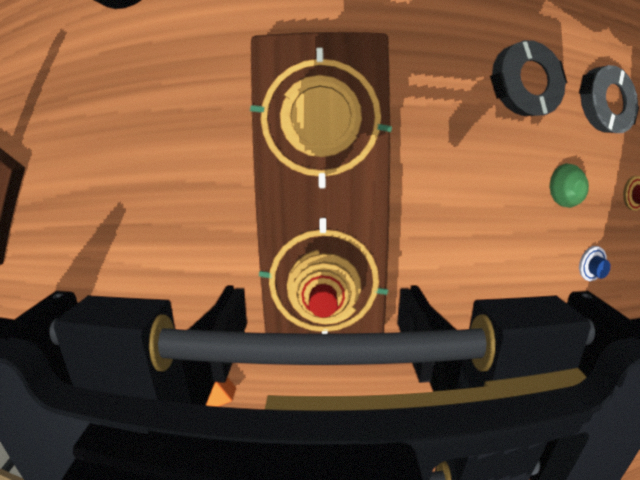

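```bash
python3 -m handwheel '[{"hand":1,"dx":-0.4,"dy":-4.4,"dz":0,"wx":0,"wy":0,"wz":0},{"hand":1,"dx":-0.4,"dy":-4.4,"dz":0,"wx":0,"wy":0,"wz":0},{"hand":1,"dx":-0.4,"dy":-4.4,"dz":0,"wx":0,"wy":0,"wz":0},{"hand":1,"dx":-0.4,"dy":-4.4,"dz":0,"wx":0,"wy":0,"wz":0},{"hand":1,"dx":-0.4,"dy":-4.4,"dz":0,"wx":0,"wy":0,"wz":0},{"hand":1,"dx":-0.4,"dy":-4.4,"dz":-1,"wx":0,"wy":0,"wz":0},{"hand":1,"dx":0,"dy":-0.35,"dz":-2,"wx":0,"wy":0,"wz":0},{"hand":1,"dx":0,"dy":0,"dz":-3,"wx":0,"wy":0,"wz":0},{"hand":1,"dx":0,"dy":0,"dz":0,"wx":0,"wy":0,"wz":0},{"hand":1,"dx":0,"dy":0,"dz":0,"wx":0,"wy":0,"wz":0}]'
python3 - <<'E'
from cups import *
st();p,d,C=look('wrist');cv2.imwrite('pics/w9.png',p[:,:,::-1]);desc(p,d,C,'wrist');st()
E
```

```text
time_s: 9.6
position: [0.43, 0.0858, 0.063]
tcp_rot: [[1.0, -0.006, -0.004], [-0.006, -1.0, 0.0], [-0.004, -0.0, -1.0]]
force: [0.2, -0.4, 0.3]
opening: 0.998
t 9.6 pos [0.43   0.0858 0.063 ] yaw y -90.35 z [-0.004  0.    -1.   ] op 0.998 F [ 0.2 -0.4  0.3] j6 [ -3.4  33.6 116.    0.   30.7  87. ]
wrist red px [409.3 143.5] 1203 zmed 0.0204 top 907 [0.5059 0.037  0.0209] all@.014 [0.5058 0.0364 0.014 ]
wrist red px [288.2 373.4] 497 zmed 0.0207 top 473 [0.3579 0.1098 0.021 ] all@.014 [0.3529 0.1104 0.014 ]
wrist blue px [323.9 266.8] 869 zmed 0.0206 top 750 [0.4334 0.0854 0.0209] all@.014 [0.432  0.0854 0.014 ]
t 9.65 pos [0.431  0.086  0.0638] yaw y -90.32 z [-0.002  0.    -1.   ] op 0.999 F [ 0.8  0.2 -0.2] j6 [ -3.4  33.5 115.9   0.   30.7  87. ]
```

View pics/w9.png

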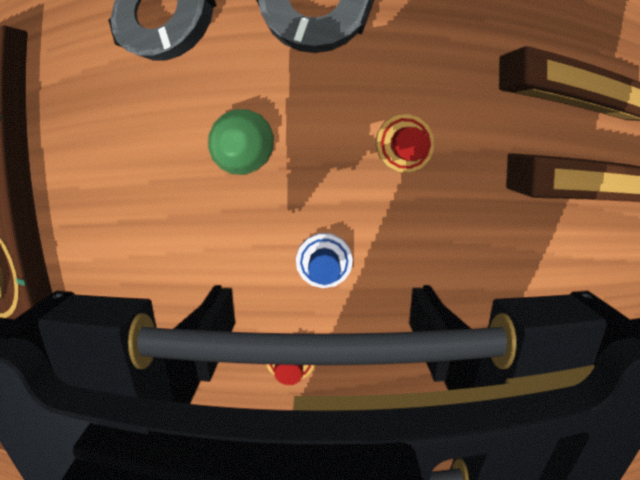

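```bash
python3 -m handwheel '[{"hand":0,"dx":0.2,"dy":-0.1,"dz":-2,"wx":0,"wy":0,"wz":0},{"hand":0,"dx":0,"dy":0,"dz":-2,"wx":0,"wy":0,"wz":0},{"hand":0,"dx":0,"dy":0,"dz":-1.5,"wx":0,"wy":0,"wz":0},{"hand":0,"dx":0,"dy":0,"dz":0,"wx":0,"wy":0,"wz":0},{"hand":-1,"dx":0,"dy":0,"dz":0,"wx":0,"wy":0,"wz":0},{"hand":-1,"dx":0,"dy":0,"dz":0,"wx":0,"wy":0,"wz":0},{"hand":-1,"dx":0,"dy":0,"dz":0,"wx":0,"wy":0,"wz":0},{"hand":-1,"dx":0,"dy":0,"dz":0,"wx":0,"wy":0,"wz":0},{"hand":-1,"dx":0,"dy":0,"dz":0,"wx":0,"wy":0,"wz":0},{"hand":-1,"dx":0,"dy":0,"dz":0,"wx":0,"wy":0,"wz":0}]'
python3 -m handwheel '[{"hand":-1,"dx":0,"dy":0,"dz":0,"wx":0,"wy":0,"wz":0},{"hand":-1,"dx":0,"dy":0,"dz":0,"wx":0,"wy":0,"wz":0}]'
python3 - <<'E'
from cups import *
st();p,d,C=look('wrist');desc(p,d,C,'wrist');st()
E
```

```text
time_s: 10.65
position: [0.4339, 0.0845, 0.0091]
tcp_rot: [[1.0, -0.006, 0.001], [-0.006, -1.0, -0.0], [0.001, 0.0, -1.0]]
force: [0.0, -0.5, 2.8]
opening: 0.214
time_s: 10.85
position: [0.4339, 0.0845, 0.009]
tcp_rot: [[1.0, -0.006, 0.001], [-0.006, -1.0, -0.0], [0.001, 0.0, -1.0]]
force: [0.2, -0.0, 5.7]
opening: 0.218
t 10.85 pos [0.4339 0.0845 0.009 ] yaw y -90.36 z [ 0.001 -0.    -1.   ] op 0.218 F [ 0.2 -0.   5.7] j6 [ -3.5  40.7 116.8   0.   22.4  86.8]
wrist red px [432.5 154.5] 2154 zmed 0.0203 top 1567 [0.5059 0.0372 0.0208] all@.014 [0.506  0.0372 0.014 ]
wrist blue px [322.8 281.3] 77 zmed 0.0054 top 77 [0.445  0.0848 0.0057] all@.014 [0.4484 0.0848 0.014 ]
wrist blue px [321.9 312.6] 1520 zmed 0.0205 top 1221 [0.4339 0.0853 0.0209] all@.014 [0.4324 0.0853 0.014 ]
t 10.9 pos [0.4339 0.0845 0.009 ] yaw y -90.36 z [ 0.001 -0.    -1.   ] op 0.213 F [ 0.2 -0.3  6.3] j6 [ -3.5  40.7 116.8  -0.   22.5  86.8]
```

```bash
python3 -m handwheel '[{"hand":-1,"dx":0,"dy":0,"dz":2,"wx":0,"wy":0,"wz":0},{"hand":-1,"dx":0,"dy":0,"dz":3.5,"wx":0,"wy":0,"wz":0},{"hand":-1,"dx":0,"dy":0,"dz":3.5,"wx":0,"wy":0,"wz":0},{"hand":-1,"dx":1,"dy":2,"dz":2.5,"wx":0,"wy":0,"wz":0},{"hand":-1,"dx":1.7,"dy":4,"dz":0,"wx":0,"wy":0,"wz":0},{"hand":-1,"dx":1.7,"dy":4,"dz":0,"wx":0,"wy":0,"wz":0},{"hand":-1,"dx":1.7,"dy":4,"dz":0,"wx":0,"wy":0,"wz":0},{"hand":-1,"dx":1.7,"dy":4,"dz":0,"wx":0,"wy":0,"wz":0},{"hand":-1,"dx":1.7,"dy":4,"dz":0,"wx":0,"wy":0,"wz":0},{"hand":-1,"dx":1.2,"dy":3,"dz":0,"wx":0,"wy":0,"wz":0}]'
python3 -m handwheel '[{"hand":-1,"dx":0.7,"dy":1.5,"dz":0,"wx":0,"wy":0,"wz":0},{"hand":-1,"dx":0.3,"dy":0.45,"dz":-1.5,"wx":0,"wy":0,"wz":0},{"hand":-1,"dx":0,"dy":0,"dz":-2,"wx":0,"wy":0,"wz":0},{"hand":-1,"dx":0,"dy":0,"dz":0,"wx":0,"wy":0,"wz":0},{"hand":-1,"dx":0,"dy":0,"dz":0,"wx":0,"wy":0,"wz":0},{"hand":-1,"dx":0,"dy":0,"dz":0,"wx":0,"wy":0,"wz":0}]'
python3 - <<'E'
from cups import *
st();p,d,C=look('wrist');desc(p,d,C,'wrist');cups(p,d,C);cv2.imwrite('pics/w10.png',p[:,:,::-1])
st()
E
```

```text
time_s: 11.9
position: [0.5412, 0.337, 0.1232]
tcp_rot: [[1.0, -0.005, 0.0], [-0.005, -1.0, 0.0], [0.0, -0.0, -1.0]]
force: [-0.1, -0.6, -1.2]
opening: 0.216
time_s: 12.5
position: [0.5509, 0.3534, 0.089]
tcp_rot: [[1.0, -0.007, 0.0], [-0.007, -1.0, 0.0], [0.0, -0.0, -1.0]]
force: [-0.3, 0.0, -0.7]
opening: 0.213
t 12.5 pos [0.5509 0.3534 0.089 ] yaw y -90.4 z [ 0.  0. -1.] op 0.213 F [-0.3  0.  -0.7] j6 [ 22.9  41.6  83.6  -0.   54.8 113.3]
wrist blue px [321.4 281.3] 82 zmed 0.0852 top 82 [0.562  0.3544 0.0856] all@.014 [0.5331 0.3547 0.014 ]
wrist blue px [321.9 312.6] 1512 zmed 0.1003 top 1214 [0.5509 0.3542 0.1008] all@.014 [0.5091 0.3545 0.014 ]
far line [0.5511 0.3547] 0.0388 1264
far rim [0.5534 0.3553] 0.0206 116
near line [0.4512 0.3546] 0.02 123Traceback (most recent call last):
  File "<stdin>", line 2, in <module>
  File "cups.py", line 15, in cups
    cs,_=cv2.findContours(m.astype(np.uint8),cv2.RETR_EXTERNAL,cv2.CHAIN_APPROX_NONE);k=max(cs,key=len)[:,0].astype(float)
                                                                                        ~~~^^^^^^^^^^^^
ValueError: max() iterable argument is empty
```

```bash
python3 -m handwheel '[{"hand":-1,"dx":0.02,"dy":0.05,"dz":-1.2,"wx":0,"wy":0,"wz":0},{"hand":-1,"dx":0,"dy":0,"dz":-1,"wx":0,"wy":0,"wz":0},{"hand":-1,"dx":0,"dy":0,"dz":-0.6,"wx":0,"wy":0,"wz":0},{"hand":-1,"dx":0,"dy":0,"dz":-0.4,"wx":0,"wy":0,"wz":0},{"hand":-1,"dx":0,"dy":0,"dz":0,"wx":0,"wy":0,"wz":0},{"hand":-1,"dx":0,"dy":0,"dz":-0.15,"wx":0,"wy":0,"wz":0},{"hand":-1,"dx":0,"dy":0,"dz":-0.15,"wx":0,"wy":0,"wz":0},{"hand":-1,"dx":0,"dy":0,"dz":0,"wx":0,"wy":0,"wz":0}]'
python3 - <<'E'
from cups import *
st();p,d,C=look('wrist');cv2.imwrite('pics/w11.png',cv2.resize(p[220:360,240:400,::-1],None,fx=4,fy=4));desc(p,d,C,'wrist')
E
```

```text
time_s: 13.35
position: [0.5512, 0.3546, 0.0538]
tcp_rot: [[1.0, -0.006, 0.001], [-0.006, -1.0, 0.0], [0.001, -0.0, -1.0]]
force: [1.6, 0.2, 0.3]
opening: 0.215
t 13.35 pos [0.5512 0.3546 0.0538] yaw y -90.35 z [ 0.001  0.    -1.   ] op 0.215 F [1.6 0.2 0.3] j6 [ 23.   44.5  84.3  -0.   51.2 113.4]
wrist blue px [322.3 281.3] 79 zmed 0.0499 top 79 [0.5622 0.3551 0.0503] all@.014 [0.5476 0.3552 0.014 ]
wrist blue px [321.9 312.6] 1523 zmed 0.0652 top 1223 [0.5512 0.3554 0.0656] all@.014 [0.5271 0.3555 0.014 ]
```

View pics/w11.png

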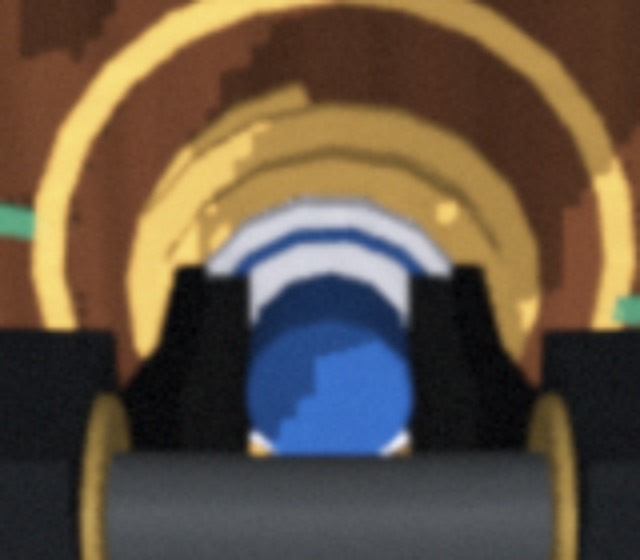

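```bash
python3 -m handwheel '[{"hand":0,"dx":0,"dy":0,"dz":0,"wx":0,"wy":0,"wz":0},{"hand":0,"dx":0,"dy":0,"dz":0,"wx":0,"wy":0,"wz":0},{"hand":0,"dx":0,"dy":0,"dz":0,"wx":0,"wy":0,"wz":0},{"hand":0.5,"dx":0,"dy":0,"dz":1,"wx":0,"wy":0,"wz":0},{"hand":1,"dx":0.2,"dy":0,"dz":3.5,"wx":0,"wy":0,"wz":0},{"hand":1,"dx":0.5,"dy":0,"dz":3.5,"wx":0,"wy":0,"wz":0},{"hand":1,"dx":0.5,"dy":-2,"dz":1.5,"wx":0,"wy":0,"wz":0},{"hand":1,"dx":0.5,"dy":-3,"dz":0,"wx":0,"wy":0,"wz":0},{"hand":1,"dx":1,"dy":-4,"dz":0,"wx":0,"wy":0,"wz":0},{"hand":1,"dx":1,"dy":-3,"dz":0,"wx":0,"wy":0,"wz":0}]'
python3 -m handwheel '[{"hand":1,"dx":1,"dy":-3,"dz":0,"wx":0,"wy":0,"wz":0},{"hand":1,"dx":0,"dy":0,"dz":0,"wx":0,"wy":0,"wz":0},{"hand":1,"dx":0,"dy":0,"dz":0,"wx":0,"wy":0,"wz":0}]'
cat > rings.py <<'E'
from fit import *
def rings(p,d,C,n='wrist',z=.019,box=(.5,.7,.0,.28),dz=.006,off=(0,0)):
    W=cloud(n,d,C);h=cv2.cvtColor(p,cv2.COLOR_RGB2HSV).astype(int);H,S,V=h[...,0],h[...,1],h[...,2]
    b=(W[...,0]>box[0])&(W[...,0]<box[1])&(W[...,1]>box[2])&(W[...,1]<box[3])&(d>0)
    m=b&(abs(W[...,2]-z)<dz)&(S<110)
    m=cv2.morphologyEx(m.astype(np.uint8),cv2.MORPH_OPEN,np.ones((3,3)))
    cs,hi=cv2.findContours(m,cv2.RETR_CCOMP,cv2.CHAIN_APPROX_NONE)
    w=b&(S<45)&(V>140)&(abs(W[...,2]-z)<.008)
    k,l,q,ce=cv2.connectedComponentsWithStats(w.astype(np.uint8))
    wl=[(ce[i],plane(n,*ce[i],z,C)[:2]) for i in range(1,k) if q[i,4]>8]
    for c in cs:
        if len(c)>40:
            c=c[:,0].astype(float);P=plane(n,c[:,0],c[:,1],z,C)[:,:2]
            for _ in range(3):
                ct,R=circ(P);e=abs(np.hypot(*(P-ct).T)-R);P=P[e<max(.001,2*e.std())]
            if .025<R<.036 or .012<R<.017:
                print('ring px',c.mean(0).round(0),'c',ct.round(4),'R',R.round(4))
                if R>.025:
                    L=[q for q in wl if abs(np.hypot(*(q[1]-ct))-.0225)<.008]
                    for q in L: print('   white',q[0].round(0),q[1].round(4),'ang from c',np.degrees(np.arctan2(*(q[1]-ct)[::-1])).round(1))
                    if len(L)==2:
                        v=L[0][1]-L[1][1];print('   x axis angle',np.degrees(np.arctan2(v[1],v[0])).round(2),'mid',((L[0][1]+L[1][1])/2).round(4))
E
python3 - <<'E'
from rings import *
st();p,d,C=look('wrist');desc(p,d,C,'wrist');rings(p,d,C);cv2.imwrite('pics/w12.png',p[:,:,::-1])
st()
E
```

```text
time_s: 14.4
position: [0.5879, 0.2331, 0.1499]
tcp_rot: [[1.0, -0.006, 0.001], [-0.006, -1.0, -0.0], [0.001, 0.0, -1.0]]
force: [0.6, 0.6, 0.3]
opening: 0.98
time_s: 14.7
position: [0.5981, 0.2041, 0.1494]
tcp_rot: [[1.0, -0.008, 0.0], [-0.008, -1.0, 0.001], [0.0, -0.001, -1.0]]
force: [-0.9, -0.4, 0.2]
opening: 1.004
t 14.7 pos [0.5981 0.2041 0.1494] yaw y -90.46 z [ 0.     0.001 -1.   ] op 1.004 F [-0.9 -0.4  0.2] j6 [ 8.7 35.6 84.9  0.  59.4 99.2]
wrist blue px [142.1 296.2] 27 zmed 0.0563 top 15 [0.5586 0.3537 0.0571] all@.014 [0.539  0.3771 0.014 ]
ring px [454. 240.] c [0.5926 0.0912] R 0.0314
   white [466. 217.] [0.614  0.0829] ang from c -21.2
   white [446. 266.] [0.5702 0.0972] ang from c 165.0
   x axis angle -18.06 mid [0.5921 0.09  ]
ring px [455. 241.] c [0.5927 0.0911] R 0.0142
ring px [346. 237.] c [0.5955 0.1845] R 0.0312
   white [338. 213.] [0.6168 0.1918] ang from c 18.8
   white [356. 264.] [0.5733 0.1771] ang from c -161.4
   x axis angle 18.66 mid [0.595  0.1844]
ring px [347. 238.] c [0.5956 0.1847] R 0.0144
t 14.75 pos [0.5977 0.205  0.1492] yaw y -90.38 z [-0.     0.001 -1.   ] op 0.998 F [-0.6 -0.1  0. ] j6 [ 8.8 35.6 84.9  0.  59.4 99.1]
```

View pics/w12.png

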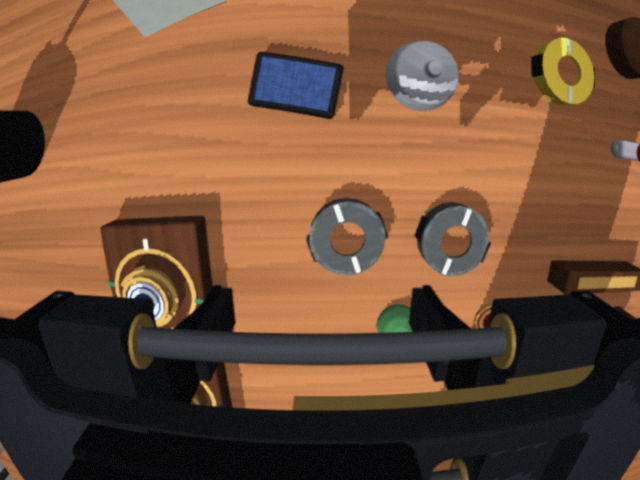

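```bash
python3 -m handwheel '[{"hand":0.75,"dx":-0.24,"dy":-1,"dz":-2,"wx":0,"wy":0,"wz":0.111},{"hand":0.75,"dx":0,"dy":-1.1,"dz":-3,"wx":0,"wy":0,"wz":0.111},{"hand":0.75,"dx":0,"dy":0,"dz":-3,"wx":0,"wy":0,"wz":0.111},{"hand":0.75,"dx":0,"dy":0,"dz":-1.5,"wx":0,"wy":0,"wz":0},{"hand":0.75,"dx":0,"dy":0,"dz":0,"wx":0,"wy":0,"wz":0},{"hand":0.75,"dx":0,"dy":0,"dz":0,"wx":0,"wy":0,"wz":0}]'
python3 - <<'E'
from rings import *
st();p,d,C=look('wrist');rings(p,d,C);cv2.imwrite('pics/w13.png',p[:,:,::-1])
st()
E
```

```text
time_s: 15.35
position: [0.5959, 0.1846, 0.0543]
tcp_rot: [[0.947, 0.321, 0.001], [0.321, -0.947, 0.0], [0.001, 0.0, -1.0]]
force: [-0.1, 0.2, 0.1]
opening: 0.876
t 15.35 pos [0.5959 0.1846 0.0543] yaw y -71.29 z [ 0.001  0.    -1.   ] op 0.876 F [-0.1  0.2  0.1] j6 [ 7.  42.7 89.3  0.  48.  78.2]
ring px [463. 295.] c [0.6104 0.1001] R 0.0163
ring px [324. 276.] c [0.5955 0.1845] R 0.0314
   white [324. 243.] [0.6162 0.1915] ang from c 18.6
   white [323. 317.] [0.5726 0.1769] ang from c -161.6
   white [297. 318.] [0.5667 0.1918] ang from c 165.9
ring px [323. 278.] c [0.5959 0.1847] R 0.0141
ring px [336.  89.] c [0.7047 0.212 ] R 0.0138
t 15.4 pos [0.5965 0.1845 0.055 ] yaw y -71.29 z [ 0.002  0.    -1.   ] op 0.877 F [-0.1 -0.6  0.5] j6 [ 6.9 42.6 89.3  0.  48.  78.2]
```

View pics/w13.png

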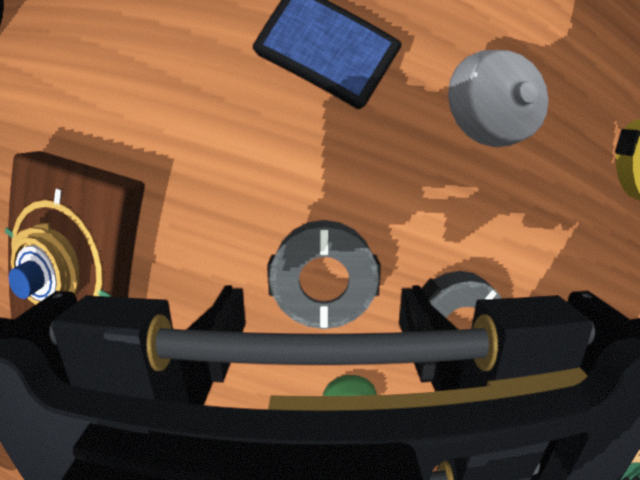

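```bash
python3 -m handwheel '[{"hand":0.75,"dx":-0.06,"dy":-0.07,"dz":-2,"wx":0,"wy":0,"wz":0},{"hand":0.75,"dx":0,"dy":0,"dz":-2,"wx":0,"wy":0,"wz":0},{"hand":0.75,"dx":0,"dy":0,"dz":-0.9,"wx":0,"wy":0,"wz":0},{"hand":0.75,"dx":0,"dy":0,"dz":0,"wx":0,"wy":0,"wz":0},{"hand":-1,"dx":0,"dy":0,"dz":0,"wx":0,"wy":0,"wz":0},{"hand":-1,"dx":0,"dy":0,"dz":0,"wx":0,"wy":0,"wz":0},{"hand":-1,"dx":0,"dy":0,"dz":0,"wx":0,"wy":0,"wz":0},{"hand":-1,"dx":0,"dy":0,"dz":0,"wx":0,"wy":0,"wz":0},{"hand":-1,"dx":0,"dy":0,"dz":0,"wx":0,"wy":0,"wz":0},{"hand":-1,"dx":0,"dy":0,"dz":0,"wx":0,"wy":0,"wz":0}]'
python3 - <<'E'
from rings import *
st();p,d,C=look('wrist');rings(p,d,C);cv2.imwrite('pics/w14.png',p[:,:,::-1])
st()
E
```

```text
time_s: 16.4
position: [0.5959, 0.1831, 0.006]
tcp_rot: [[0.947, 0.321, 0.002], [0.321, -0.947, 0.0], [0.002, 0.0, -1.0]]
force: [-0.9, 0.8, 6.1]
opening: 0.744
t 16.4 pos [0.5959 0.1831 0.006 ] yaw y -71.28 z [ 0.002  0.    -1.   ] op 0.744 F [-0.9  0.8  6.1] j6 [ 6.8 46.9 90.2  0.  42.8 78.1]
ring px [322. 368.] c [0.5785 0.1783] R 0.0141
ring px [325. 298.] c [0.5971 0.1836] R 0.0316
   white [322. 271.] [0.6169 0.1914] ang from c 21.6
   white [322. 370.] [0.5686 0.1751] ang from c -163.4
   x axis angle 18.7 mid [0.5928 0.1833]
ring px [336.  72.] c [0.6994 0.212 ] R 0.0126
t 16.45 pos [0.5959 0.183  0.006 ] yaw y -71.28 z [ 0.002  0.    -1.   ] op 0.74 F [-0.8  0.8  5.2] j6 [ 6.8 46.9 90.2  0.  42.8 78.1]
```

View pics/w14.png

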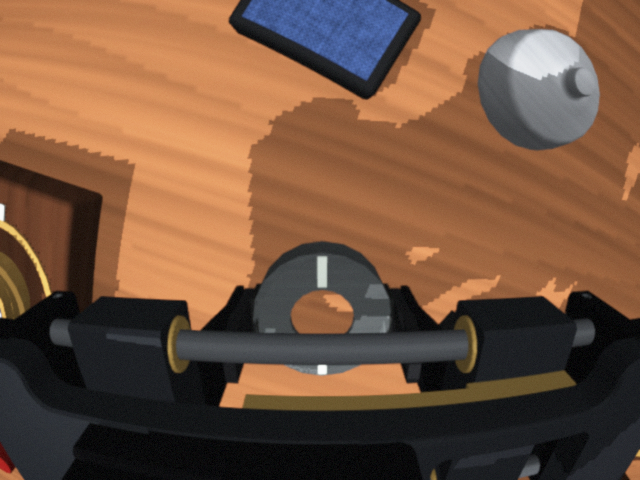

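```bash
python3 -m handwheel '[{"hand":-1,"dx":0,"dy":0,"dz":2,"wx":0,"wy":0,"wz":0},{"hand":-1,"dx":0,"dy":0,"dz":3,"wx":0,"wy":0,"wz":0},{"hand":-1,"dx":0,"dy":0,"dz":3,"wx":0,"wy":0,"wz":0},{"hand":-1,"dx":0,"dy":1,"dz":2.5,"wx":0,"wy":0,"wz":0.1084},{"hand":-1,"dx":-0.5,"dy":2,"dz":0,"wx":0,"wy":0,"wz":0.1084},{"hand":-1,"dx":-0.8,"dy":3,"dz":0,"wx":0,"wy":0,"wz":0.1084},{"hand":-1,"dx":-0.8,"dy":3,"dz":0,"wx":0,"wy":0,"wz":0.1084},{"hand":-1,"dx":-0.8,"dy":3,"dz":0,"wx":0,"wy":0,"wz":0.1084},{"hand":-1,"dx":-0.8,"dy":3,"dz":0,"wx":0,"wy":0,"wz":0.1084},{"hand":-1,"dx":-0.5,"dy":1.5,"dz":0,"wx":0,"wy":0,"wz":0.1084}]'
python3 -m handwheel '[{"hand":-1,"dx":-0.28,"dy":0.53,"dz":0,"wx":0,"wy":0,"wz":0.1084},{"hand":-1,"dx":0,"dy":0,"dz":0,"wx":0,"wy":0,"wz":0.1084},{"hand":-1,"dx":0,"dy":0,"dz":0,"wx":0,"wy":0,"wz":0.1084},{"hand":-1,"dx":0,"dy":0,"dz":0,"wx":0,"wy":0,"wz":0},{"hand":-1,"dx":0,"dy":0,"dz":0,"wx":0,"wy":0,"wz":0}]'
cat >> cups.py <<'E'
def line(p,d,C,c0):
    W=cloud('wrist',d,C);h=cv2.cvtColor(p,cv2.COLOR_RGB2HSV).astype(int);H,S,V=h[...,0],h[...,1],h[...,2]
    gold=(H>17)&(H<30)&(S>120)&(V>70)
    r=np.hypot(W[...,0]-c0[0],W[...,1]-c0[1])
    m=gold&(r>.031)&(r<.044)&(W[...,2]<.037)&(W[...,2]>.023)
    v,u=np.nonzero(m);P=plane('wrist',u.astype(float),v.astype(float),.030,C)[:,:2]
    if len(P)<60: print('few',len(P));return
    for _ in range(4):
        c,R=circ(P);e=abs(np.hypot(*(P-c).T)-R);P=P[e<max(.0015,2*e.std())]
    print('line',c.round(4),R.round(4),len(P))
    m=(S<60)&(V>120)&(abs(W[...,2]-.03)<.005)&(r<.055)&(r>.035)
    k,l,q,ce=cv2.connectedComponentsWithStats(m.astype(np.uint8))
    for i in range(1,k):
        if q[i,4]>10: P=plane('wrist',*ce[i],.0305,C);print('white',ce[i].round(1),P.round(4),np.degrees(np.arctan2(*(P[:2]-c)[::-1])).round(1))
    m=(H>60)&(H<90)&(S>90)&(abs(W[...,2]-.03)<.005)&(r<.055)&(r>.035)
    k,l,q,ce=cv2.connectedComponentsWithStats(m.astype(np.uint8))
    for i in range(1,k):
        if q[i,4]>10: P=plane('wrist',*ce[i],.0305,C);print('green',ce[i].round(1),P.round(4),np.degrees(np.arctan2(*(P[:2]-c)[::-1])).round(1))
E
python3 - <<'E'
from cups import *
from rings import rings
s=st();p,d,C=look('wrist');cv2.imwrite('pics/w15.png',p[:,:,::-1]);line(p,d,C,(.551,.354))
rings(p,d,C,z=s['position'][2]+.013,box=(.5,.62,.28,.42)); st()
E
```

```text
time_s: 17.45
position: [0.5515, 0.3501, 0.1094]
tcp_rot: [[0.461, 0.888, -0.001], [0.888, -0.461, 0.0], [-0.0, -0.001, -1.0]]
force: [0.4, -0.3, -0.9]
opening: 0.744
time_s: 17.95
position: [0.5498, 0.353, 0.1094]
tcp_rot: [[0.162, 0.987, -0.001], [0.987, -0.162, -0.0], [-0.0, -0.001, -1.0]]
force: [-0.7, -0.6, 0.0]
opening: 0.745
t 17.95 pos [0.5498 0.353  0.1094] yaw y -9.3 z [-0.001 -0.    -1.   ] op 0.745 F [-0.7 -0.6  0. ] j6 [22.9 40.  83.1 -0.  56.9 32.2]
line [0.5511 0.3547] 0.0388 1042
white [388.9 243.5] [0.5955 0.3554 0.0305] 0.8
white [260.7 265. ] [0.506  0.3543 0.0305] -179.4
green [324.8 188.6] [0.5583 0.3992 0.0305] 80.8
green [324.7 312.9] [0.544  0.3108 0.0305] -99.2
ring px [322. 368.] c [0.546  0.3359] R 0.0132
ring px [320. 298.] c [0.549  0.3556] R 0.0316
   white [322. 271.] [0.5526 0.3767] ang from c 80.5
   white [322. 369.] [0.5444 0.3267] ang from c -99.1
   x axis angle 80.73 mid [0.5485 0.3517]
t 18.0 pos [0.5499 0.353  0.1095] yaw y -9.29 z [-0.001 -0.    -1.   ] op 0.741 F [ 0.1 -0.2 -0.3] j6 [22.9 40.  83.1 -0.  56.9 32.2]
```

View pics/w15.png

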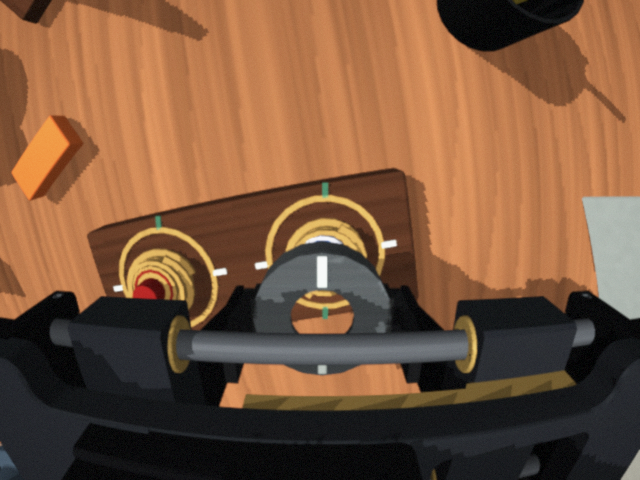

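```bash
python3 -m handwheel '[{"hand":-1,"dx":0.2,"dy":0.05,"dz":-2,"wx":0,"wy":0,"wz":0},{"hand":-1,"dx":0,"dy":0,"dz":-1.4,"wx":0,"wy":0,"wz":0},{"hand":-1,"dx":0,"dy":0,"dz":0,"wx":0,"wy":0,"wz":0},{"hand":-1,"dx":0,"dy":0,"dz":0,"wx":0,"wy":0,"wz":0}]'
python3 - <<'E'
from cups import *
from rings import rings
s=st();p,d,C=look('wrist');cv2.imwrite('pics/w16.png',p[:,:,::-1]);line(p,d,C,(.551,.354))
rings(p,d,C,z=s['position'][2]+.013,box=(.5,.62,.28,.42)); st()
E
```

```text
time_s: 18.4
position: [0.5517, 0.3534, 0.0752]
tcp_rot: [[0.16, 0.987, -0.001], [0.987, -0.16, -0.001], [-0.001, -0.001, -1.0]]
force: [-0.2, -0.1, -1.1]
opening: 0.745
t 18.4 pos [0.5517 0.3534 0.0752] yaw y -9.2 z [-0.001 -0.001 -1.   ] op 0.745 F [-0.2 -0.1 -1.1] j6 [22.9 42.8 83.8  0.  53.5 32.1]
line [0.5511 0.3548] 0.0387 1306
white [395.3 261.1] [0.5953 0.3552 0.0305] 0.5
white [249.6 284.1] [0.5063 0.3546 0.0305] -179.7
green [322.3 198.7] [0.5582 0.3988 0.0305] 80.8
ring px [321. 368.] c [0.5478 0.3358] R 0.0128
ring px [322. 298.] c [0.5509 0.3561] R 0.0317
   white [322. 271.] [0.5544 0.3773] ang from c 80.5
   white [322. 369.] [0.5464 0.3271] ang from c -98.7
   x axis angle 80.94 mid [0.5504 0.3522]
t 18.45 pos [0.5523 0.3537 0.0758] yaw y -9.2 z [ 0.  0. -1.] op 0.742 F [-0.1  0.6  0.1] j6 [22.9 42.8 83.7  0.  53.5 32.1]
```

View pics/w16.png

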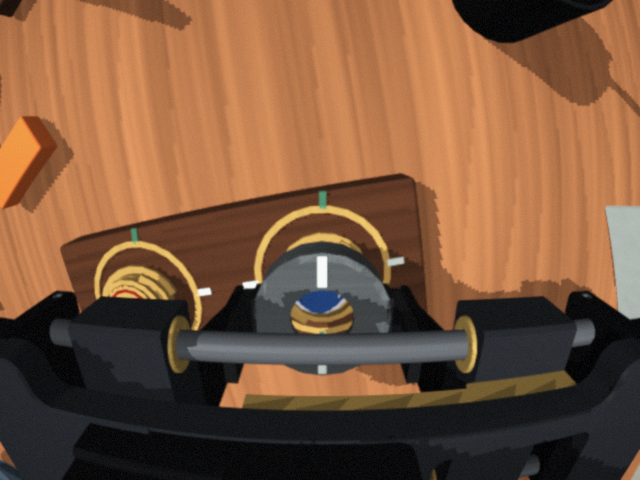

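```bash
python3 -m handwheel '[{"hand":-1,"dx":-0.03,"dy":0,"dz":-1,"wx":0,"wy":0,"wz":0},{"hand":-1,"dx":0,"dy":0,"dz":-0.8,"wx":0,"wy":0,"wz":0},{"hand":-1,"dx":0,"dy":0,"dz":-0.4,"wx":0,"wy":0,"wz":0},{"hand":-1,"dx":0,"dy":0,"dz":0,"wx":0,"wy":0,"wz":0}]'
```

```text
time_s: 18.85
position: [0.5512, 0.3535, 0.0527]
tcp_rot: [[0.159, 0.987, -0.002], [0.987, -0.159, -0.001], [-0.001, -0.002, -1.0]]
force: [-1.0, 0.6, -0.9]
opening: 0.744
```

```bash
python3 -m handwheel '[{"hand":-1,"dx":0,"dy":0,"dz":-0.2,"wx":0,"wy":0,"wz":0},{"hand":-1,"dx":0,"dy":0,"dz":-0.2,"wx":0,"wy":0,"wz":0},{"hand":-1,"dx":0,"dy":0,"dz":0,"wx":0,"wy":0,"wz":0}]'
```

```text
time_s: 19.15
position: [0.5517, 0.3536, 0.0496]
tcp_rot: [[0.159, 0.987, -0.0], [0.987, -0.159, -0.0], [-0.0, -0.0, -1.0]]
force: [0.0, -0.3, -0.1]
opening: 0.745
```

```bash
python3 -m handwheel '[{"hand":-1,"dx":0,"dy":0,"dz":-0.2,"wx":0,"wy":0,"wz":0},{"hand":-1,"dx":0,"dy":0,"dz":-0.15,"wx":0,"wy":0,"wz":0},{"hand":-1,"dx":0,"dy":0,"dz":0,"wx":0,"wy":0,"wz":0}]'; python3 -c "
from lib import *
st()"
```

```text
time_s: 19.45
position: [0.5516, 0.3536, 0.046]
tcp_rot: [[0.159, 0.987, -0.0], [0.987, -0.159, -0.0], [-0.0, -0.0, -1.0]]
force: [0.8, -0.2, -1.2]
opening: 0.748
t 19.45 pos [0.5516 0.3536 0.046 ] yaw y -9.17 z [-0. -0. -1.] op 0.748 F [ 0.8 -0.2 -1.2] j6 [22.9 45.1 84.5 -0.  50.4 32.1]
```

```bash
python3 -m handwheel '[{"hand":-1,"dx":0,"dy":0.01,"dz":-0.05,"wx":0,"wy":0,"wz":-0.1},{"hand":-1,"dx":0,"dy":0,"dz":-0.035,"wx":0,"wy":0,"wz":-0.1},{"hand":-1,"dx":0,"dy":0,"dz":-0.035,"wx":0,"wy":0,"wz":-0.1},{"hand":-1,"dx":0,"dy":0,"dz":-0.035,"wx":0,"wy":0,"wz":-0.1}]'; python3 -c "
from lib import *
s=st();print(s['moment'].round(2))"
```

```text
time_s: 19.85
position: [0.5518, 0.3538, 0.0447]
tcp_rot: [[0.535, 0.845, 0.0], [0.845, -0.535, 0.0], [0.0, -0.0, -1.0]]
force: [-0.1, -0.3, -0.1]
opening: 0.746
t 19.85 pos [0.5518 0.3538 0.0447] yaw y -32.32 z [ 0.  0. -1.] op 0.746 F [-0.1 -0.3 -0.1] j6 [22.9 45.2 84.5  0.  50.3 55.2]
[-0.   -0.05 -0.07]
```

```bash
python3 -m handwheel '[{"hand":-1,"dx":0,"dy":0,"dz":-0.035,"wx":0,"wy":0,"wz":-0.1},{"hand":-1,"dx":0,"dy":0,"dz":-0.035,"wx":0,"wy":0,"wz":-0.1},{"hand":-1,"dx":0,"dy":0,"dz":-0.035,"wx":0,"wy":0,"wz":-0.1},{"hand":-1,"dx":0,"dy":0,"dz":-0.035,"wx":0,"wy":0,"wz":-0.1}]'; python3 -c "
from lib import *
s=st();print(s['moment'].round(2))"
```

```text
time_s: 20.25
position: [0.5519, 0.3538, 0.0434]
tcp_rot: [[0.822, 0.57, 0.0], [0.57, -0.822, 0.0], [0.0, 0.0, -1.0]]
force: [1.1, -0.9, -0.3]
opening: 0.743
t 20.25 pos [0.5519 0.3538 0.0434] yaw y -55.24 z [ 0.  0. -1.] op 0.743 F [ 1.1 -0.9 -0.3] j6 [22.9 45.4 84.5 -0.  50.1 78.2]
[-0.02 -0.04  0.03]
```

```bash
python3 -m handwheel '[{"hand":-1,"dx":0,"dy":0,"dz":-0.035,"wx":0,"wy":0,"wz":-0.1},{"hand":-1,"dx":0,"dy":0,"dz":-0.035,"wx":0,"wy":0,"wz":-0.1},{"hand":-1,"dx":0,"dy":0,"dz":-0.035,"wx":0,"wy":0,"wz":-0.1},{"hand":-1,"dx":0,"dy":0,"dz":0,"wx":0,"wy":0,"wz":0}]'; python3 - <<'E'
from cups import *
from rings import rings
s=st();print(s['moment'].round(2));p,d,C=look('wrist');cv2.imwrite('pics/w17.png',p[:,:,::-1])
line(p,d,C,(.551,.354))
rings(p,d,C,z=s['position'][2]+.013,box=(.5,.62,.28,.42)); s=st();print(s['moment'].round(2))
E
```

```text
time_s: 20.65
position: [0.5518, 0.3537, 0.0423]
tcp_rot: [[0.952, 0.306, 0.0], [0.306, -0.952, -0.0], [0.0, 0.0, -1.0]]
force: [0.3, -0.0, -1.1]
opening: 0.741
t 20.65 pos [0.5518 0.3537 0.0423] yaw y -72.18 z [ 0. -0. -1.] op 0.741 F [ 0.3 -0.  -1.1] j6 [22.9 45.4 84.5 -0.  50.  95.1]
[ 0.07  0.05 -0.01]
line [0.5516 0.3548] 0.0384 1229
white [349.5 213.6] [0.5962 0.3553 0.0305] 0.6
white [295.2 370.8] [0.502  0.3547 0.0305] -179.8
green [242.  258.6] [0.5583 0.3989 0.0305] 81.3
ring px [322. 368.] c [0.5343 0.3494] R 0.0141
ring px [321. 298.] c [0.5527 0.3551] R 0.0315
   white [322. 271.] [0.573  0.3618] ang from c 18.4
   white [378. 284.] [0.5748 0.3363] ang from c -40.4
   white [382. 327.] [0.5553 0.3268] ang from c -84.9
   white [319. 370.] [0.5239 0.3473] ang from c -165.0
t 20.7 pos [0.5518 0.3538 0.0423] yaw y -72.08 z [ 0.  0. -1.] op 0.743 F [0.7 0.1 0.3] j6 [22.9 45.4 84.5  0.  50.  95. ]
[0.01 0.03 0.  ]
```

View pics/w17.png

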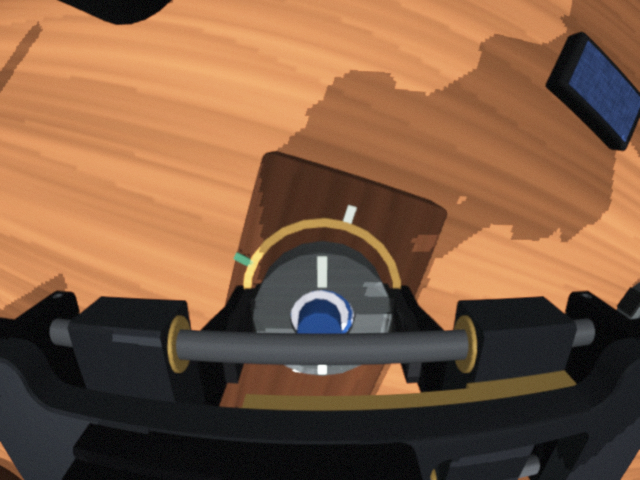

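```bash
python3 -m handwheel '[{"hand":-1,"dx":0,"dy":0,"dz":-0.035,"wx":0,"wy":0,"wz":-0.1},{"hand":-1,"dx":0,"dy":0,"dz":-0.02,"wx":0,"wy":0,"wz":-0.1},{"hand":-1,"dx":0,"dy":0,"dz":0,"wx":0,"wy":0,"wz":0}]'; python3 - <<'E'
from cups import *
s=st();print(s['moment'].round(2))
E
```

```text
time_s: 21.0
position: [0.5518, 0.3537, 0.0417]
tcp_rot: [[0.994, 0.112, -0.0], [0.112, -0.994, -0.0], [-0.0, 0.0, -1.0]]
force: [-0.6, -0.9, -1.0]
opening: 0.741
t 21.0 pos [0.5518 0.3537 0.0417] yaw y -83.54 z [-0. -0. -1.] op 0.741 F [-0.6 -0.9 -1. ] j6 [ 22.9  45.5  84.5   0.   50.  106.5]
[-0.02  0.09 -0.02]
```

```bash
python3 -m handwheel '[{"hand":-1,"dx":0,"dy":0,"dz":-0.02,"wx":0,"wy":0,"wz":-0.05},{"hand":-1,"dx":0,"dy":0,"dz":-0.01,"wx":0,"wy":0,"wz":-0.05},{"hand":-1,"dx":0,"dy":0,"dz":0,"wx":0,"wy":0,"wz":0}]'; python3 - <<'E'
from cups import *
s=st();print(s['moment'].round(2))
p,d,C=look('wrist');cv2.imwrite('pics/w18.png',cv2.resize(p[150:400,200:450,::-1],None,fx=2.4,fy=2.4));s=st();print(s['moment'].round(2))
W=cloud('wrist',d,C);m=(np.hypot(W[...,0]-.552,W[...,1]-.3545)<.028)&(np.hypot(W[...,0]-.552,W[...,1]-.3545)>.018)&(W[...,2]>.045)&(W[...,2]<.062)&(W[...,0]>.56);print('ring top',np.percentile(W[m][:,2],[10,50,90]))
E
```

```text
time_s: 21.3
position: [0.5519, 0.3538, 0.0415]
tcp_rot: [[1.0, 0.014, 0.0], [0.014, -1.0, 0.0], [0.0, -0.0, -1.0]]
force: [-0.6, -1.0, -1.3]
opening: 0.743
t 21.3 pos [0.5519 0.3538 0.0415] yaw y -89.2 z [ 0.  0. -1.] op 0.743 F [-0.6 -1.  -1.3] j6 [ 22.9  45.5  84.5  -0.   50.  112.1]
[ 0.02 -0.02  0.02]
t 21.35 pos [0.5519 0.3538 0.0415] yaw y -89.18 z [ 0.  0. -1.] op 0.742 F [ 0.3  0.2 -0.8] j6 [ 22.9  45.5  84.5  -0.   50.  112.1]
[0.03 0.07 0.02]
ring top [0.05353204 0.05430816 0.05510206]
```

View pics/w18.png

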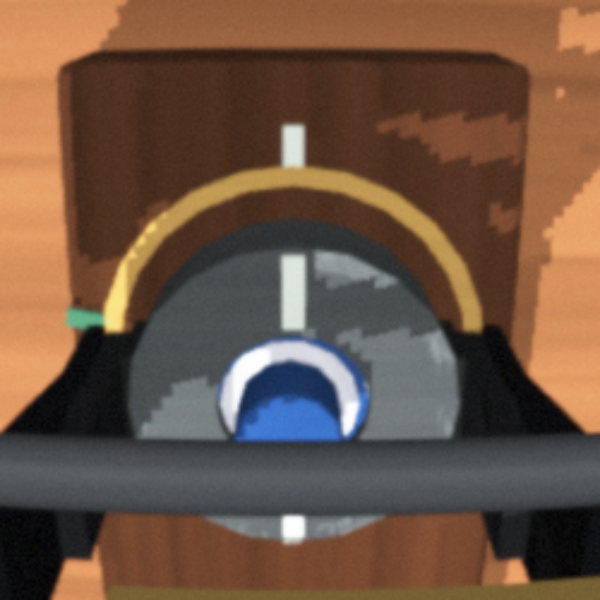

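```bash
python3 -m handwheel '[{"hand":-1,"dx":0,"dy":0,"dz":-0.01,"wx":0,"wy":0,"wz":-0.05},{"hand":-1,"dx":0,"dy":0,"dz":0,"wx":0,"wy":0,"wz":0},{"hand":0.75,"dx":0,"dy":0,"dz":0,"wx":0,"wy":0,"wz":0},{"hand":0.75,"dx":0,"dy":0,"dz":0,"wx":0,"wy":0,"wz":0},{"hand":0.9,"dx":0,"dy":0,"dz":0.5,"wx":0,"wy":0,"wz":0},{"hand":0.9,"dx":0,"dy":0,"dz":3,"wx":0,"wy":0,"wz":0},{"hand":0.9,"dx":0.5,"dy":0,"dz":4,"wx":0,"wy":0,"wz":0},{"hand":0.9,"dx":0.5,"dy":0,"dz":2.5,"wx":0,"wy":0,"wz":0},{"hand":0.9,"dx":0,"dy":0,"dz":0,"wx":0,"wy":0,"wz":0},{"hand":0.9,"dx":0,"dy":0,"dz":0,"wx":0,"wy":0,"wz":0}]'; python3 - <<'E'
from cups import *
from rings import rings
s=st();print(s['moment'].round(2))
p,d,C=look('wrist');cv2.imwrite('pics/w19.png',p[:,:,::-1]);s=st()
rings(p,d,C,z=.0545,box=(.5,.62,.28,.42))
W=cloud('wrist',d,C);r=np.hypot(W[...,0]-.552,W[...,1]-.3545);m=(r<.028)&(r>.018)&(W[...,2]>.045)&(W[...,2]<.062);print('ring top',np.percentile(W[m][:,2],[10,50,90]))
line(p,d,C,(.5511,.3547)); line(p,d,C,(.4312,.3535))
E
```

```text
time_s: 22.35
position: [0.5618, 0.3537, 0.1419]
tcp_rot: [[0.999, -0.039, 0.001], [-0.039, -0.999, 0.0], [0.001, -0.0, -1.0]]
force: [-0.2, -0.5, -0.2]
opening: 0.951
t 22.35 pos [0.5618 0.3537 0.1419] yaw y -92.23 z [ 0.001  0.    -1.   ] op 0.951 F [-0.2 -0.5 -0.2] j6 [ 22.6  38.4  80.2   0.   61.3 114.8]
[ 0.05  0.03 -0.01]
t 22.4 pos [0.5607 0.3533 0.1405] yaw y -92.23 z [-0.002 -0.001 -1.   ] op 0.949 F [-0.6  0.3 -0.2] j6 [ 22.6  38.5  80.3   0.   61.3 114.8]
ring px [322. 262.] c [0.552  0.3547] R 0.0314
   white [322. 234.] [0.5743 0.3539] ang from c -1.9
   white [322. 295.] [0.5278 0.3556] ang from c 177.8
   x axis angle -2.09 mid [0.5511 0.3548]
ring px [321. 263.] c [0.5502 0.3541] R 0.0142
ring top [0.05337454 0.05428096 0.0551526 ]
line [0.5504 0.3549] 0.0393 766
white [319. 198.] [0.5957 0.3553 0.0305] 0.5
white [324.8 309.1] [0.5048 0.3544 0.0305] -179.3
green [264.8 248.4] [0.5583 0.3989 0.0305] 79.8
green [378.5 261.5] [0.5442 0.3108 0.0305] -98.0
line [0.4312 0.3535] 0.0388 200
green [279.6 375.6] [0.4383 0.3974 0.0305] 80.8
green [376.6 384.4] [0.4243 0.3096 0.0305] -98.9
```

View pics/w19.png

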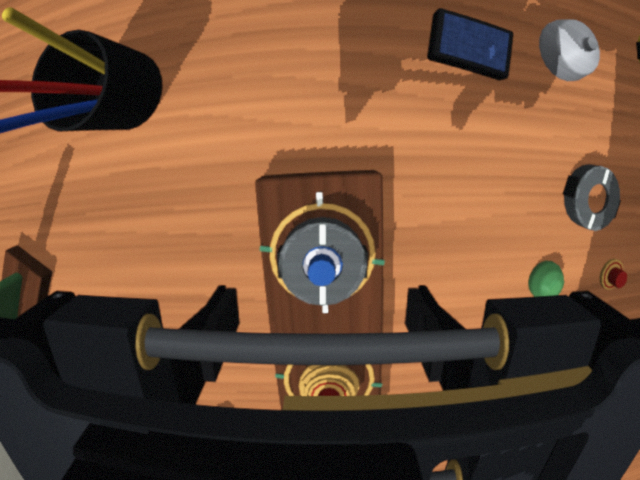

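```bash
python3 -m handwheel '[{"hand":0.75,"dx":0.5,"dy":-4,"dz":0,"wx":0,"wy":0,"wz":-0.07},{"hand":0.75,"dx":0.5,"dy":-4.4,"dz":0,"wx":0,"wy":0,"wz":-0.07},{"hand":0.75,"dx":0.5,"dy":-4.5,"dz":0,"wx":0,"wy":0,"wz":-0.07},{"hand":0.75,"dx":0.5,"dy":-4.5,"dz":0,"wx":0,"wy":0,"wz":-0.067},{"hand":0.75,"dx":0.5,"dy":-4.4,"dz":0,"wx":0,"wy":0,"wz":0},{"hand":0.75,"dx":0.5,"dy":-3,"dz":-2,"wx":0,"wy":0,"wz":0},{"hand":0.75,"dx":0.2,"dy":-1.5,"dz":-3.5,"wx":0,"wy":0,"wz":0},{"hand":0.75,"dx":0,"dy":0,"dz":-3,"wx":0,"wy":0,"wz":0},{"hand":0.75,"dx":0,"dy":0,"dz":0,"wx":0,"wy":0,"wz":0},{"hand":0.75,"dx":0,"dy":0,"dz":0,"wx":0,"wy":0,"wz":0}]'
python3 - <<'E'
from rings import *
st();p,d,C=look('wrist');rings(p,d,C);cv2.imwrite('pics/w20.png',p[:,:,::-1])
st()
E
```

```text
time_s: 23.4
position: [0.5923, 0.091, 0.0549]
tcp_rot: [[0.95, -0.311, -0.004], [-0.311, -0.95, 0.0], [-0.004, 0.001, -1.0]]
force: [-0.1, 0.5, -0.2]
opening: 0.873
t 23.4 pos [0.5923 0.091  0.0549] yaw y -108.1 z [-0.004  0.    -1.   ] op 0.873 F [-0.1  0.5 -0.2] j6 [ -1.9  41.4  92.8   0.   46.  106.2]
ring px [324. 274.] c [0.5927 0.0899] R 0.0315
   white [324. 238.] [0.6143 0.0828] ang from c -18.1
   white [273. 272.] [0.6042 0.1168] ang from c 66.9
   white [275. 285.] [0.5962 0.1188] ang from c 83.1
   white [319. 315.] [0.5697 0.1004] ang from c 155.5
   white [350. 316.] [0.5633 0.0832] ang from c -167.2
   white [345. 319.] [0.5628 0.0866] ang from c -173.7
ring px [324. 275.] c [0.5929 0.0898] R 0.0141
t 23.45 pos [0.5936 0.0912 0.0562] yaw y -108.08 z [-0.001  0.    -1.   ] op 0.873 F [ 1.1 -1.   0.8] j6 [ -1.9  41.3  92.7   0.   46.  106.2]
```

View pics/w20.png

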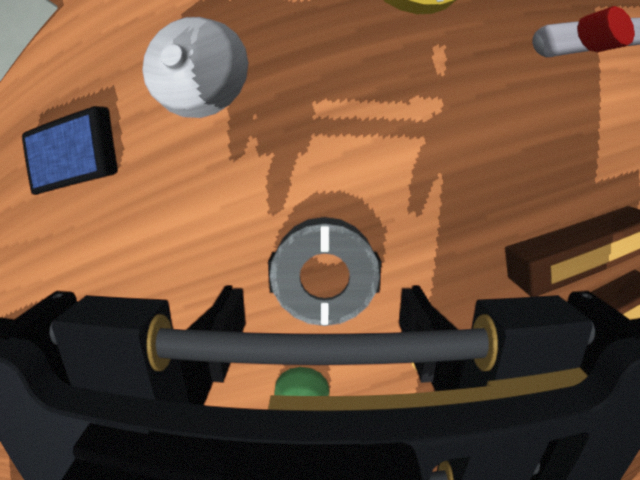

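```bash
python3 -m handwheel '[{"hand":0.75,"dx":-0.09,"dy":-0.13,"dz":-2,"wx":0,"wy":0,"wz":0},{"hand":0.75,"dx":0,"dy":0,"dz":-2,"wx":0,"wy":0,"wz":0},{"hand":0.75,"dx":0,"dy":0,"dz":-1,"wx":0,"wy":0,"wz":0},{"hand":0.75,"dx":0,"dy":0,"dz":0,"wx":0,"wy":0,"wz":0},{"hand":-1,"dx":0,"dy":0,"dz":0,"wx":0,"wy":0,"wz":0},{"hand":-1,"dx":0,"dy":0,"dz":0,"wx":0,"wy":0,"wz":0},{"hand":-1,"dx":0,"dy":0,"dz":0,"wx":0,"wy":0,"wz":0},{"hand":-1,"dx":0,"dy":0,"dz":0,"wx":0,"wy":0,"wz":0},{"hand":-1,"dx":0,"dy":0,"dz":0,"wx":0,"wy":0,"wz":0},{"hand":-1,"dx":0,"dy":0,"dz":0,"wx":0,"wy":0,"wz":0}]'
python3 - <<'E'
from rings import *
st();p,d,C=look('wrist');rings(p,d,C);cv2.imwrite('pics/w21.png',p[:,:,::-1])
st()
E
```

```text
time_s: 24.45
position: [0.5938, 0.0895, 0.0075]
tcp_rot: [[0.95, -0.311, 0.002], [-0.311, -0.95, 0.0], [0.002, -0.001, -1.0]]
force: [-0.7, 1.5, 5.7]
opening: 0.744
t 24.45 pos [0.5938 0.0895 0.0075] yaw y -108.11 z [ 0.002  0.    -1.   ] op 0.744 F [-0.7  1.5  5.7] j6 [ -2.1  45.7  93.6   0.   40.5 106. ]
ring px [322. 368.] c [0.5755 0.0962] R 0.014
ring px [326. 298.] c [0.5934 0.0893] R 0.0319
   white [322. 273.] [0.6137 0.0837] ang from c -15.4
   white [322. 369.] [0.5655 0.0993] ang from c 160.2
   x axis angle -17.98 mid [0.5896 0.0915]
ring px [ 42. 190.] c [0.6978 0.2048] R 0.0121
t 24.5 pos [0.5939 0.0895 0.0075] yaw y -108.11 z [ 0.002  0.    -1.   ] op 0.744 F [-0.2 -0.   6.1] j6 [ -2.1  45.7  93.6   0.   40.5 106. ]
```

View pics/w21.png

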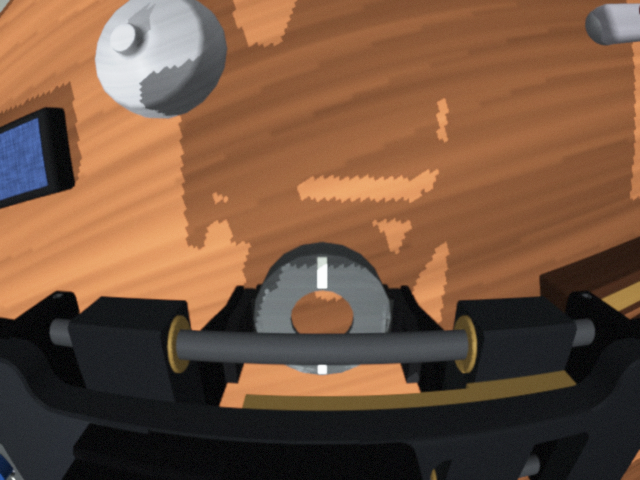

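```bash
python3 -m handwheel '[{"hand":-1,"dx":0,"dy":0,"dz":2,"wx":0,"wy":0,"wz":0},{"hand":-1,"dx":0,"dy":0,"dz":3,"wx":0,"wy":0,"wz":0},{"hand":-1,"dx":0,"dy":0,"dz":3,"wx":0,"wy":0,"wz":0},{"hand":-1,"dx":-0.5,"dy":1,"dz":2.5,"wx":0,"wy":0,"wz":0.108},{"hand":-1,"dx":-1,"dy":1.7,"dz":0,"wx":0,"wy":0,"wz":0.108},{"hand":-1,"dx":-1.2,"dy":2,"dz":0,"wx":0,"wy":0,"wz":0.108},{"hand":-1,"dx":-1.2,"dy":2,"dz":0,"wx":0,"wy":0,"wz":0.108},{"hand":-1,"dx":-1.2,"dy":2,"dz":0,"wx":0,"wy":0,"wz":0.108},{"hand":-1,"dx":-1.2,"dy":2,"dz":0,"wx":0,"wy":0,"wz":0.108},{"hand":-1,"dx":-1.2,"dy":2,"dz":0,"wx":0,"wy":0,"wz":0.108}]'
python3 -m handwheel '[{"hand":-1,"dx":-1.2,"dy":2,"dz":0,"wx":0,"wy":0,"wz":0.108},{"hand":-1,"dx":-1.2,"dy":2,"dz":0,"wx":0,"wy":0,"wz":0.108},{"hand":-1,"dx":-1.2,"dy":2,"dz":0,"wx":0,"wy":0,"wz":0.108},{"hand":-1,"dx":-1.2,"dy":2,"dz":0,"wx":0,"wy":0,"wz":0.108},{"hand":-1,"dx":-1.2,"dy":2,"dz":0,"wx":0,"wy":0,"wz":0.108},{"hand":-1,"dx":-1.2,"dy":2,"dz":0,"wx":0,"wy":0,"wz":0.108},{"hand":-1,"dx":-1,"dy":1.2,"dz":-1,"wx":0,"wy":0,"wz":0.108},{"hand":-1,"dx":-0.48,"dy":0.59,"dz":-1,"wx":0,"wy":0,"wz":0.108},{"hand":-1,"dx":0,"dy":0,"dz":0,"wx":0,"wy":0,"wz":0.108},{"hand":-1,"dx":0,"dy":0,"dz":0,"wx":0,"wy":0,"wz":0}]'
python3 -m handwheel '[{"hand":-1,"dx":0,"dy":0,"dz":0,"wx":0,"wy":0,"wz":0}]' | head -1
python3 - <<'E'
from cups import *
from rings import rings
s=st();p,d,C=look('wrist');cv2.imwrite('pics/w22.png',p[:,:,::-1]);line(p,d,C,(.4311,.3535))
rings(p,d,C,z=s['position'][2]+.0115,box=(.38,.5,.28,.42)); st()
E
```

```text
time_s: 25.5
position: [0.5171, 0.217, 0.1112]
tcp_rot: [[0.903, 0.429, -0.001], [0.429, -0.903, -0.0], [-0.001, -0.0, -1.0]]
force: [1.1, 1.0, -0.6]
opening: 0.743
time_s: 26.5
position: [0.4304, 0.3544, 0.0908]
tcp_rot: [[0.158, 0.987, -0.001], [0.987, -0.158, -0.001], [-0.001, -0.001, -1.0]]
force: [0.1, -0.4, -0.4]
opening: 0.746
time_s: 26.6
t 26.6 pos [0.4312 0.3542 0.0913] yaw y -9.25 z [ 0. -0. -1.] op 0.747 F [ 1.1  0.6 -1. ] j6 [27.9 35.8 98.1 -0.  46.  37.2]
line [0.4311 0.3534] 0.0388 1194
white [391.7 255.8] [0.4753 0.354  0.0305] 0.7
white [256.3 278.2] [0.3868 0.3529 0.0305] -179.3
green [323.4 197.3] [0.4383 0.3978 0.0305] 80.8
green [323.5 328.3] [0.4241 0.3097 0.0305] -99.0
ring px [321. 368.] c [0.4271 0.3364] R 0.0133
ring px [321. 298.] c [0.4306 0.3563] R 0.0313
   white [322. 272.] [0.4338 0.3773] ang from c 81.2
   white [322. 369.] [0.4258 0.327 ] ang from c -99.3
   x axis angle 80.88 mid [0.4298 0.3521]
t 26.65 pos [0.4314 0.3542 0.0914] yaw y -9.24 z [ 0.  0. -1.] op 0.745 F [ 0.6  1.2 -0.6] j6 [27.9 35.8 98.1 -0.  46.  37.2]
```

View pics/w22.png

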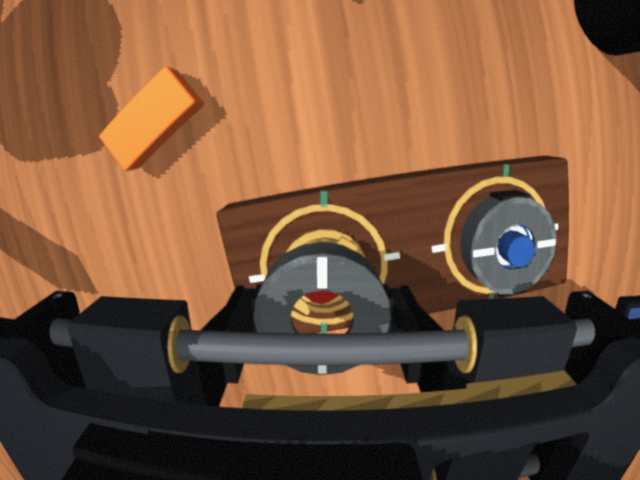

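```bash
python3 -m handwheel '[{"hand":-1,"dx":0.04,"dy":-0.14,"dz":-1,"wx":0,"wy":0,"wz":0},{"hand":-1,"dx":0,"dy":0,"dz":-1,"wx":0,"wy":0,"wz":0},{"hand":-1,"dx":0,"dy":0,"dz":-1,"wx":0,"wy":0,"wz":0},{"hand":-1,"dx":0,"dy":0,"dz":-0.7,"wx":0,"wy":0,"wz":0},{"hand":-1,"dx":0,"dy":0,"dz":0,"wx":0,"wy":0,"wz":0}]';python3 -m handwheel '[{"hand":-1,"dx":0,"dy":0,"dz":-0.2,"wx":0,"wy":0,"wz":0},{"hand":-1,"dx":0,"dy":0,"dz":-0.2,"wx":0,"wy":0,"wz":0},{"hand":-1,"dx":0,"dy":0,"dz":0,"wx":0,"wy":0,"wz":0}]'
```

```text
time_s: 27.15
position: [0.4312, 0.3529, 0.0529]
tcp_rot: [[0.159, 0.987, -0.001], [0.987, -0.159, -0.0], [-0.001, -0.001, -1.0]]
force: [-0.6, 0.2, -1.2]
opening: 0.741
time_s: 27.45
position: [0.4314, 0.3529, 0.0503]
tcp_rot: [[0.158, 0.987, -0.0], [0.987, -0.158, -0.0], [-0.0, -0.0, -1.0]]
force: [0.3, 0.1, -1.1]
opening: 0.742
```

```bash
python3 -m handwheel '[{"hand":-1,"dx":0,"dy":0,"dz":-0.15,"wx":0,"wy":0,"wz":0},{"hand":-1,"dx":0,"dy":0,"dz":-0.13,"wx":0,"wy":0,"wz":0},{"hand":-1,"dx":0,"dy":0,"dz":0,"wx":0,"wy":0,"wz":0}]' | grep -A9 pos;python3 -m handwheel '[{"hand":-1,"dx":0,"dy":0.01,"dz":-0.05,"wx":0,"wy":0,"wz":-0.1},{"hand":-1,"dx":0,"dy":0,"dz":-0.035,"wx":0,"wy":0,"wz":-0.1},{"hand":-1,"dx":0,"dy":0,"dz":-0.035,"wx":0,"wy":0,"wz":-0.1},{"hand":-1,"dx":0,"dy":0,"dz":-0.035,"wx":0,"wy":0,"wz":-0.1}]'; python3 -c "
from lib import *
s=st();print(s['moment'].round(2))"
```

```text
position: [0.4314, 0.3529, 0.0474]
tcp_rot: [[0.158, 0.987, -0.0], [0.987, -0.158, -0.0], [-0.0, -0.0, -1.0]]
force: [-0.6, -0.2, -0.2]
opening: 0.744
time_s: 28.15
position: [0.4315, 0.3531, 0.046]
tcp_rot: [[0.534, 0.846, 0.0], [0.846, -0.534, 0.0], [0.0, 0.0, -1.0]]
force: [0.6, 0.0, -0.7]
opening: 0.741
t 28.15 pos [0.4315 0.3531 0.046 ] yaw y -32.26 z [ 0.  0. -1.] op 0.741 F [ 0.6  0.  -0.7] j6 [27.8 40.2 99.4  0.  40.4 60.1]
[-0.06 -0.05 -0.02]
```

```bash
python3 -m handwheel '[{"hand":-1,"dx":0,"dy":0,"dz":-0.035,"wx":0,"wy":0,"wz":-0.1},{"hand":-1,"dx":0,"dy":0,"dz":-0.035,"wx":0,"wy":0,"wz":-0.1},{"hand":-1,"dx":0,"dy":0,"dz":-0.035,"wx":0,"wy":0,"wz":-0.1},{"hand":-1,"dx":0,"dy":0,"dz":-0.035,"wx":0,"wy":0,"wz":-0.1}]';python3 -m handwheel '[{"hand":-1,"dx":0,"dy":0,"dz":-0.035,"wx":0,"wy":0,"wz":-0.1},{"hand":-1,"dx":0,"dy":0,"dz":-0.035,"wx":0,"wy":0,"wz":-0.1},{"hand":-1,"dx":0,"dy":0,"dz":-0.035,"wx":0,"wy":0,"wz":-0.1},{"hand":-1,"dx":0,"dy":0,"dz":0,"wx":0,"wy":0,"wz":0}]'; python3 -c "
from lib import *
s=st();print(s['moment'].round(2))"
```

```text
time_s: 28.55
position: [0.4315, 0.3531, 0.0446]
tcp_rot: [[0.821, 0.571, 0.0], [0.571, -0.821, 0.0], [0.0, 0.0, -1.0]]
force: [0.4, -0.4, -0.6]
opening: 0.743
time_s: 28.95
position: [0.4315, 0.353, 0.0435]
tcp_rot: [[0.952, 0.307, -0.0], [0.307, -0.952, -0.0], [-0.0, 0.0, -1.0]]
force: [0.1, 0.3, -1.3]
opening: 0.746
t 28.95 pos [0.4315 0.353  0.0435] yaw y -72.13 z [-0. -0. -1.] op 0.746 F [ 0.1  0.3 -1.3] j6 [27.8 40.4 99.5 -0.  40.1 99.9]
[0.   0.03 0.03]
```

```bash
python3 -m handwheel '[{"hand":-1,"dx":0,"dy":0,"dz":-0.03,"wx":0,"wy":0,"wz":-0.1},{"hand":-1,"dx":0,"dy":0,"dz":-0.02,"wx":0,"wy":0,"wz":-0.1},{"hand":-1,"dx":0,"dy":0,"dz":-0.01,"wx":0,"wy":0,"wz":-0.05},{"hand":-1,"dx":0,"dy":0,"dz":0,"wx":0,"wy":0,"wz":0}]';python3 -m handwheel '[{"hand":-1,"dx":0,"dy":0,"dz":-0.01,"wx":0,"wy":0,"wz":-0.05},{"hand":-1,"dx":0,"dy":0,"dz":-0.01,"wx":0,"wy":0,"wz":-0.05},{"hand":-1,"dx":0,"dy":0,"dz":0,"wx":0,"wy":0,"wz":0}]'; python3 -c "
from lib import *
s=st();print(s['moment'].round(2))"
```

```text
time_s: 29.35
position: [0.4316, 0.3531, 0.0431]
tcp_rot: [[0.998, 0.064, 0.0], [0.064, -0.998, 0.0], [0.0, -0.0, -1.0]]
force: [-0.4, -0.4, 0.6]
opening: 0.742
time_s: 29.65
position: [0.4318, 0.3532, 0.043]
tcp_rot: [[0.999, -0.036, 0.001], [-0.036, -0.999, 0.0], [0.001, -0.0, -1.0]]
force: [0.1, 0.7, 1.6]
opening: 0.743
t 29.65 pos [0.4318 0.3532 0.043 ] yaw y -92.06 z [ 0.001  0.    -1.   ] op 0.743 F [0.1 0.7 1.6] j6 [ 27.8  40.5  99.5   0.   40.  119.9]
[ 0.04 -0.03 -0.  ]
```

Home by angle and height; release, rise, and check.

```bash
python3 -m handwheel '[{"hand":0.75,"dx":0,"dy":0,"dz":0,"wx":0,"wy":0,"wz":0},{"hand":0.75,"dx":0,"dy":0,"dz":0,"wx":0,"wy":0,"wz":0},{"hand":0.9,"dx":0,"dy":0,"dz":0.5,"wx":0,"wy":0,"wz":0},{"hand":0.9,"dx":0,"dy":0,"dz":3,"wx":0,"wy":0,"wz":0},{"hand":0.9,"dx":1.5,"dy":0,"dz":4,"wx":0,"wy":0,"wz":0},{"hand":0.9,"dx":3,"dy":0,"dz":4,"wx":0,"wy":0,"wz":0},{"hand":0.9,"dx":2,"dy":0,"dz":0,"wx":0,"wy":0,"wz":0},{"hand":0.9,"dx":0,"dy":0,"dz":0,"wx":0,"wy":0,"wz":0},{"hand":0.9,"dx":0,"dy":0,"dz":0,"wx":0,"wy":0,"wz":0},{"hand":0.9,"dx":0,"dy":0,"dz":0,"wx":0,"wy":0,"wz":0}]'; python3 - <<'E'
from cups import *
from rings import rings
s=st()
p,d,C=look('wrist');cv2.imwrite('pics/w23.png',p[:,:,::-1])
rings(p,d,C,z=.0545,box=(.38,.62,.28,.42))
W=cloud('wrist',d,C)
for c in((.552,.3547),(.4315,.3535)):
    r=np.hypot(W[...,0]-c[0],W[...,1]-c[1]);m=(r<.028)&(r>.018)&(W[...,2]>.045)&(W[...,2]<.062);print('ring top',np.percentile(W[m][:,2],[10,50,90]))
E
```

```text
time_s: 30.65
position: [0.4943, 0.3525, 0.1565]
tcp_rot: [[0.999, -0.038, -0.004], [-0.038, -0.999, -0.002], [-0.004, 0.002, -1.0]]
force: [-0.9, 0.6, -0.5]
opening: 0.951
t 30.65 pos [0.4943 0.3525 0.1565] yaw y -92.16 z [-0.004 -0.002 -1.   ] op 0.951 F [-0.9  0.6 -0.5] j6 [ 24.9  33.5  88.1   0.   58.6 117.1]
ring px [323. 311.] c [0.4344 0.354 ] R 0.0295
   white [324. 296.] [0.4532 0.3533] ang from c -1.8
ring px [316. 168.] c [0.5514 0.3548] R 0.031
   white [316. 137.] [0.5734 0.3541] ang from c -1.7
   white [317. 200.] [0.5281 0.3557] ang from c 177.9
   x axis angle -1.93 mid [0.5507 0.3549]
ring px [315. 163.] c [0.5513 0.3539] R 0.0134
ring top [0.05343292 0.05430091 0.05525188]
ring top [0.05345995 0.05431145 0.05511295]
```

View pics/w23.png

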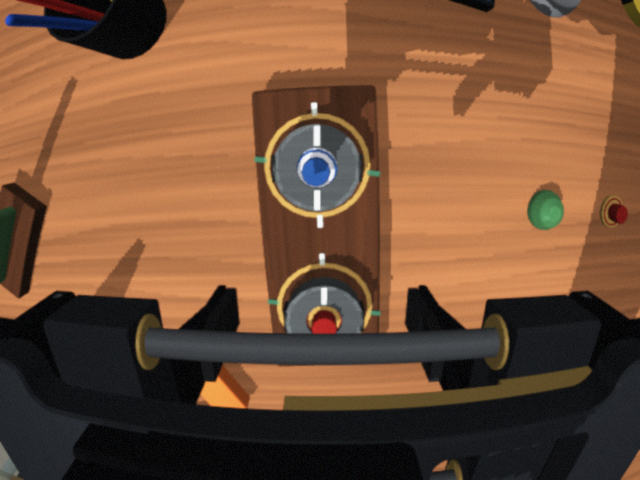

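```bash
python3 -m handwheel '[{"hand":0.9,"dx":0.24,"dy":-3.2,"dz":0.3,"wx":0,"wy":0,"wz":0.107},{"hand":0.9,"dx":0.24,"dy":-3.2,"dz":0.3,"wx":0,"wy":0,"wz":0.107},{"hand":0.9,"dx":0.24,"dy":-3.2,"dz":0.3,"wx":0,"wy":0,"wz":0.107},{"hand":0.9,"dx":0.24,"dy":-3.2,"dz":0.3,"wx":0,"wy":0,"wz":0.107},{"hand":0.9,"dx":0.24,"dy":-3.2,"dz":0.3,"wx":0,"wy":0,"wz":0.107},{"hand":0.9,"dx":0.24,"dy":-3.2,"dz":0.3,"wx":0,"wy":0,"wz":0.107},{"hand":0.9,"dx":0.24,"dy":-3.2,"dz":0.3,"wx":0,"wy":0,"wz":0.107},{"hand":0.9,"dx":0.24,"dy":-3.2,"dz":0.3,"wx":0,"wy":0,"wz":0.107},{"hand":0.9,"dx":0.24,"dy":-3.2,"dz":0.3,"wx":0,"wy":0,"wz":0.107},{"hand":0.9,"dx":0.24,"dy":-3.2,"dz":0.3,"wx":0,"wy":0,"wz":0.107}]'
python3 -m handwheel '[{"hand":0.9,"dx":0.24,"dy":-3.2,"dz":0.3,"wx":0,"wy":0,"wz":0.107},{"hand":0.9,"dx":0.24,"dy":-3.2,"dz":0.3,"wx":0,"wy":0,"wz":0.107},{"hand":0.9,"dx":0.24,"dy":-3.2,"dz":0.3,"wx":0,"wy":0,"wz":0.107},{"hand":0.9,"dx":0.24,"dy":-3.2,"dz":0.3,"wx":0,"wy":0,"wz":0.107},{"hand":0.9,"dx":0.24,"dy":-3.2,"dz":0.3,"wx":0,"wy":0,"wz":0.107},{"hand":0.5,"dx":0,"dy":0,"dz":0,"wx":0,"wy":0,"wz":0},{"hand":0.1,"dx":0,"dy":0,"dz":0,"wx":0,"wy":0,"wz":0},{"hand":0.1,"dx":0,"dy":0,"dz":0,"wx":0,"wy":0,"wz":0}]'
python3 - <<'E'
from lib import *
st();p,d,C=look('wrist');cv2.imwrite('pics/w24.png',p[:,:,::-1]);np.savez('w24.npz',p=p,d=d)
W=cloud('wrist',d,C)
m=(W[...,2]>.030)&(W[...,2]<.042)&(W[...,0]>.4)&(W[...,0]<.66)&(W[...,1]>-.2)&(W[...,1]<.0)
k,l,q,ce=cv2.connectedComponentsWithStats(m.astype(np.uint8))
for i in range(1,k):
    if q[i,4]>200:
        v,u=np.nonzero(l==i);P=plane('wrist',u.astype(float),v.astype(float),.036,C);r=cv2.minAreaRect((P[:,:2]*1000).astype(np.float32));print('bar',ce[i].round(),P.mean(0).round(4),r,W[l==i][:,2].max().round(4))
h=cv2.cvtColor(p,cv2.COLOR_RGB2HSV).astype(int);H,S,V=h[...,0],h[...,1],h[...,2]
g=(H>55)&(H<90)&(S>100)&(W[...,1]<-.2)&(abs(W[...,2]-.006)<.006)
k,l,q,ce=cv2.connectedComponentsWithStats(g.astype(np.uint8))
for i in range(1,k):
    if q[i,4]>150:
        v,u=np.nonzero(l==i);P=plane('wrist',u.astype(float),v.astype(float),.006,C);r=cv2.minAreaRect((P[:,:2]*1000).astype(np.float32));print('lane',ce[i].round(),q[i,4],P.mean(0).round(4),r)
st()
E
```

```text
time_s: 31.7
position: [0.5192, 0.0324, 0.1871]
tcp_rot: [[0.509, 0.861, -0.002], [0.861, -0.509, 0.0], [-0.001, -0.002, -1.0]]
force: [0.4, 0.6, -0.5]
opening: 0.946
time_s: 32.5
position: [0.5315, -0.1254, 0.2021]
tcp_rot: [[0.004, 1.0, -0.002], [1.0, -0.004, 0.001], [0.001, -0.002, -1.0]]
force: [0.6, 0.4, -1.0]
opening: 0.761
t 32.5 pos [ 0.5315 -0.1254  0.2021] yaw y -0.22 z [-0.002  0.001 -1.   ] op 0.761 F [ 0.6  0.4 -1. ] j6 [-25.   25.7  94.7   0.   59.8 -24.8]
bar [348. 182.] [ 0.5539 -0.0844  0.036 ] ((553.8143310546875, -85.49017333984375), (119.1525650024414, 24.515378952026367), 88.06780242919922) 0.0386
bar [281. 191.] [ 0.4935 -0.0918  0.036 ] ((493.3763427734375, -93.2926254272461), (24.70123863220215, 118.62571716308594), 1.062930941581726) 0.0388
lane [255. 379.] 824 [ 0.45  -0.318  0.006] ((448.4697570800781, -329.5592956542969), (73.91031646728516, 34.892337799072266), 83.30735778808594)
lane [293. 379.] 608 [ 0.4957 -0.3165  0.006 ] ((495.27532958984375, -316.99822998046875), (44.962371826171875, 23.9367733001709), 88.36573028564453)
lane [343. 380.] 612 [ 0.5547 -0.3166  0.006 ] ((554.4948120117188, -317.0264892578125), (44.2841911315918, 24.647491455078125), 88.09114074707031)
lane [392. 378.] 551 [ 0.6134 -0.3172  0.006 ] ((613.4669189453125, -317.7421569824219), (44.21217346191406, 23.989883422851562), 86.76688385009766)
t 32.55 pos [ 0.5316 -0.1253  0.2022] yaw y -0.18 z [-0.002  0.001 -1.   ] op 0.716 F [ 1.1  0.6 -1.2] j6 [-25.   25.7  94.6   0.   59.8 -24.8]
```

View pics/w24.png

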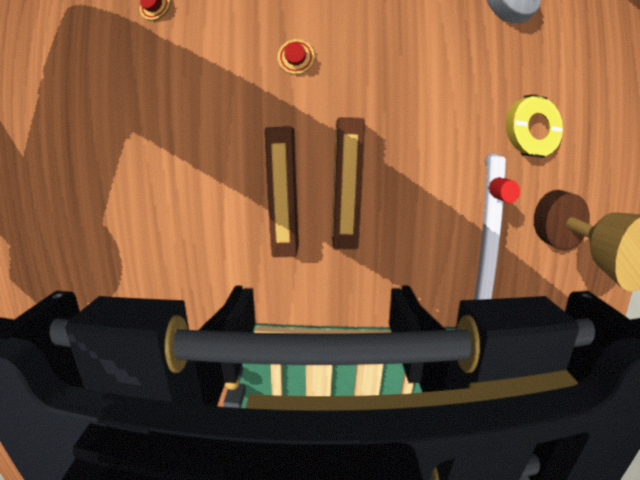

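```bash
python3 -m handwheel '[{"hand":0,"dx":-1.25,"dy":1.1,"dz":-2,"wx":0,"wy":0,"wz":0.022},{"hand":0,"dx":-1.25,"dy":1.1,"dz":-3,"wx":0,"wy":0,"wz":0},{"hand":0,"dx":-1.24,"dy":1,"dz":-3,"wx":0,"wy":0,"wz":0},{"hand":0,"dx":0,"dy":0,"dz":-3,"wx":0,"wy":0,"wz":0},{"hand":0,"dx":0,"dy":0,"dz":-2,"wx":0,"wy":0,"wz":0},{"hand":0,"dx":0,"dy":0,"dz":0,"wx":0,"wy":0,"wz":0},{"hand":0,"dx":0,"dy":0,"dz":0,"wx":0,"wy":0,"wz":0}]'
cat > bars.py <<'E'
from lib import *
def bars(p,d,C,box=(.4,.66,-.2,0),z=.036):
    W=cloud('wrist',d,C)
    m=(abs(W[...,2]-z)<.006)&(W[...,0]>box[0])&(W[...,0]<box[1])&(W[...,1]>box[2])&(W[...,1]<box[3])
    k,l,q,ce=cv2.connectedComponentsWithStats(m.astype(np.uint8))
    for i in range(1,k):
        if q[i,4]>400:
            v,u=np.nonzero(l==i);P=plane('wrist',u.astype(float),v.astype(float),z,C);r=cv2.minAreaRect((P[:,:2]*1000).astype(np.float32));print('bar',ce[i].round(),np.round(r[0],1),np.round(r[1],1),round(r[2],2))
E
python3 - <<'E'
from bars import *
st();p,d,C=look('wrist');cv2.imwrite('pics/w25.png',p[:,:,::-1]);bars(p,d,C);st()
E
```

```text
time_s: 33.25
position: [0.4951, -0.0941, 0.0728]
tcp_rot: [[-0.019, 1.0, -0.001], [1.0, 0.019, 0.0], [0.0, -0.001, -1.0]]
force: [0.4, 0.5, -0.3]
opening: 0.501
t 33.25 pos [ 0.4951 -0.0941  0.0728] yaw y 1.09 z [-0.001  0.    -1.   ] op 0.501 F [ 0.4  0.5 -0.3] j6 [-23.5  35.  106.5   0.   38.5 -24.6]
bar [425. 237.] [552.7 -75.9] [100.5  25.7] 87.88
bar [320. 251.] [492.9 -80.8] [24.2 95. ] 1.34
t 33.3 pos [ 0.4957 -0.0945  0.0734] yaw y 1.08 z [ 0.001 -0.    -1.   ] op 0.502 F [-0.3  0.2  0.2] j6 [-23.5  34.9 106.5   0.   38.5 -24.6]
```

View pics/w25.png

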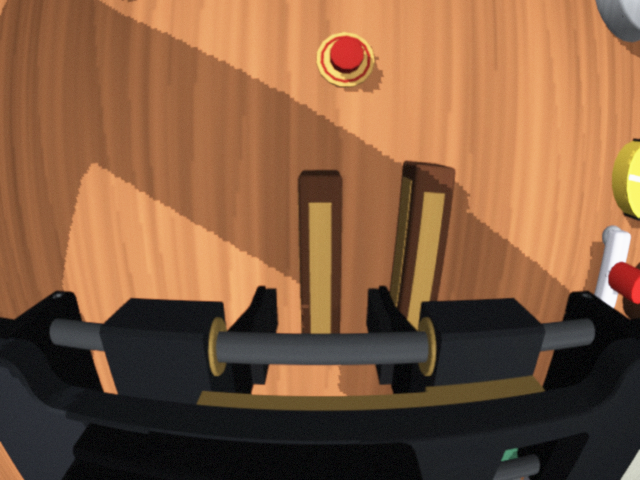

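```bash
python3 -m handwheel '[{"hand":0,"dx":-0.17,"dy":0.1,"dz":-2,"wx":0,"wy":0,"wz":0},{"hand":0,"dx":0,"dy":0,"dz":-2,"wx":0,"wy":0,"wz":0},{"hand":0,"dx":0,"dy":0,"dz":-1.4,"wx":0,"wy":0,"wz":0},{"hand":0,"dx":0,"dy":0,"dz":0,"wx":0,"wy":0,"wz":0},{"hand":-1,"dx":0,"dy":0,"dz":0,"wx":0,"wy":0,"wz":0},{"hand":-1,"dx":0,"dy":0,"dz":0,"wx":0,"wy":0,"wz":0},{"hand":-1,"dx":0,"dy":0,"dz":0,"wx":0,"wy":0,"wz":0},{"hand":-1,"dx":0,"dy":0,"dz":0,"wx":0,"wy":0,"wz":0},{"hand":-1,"dx":0,"dy":0,"dz":0,"wx":0,"wy":0,"wz":0},{"hand":-1,"dx":0,"dy":0,"dz":0,"wx":0,"wy":0,"wz":0}]'
python3 - <<'E'
from bars import *
st();p,d,C=look('wrist');bars(p,d,C);st()
E
```

```text
time_s: 34.3
position: [0.4941, -0.0942, 0.0196]
tcp_rot: [[-0.018, 1.0, 0.002], [1.0, 0.018, -0.001], [-0.001, 0.002, -1.0]]
force: [-0.0, 0.5, 6.5]
opening: 0.273
t 34.3 pos [ 0.4941 -0.0942  0.0196] yaw y 1.04 z [ 0.002 -0.001 -1.   ] op 0.273 F [-0.   0.5  6.5] j6 [-23.5  40.8 107.9   0.   31.1 -24.6]
bar [463. 236.] [553.1 -54. ] [56.9 26. ] 87.79
bar [322. 261.] [492.5 -65.6] [43.2 64.9] 0.99
bar [322. 380.] [ 493.8 -125.4] [23.8 18.7] 0.94
t 34.35 pos [ 0.4941 -0.0942  0.0196] yaw y 1.04 z [ 0.002 -0.001 -1.   ] op 0.277 F [-0.3  0.7  5.9] j6 [-23.5  40.8 107.9  -0.   31.1 -24.6]
```

```bash
python3 -m handwheel '[{"hand":-1,"dx":0,"dy":0,"dz":2,"wx":0,"wy":0,"wz":0},{"hand":-1,"dx":0,"dy":0,"dz":3.5,"wx":0,"wy":0,"wz":0},{"hand":-1,"dx":0,"dy":0,"dz":3.5,"wx":0,"wy":0,"wz":0},{"hand":-1,"dx":0,"dy":-1,"dz":3,"wx":0,"wy":0,"wz":0},{"hand":-1,"dx":0,"dy":-3,"dz":1,"wx":0,"wy":0,"wz":0},{"hand":-1,"dx":0,"dy":-4,"dz":0,"wx":0,"wy":0,"wz":0},{"hand":-1,"dx":0,"dy":-4,"dz":0,"wx":0,"wy":0,"wz":0},{"hand":-1,"dx":0,"dy":-4,"dz":0,"wx":0,"wy":0,"wz":0},{"hand":-1,"dx":0,"dy":-1,"dz":0,"wx":0,"wy":0,"wz":0},{"hand":-1,"dx":0,"dy":0,"dz":0,"wx":0,"wy":0,"wz":0}]'
python3 -m handwheel '[{"hand":-1,"dx":0,"dy":0,"dz":0,"wx":0,"wy":0,"wz":0},{"hand":-1,"dx":0,"dy":0,"dz":0,"wx":0,"wy":0,"wz":0}]' | head -1
cat > tray.py <<'E'
from lib import *
def tray(p,d,C,n='wrist'):
    W=cloud(n,d,C);h=cv2.cvtColor(p,cv2.COLOR_RGB2HSV).astype(int);H,S,V=h[...,0],h[...,1],h[...,2]
    g=(H>55)&(H<90)&(S>100)&(W[...,1]<-.2)&(W[...,0]>.38)&(abs(W[...,2]-.006)<.006)
    k,l,q,ce=cv2.connectedComponentsWithStats(g.astype(np.uint8))
    for i in range(1,k):
        if q[i,4]>150:
            v,u=np.nonzero(l==i);P=plane(n,u.astype(float),v.astype(float),.006,C)*1000;r=cv2.minAreaRect(P[:,:2].astype(np.float32));print('green',ce[i].round(),q[i,4],np.round(r[0],1),np.round(r[1],1),round(r[2],2),'y',np.percentile(P[:,1],[1,99]).round(0),'xmed',np.median(P[:,0]).round(1))
    # edges of lanes along rows of constant y
    for y in (-.27,-.28,-.29,-.30,-.31,-.32,-.33,-.34,-.36,-.38):
        m=g&(abs(W[...,1]-y)<.003);xs=np.sort(W[...,0][m])
        if len(xs)<10: continue
        b=np.split(xs,np.nonzero(np.diff(xs)>.006)[0]+1);print(y,[(b_[0].round(4),b_[-1].round(4)) for b_ in b if len(b_)>3])
E
python3 - <<'E'
from tray import *
st();p,d,C=look('wrist');cv2.imwrite('pics/w26.png',p[:,:,::-1]);tray(p,d,C);st()
E
```

```text
time_s: 35.35
position: [0.4931, -0.2655, 0.1485]
tcp_rot: [[-0.015, 1.0, 0.0], [1.0, 0.015, -0.0], [-0.0, 0.0, -1.0]]
force: [-0.5, -0.3, -0.2]
opening: 0.269
time_s: 35.55
t 35.55 pos [ 0.4928 -0.2619  0.1484] yaw y 1.11 z [-0.001  0.002 -1.   ] op 0.271 F [ 0.9  0.1 -1.1] j6 [-39.5  30.8  95.8   0.   53.5 -40.6]
green [263. 252.] 4336 [ 440.4 -292.8] [102.9  52.1] 89.53 y [-335. -243.] xmed 441.6
green [513. 270.] 4104 [ 677.6 -301.8] [101.7  66.7] 88.61 y [-350. -252.] xmed 675.9
green [393. 269.] 2019 [ 555.9 -299.7] [82.9 25.1] 87.55 y [-337. -259.] xmed 555.3
green [456. 268.] 1481 [ 615.2 -291.7] [62.8 23.3] 87.6 y [-322. -261.] xmed 614.9
-0.27 [(np.float64(0.4154), np.float64(0.4658)), (np.float64(0.5447), np.float64(0.5696)), (np.float64(0.6046), np.float64(0.6281)), (np.float64(0.6459), np.float64(0.7104))]
-0.28 [(np.float64(0.415), np.float64(0.4657)), (np.float64(0.5444), np.float64(0.5693)), (np.float64(0.6042), np.float64(0.6272)), (np.float64(0.6454), np.float64(0.7102))]
-0.29 [(np.float64(0.4145), np.float64(0.4664)), (np.float64(0.5441), np.float64(0.5689)), (np.
[... 393 characters left out ...]
at64(0.6029), np.float64(0.6258)), (np.float64(0.6441), np.float64(0.7107))]
-0.32 [(np.float64(0.4286), np.float64(0.4509)), (np.float64(0.5429), np.float64(0.5673)), (np.float64(0.6028), np.float64(0.6258)), (np.float64(0.6445), np.float64(0.6772)), (np.float64(0.7044), np.float64(0.7104))]
-0.33 [(np.float64(0.4365), np.float64(0.4479)), (np.float64(0.542), np.float64(0.5503)), (np.float64(0.6563), np.float64(0.6825))]
-0.34 [(np.float64(0.4369), np.float64(0.4411)), (np.float64(0.5462), np.float64(0.5503)), (np.float64(0.6659), np.float64(0.6946))]
t 35.6 pos [ 0.4931 -0.262   0.1485] yaw y 1.13 z [-0.001  0.001 -1.   ] op 0.273 F [ 0.1 -0.  -0.6] j6 [-39.5  30.8  95.8   0.   53.5 -40.6]
```

View pics/w26.png

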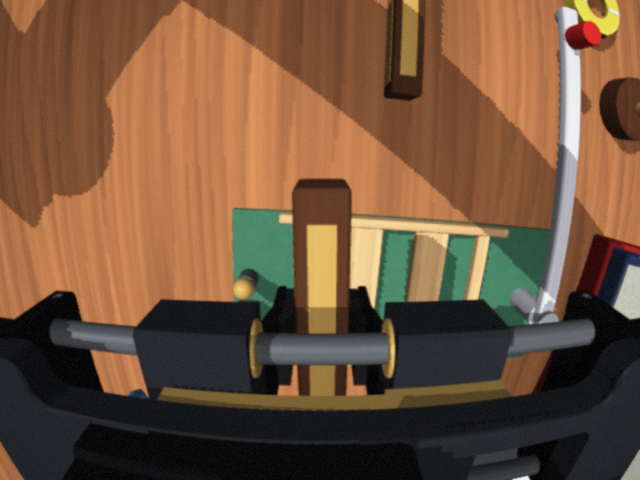

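```bash
python3 -m handwheel '[{"hand":-1,"dx":0,"dy":-1,"dz":3,"wx":0,"wy":0,"wz":-0.02},{"hand":-1,"dx":0,"dy":-1,"dz":3,"wx":0,"wy":0,"wz":-0.04},{"hand":-1,"dx":0,"dy":-1,"dz":3,"wx":0,"wy":0,"wz":0},{"hand":-1,"dx":0,"dy":-1,"dz":1,"wx":0,"wy":0,"wz":0},{"hand":-1,"dx":0,"dy":0,"dz":0,"wx":0,"wy":0,"wz":0},{"hand":-1,"dx":0,"dy":0,"dz":0,"wx":0,"wy":0,"wz":0},{"hand":-1,"dx":0,"dy":0,"dz":0,"wx":0,"wy":0,"wz":0}]'
python3 - <<'E'
from tray import *
st();p,d,C=look('wrist');cv2.imwrite('pics/w27.png',p[:,:,::-1]);np.savez('w27.npz',p=p,d=d,c=C[0],R=C[1],t=C[2]);tray(p,d,C);st()
E
```

```text
time_s: 36.3
position: [0.4924, -0.3024, 0.2467]
tcp_rot: [[0.042, 0.999, -0.003], [0.999, -0.041, 0.003], [0.003, -0.003, -1.0]]
force: [-0.4, -1.0, -0.2]
opening: 0.27
t 36.3 pos [ 0.4924 -0.3024  0.2467] yaw y -2.38 z [-0.003  0.003 -1.   ] op 0.27 F [-0.4 -1.  -0.2] j6 [-42.6  25.1  87.2   0.   67.9 -40.3]
green [275. 216.] 3793 [ 440.3 -312.3] [137.9  53.9] 87.15 y [-380. -244.] xmed 439.2
green [476. 224.] 4721 [ 677.5 -321.1] [138.3  70.4] 88.89 y [-389. -254.] xmed 671.6
green [327. 173.] 205 [ 498.1 -259.4] [ 8.8 23.8] 87.75 y [-264. -255.] xmed 498.2
green [380. 221.] 2252 [ 554.9 -317.3] [121.6  24.6] 87.91 y [-377. -258.] xmed 555.3
green [430. 222.] 2002 [ 613.5 -319.8] [122.8  23.6] 87.98 y [-380. -260.] xmed 613.6
-0.27 [(np.float64(0.416), np.float64(0.463)), (np.float64(0.5447), np.float64(0.5682)), (np.float64(0.6045), np.float64(0.6272)), (np.float64(0.6452), np.float64(0.7016))]
-0.28 [(np.float64(0.4154), np.float64(0.458)), (np.float64(0.5444), np.float64(0.568)), (np.float64(0.6044), np.float64(0.6264)), (np.float64(0.6452), np.float64(0.7017))]
-0.29 [(np.floa
[... 860 characters left out ...]
t64(0.6434), np.float64(0.6815))]
-0.34 [(np.float64(0.4324), np.float64(0.4544)), (np.float64(0.5425), np.float64(0.5658)), (np.float64(0.6021), np.float64(0.6247)), (np.float64(0.6427), np.float64(0.6982))]
-0.36 [(np.float64(0.4127), np.float64(0.4529)), (np.float64(0.5413), np.float64(0.5649)), (np.float64(0.6004), np.float64(0.623)), (np.float64(0.6416), np.float64(0.7112))]
-0.38 [(np.float64(0.4123), np.float64(0.4504)), (np.float64(0.5414), np.float64(0.5649)), (np.float64(0.6001), np.float64(0.6229)), (np.float64(0.6417), np.float64(0.7115))]
t 36.35 pos [ 0.4925 -0.3025  0.2467] yaw y -2.38 z [-0.003  0.003 -1.   ] op 0.27 F [ 0.6 -0.  -0.4] j6 [-42.6  25.1  87.2   0.   67.9 -40.3]
```

View pics/w27.png

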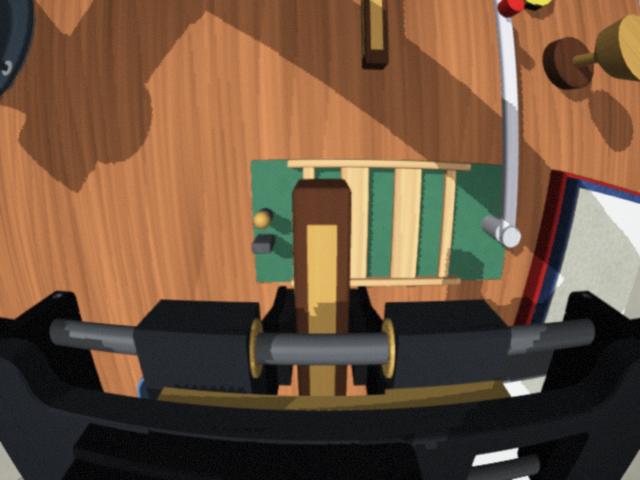

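```bash
python3 -m handwheel '[{"hand":-1,"dx":0.2,"dy":-0.6,"dz":-3,"wx":0,"wy":0,"wz":0},{"hand":-1,"dx":0.25,"dy":-0.7,"dz":-4,"wx":0,"wy":0,"wz":0},{"hand":-1,"dx":0,"dy":0,"dz":-4,"wx":0,"wy":0,"wz":0},{"hand":-1,"dx":0,"dy":0,"dz":-4,"wx":0,"wy":0,"wz":0},{"hand":-1,"dx":0,"dy":0,"dz":-3,"wx":0,"wy":0,"wz":0},{"hand":-1,"dx":0,"dy":0,"dz":0,"wx":0,"wy":0,"wz":0},{"hand":-1,"dx":0,"dy":0,"dz":0,"wx":0,"wy":0,"wz":0},{"hand":-1,"dx":0,"dy":0,"dz":0,"wx":0,"wy":0,"wz":0}]'
python3 - <<'E'
from tray import *
from bars import bars
s=st();p,d,C=look('wrist');cv2.imwrite('pics/w28.png',p[:,:,::-1]);tray(p,d,C);bars(p,d,C,(.4,.6,-.4,-.1),s['position'][2]+.0164);st()
E
```

```text
time_s: 37.15
position: [0.4989, -0.3176, 0.0701]
tcp_rot: [[0.042, 0.999, 0.002], [0.999, -0.042, -0.002], [-0.002, 0.002, -1.0]]
force: [0.2, -0.3, -0.5]
opening: 0.273
t 37.15 pos [ 0.4989 -0.3176  0.0701] yaw y -2.39 z [ 0.002 -0.002 -1.   ] op 0.273 F [ 0.2 -0.3 -0.5] j6 [-43.3  39.5  93.9   0.   46.4 -40.9]
green [236. 222.] 10226 [ 441.6 -299. ] [113.   54.8] 88.03 y [-345. -243.] xmed 445.8
green [559. 238.] 9031 [ 679.4 -313.8] [124.6  69.4] 87.82 y [-374. -253.] xmed 672.5
green [318. 171.] 593 [ 498.  -257.7] [26.5  8.7] 0.28 y [-262. -254.] xmed 498.3
green [410. 232.] 5123 [ 555.7 -301.3] [91.2 25.5] 87.79 y [-346. -257.] xmed 555.7
green [492. 235.] 3893 [ 614.8 -308.6] [101.4  23.4] 87.81 y [-354. -259.] xmed 615.0
-0.27 [(np.float64(0.4152), np.float64(0.4695)), (np.float64(0.544), np.float64(0.5699)), (np.float64(0.6044), np.float64(0.6282)), (np.float64(0.646), np.float64(0.7167))]
-0.28 [(np.float64(0.4149), np.float64(0.4696)), (np.float64(0.5441), np.float64(0.5694)), (np.float64(0.6038), np.float64(0.628)), (np.float64(0.6455), np.float64(0.7154))]
-0.29 [(np.fl
[... 743 characters left out ...]
np.float64(0.7138))]
-0.33 [(np.float64(0.4363), np.float64(0.4677)), (np.float64(0.542), np.float64(0.5676)), (np.float64(0.6024), np.float64(0.6254)), (np.float64(0.6437), np.float64(0.6854))]
-0.34 [(np.float64(0.4327), np.float64(0.4661)), (np.float64(0.5418), np.float64(0.567)), (np.float64(0.6017), np.float64(0.6254)), (np.float64(0.6439), np.float64(0.7035))]
-0.36 [(np.float64(0.6211), np.float64(0.625)), (np.float64(0.6431), np.float64(0.6916))]
bar [322. 260.] [ 499.3 -289. ] [64.9 42.7] 87.54
bar [322. 380.] [ 496.7 -348.8] [18.7 23.8] 87.48
t 37.2 pos [ 0.4991 -0.3179  0.0706] yaw y -2.4 z [ 0.003 -0.003 -1.   ] op 0.271 F [-0.6  0.6  0.1] j6 [-43.3  39.5  93.9   0.   46.4 -40.9]
```

View pics/w28.png

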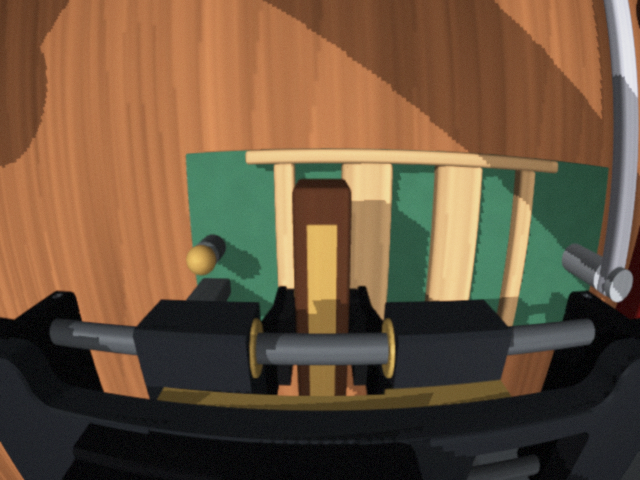

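```bash
python3 -m handwheel '[{"hand":-1,"dx":-0.22,"dy":0.1,"dz":-1,"wx":0,"wy":0,"wz":0},{"hand":-1,"dx":0,"dy":0,"dz":-1,"wx":0,"wy":0,"wz":0},{"hand":-1,"dx":0,"dy":0,"dz":-0.8,"wx":0,"wy":0,"wz":0},{"hand":-1,"dx":0,"dy":0,"dz":0,"wx":0,"wy":0,"wz":0},{"hand":-1,"dx":0,"dy":0,"dz":-0.4,"wx":0,"wy":0,"wz":0},{"hand":-1,"dx":0,"dy":0,"dz":-0.4,"wx":0,"wy":0,"wz":0},{"hand":-1,"dx":0,"dy":0,"dz":0,"wx":0,"wy":0,"wz":0}]'
```

```text
time_s: 37.9
position: [0.4955, -0.3157, 0.0321]
tcp_rot: [[0.042, 0.999, -0.001], [0.999, -0.042, 0.001], [0.001, -0.001, -1.0]]
force: [0.5, -0.2, -1.5]
opening: 0.272
```

```bash
python3 -m handwheel '[{"hand":-1,"dx":0,"dy":0,"dz":-0.3,"wx":0,"wy":0,"wz":0},{"hand":-1,"dx":0,"dy":0,"dz":-0.3,"wx":0,"wy":0,"wz":0},{"hand":-1,"dx":0,"dy":0,"dz":0,"wx":0,"wy":0,"wz":0}]'; python3 - <<'E'
from tray import *
s=st();print(s['moment'].round(2));p,d,C=look('wrist');cv2.imwrite('pics/w29.png',p[:,:,::-1])
E
```

```text
time_s: 38.2
position: [0.4955, -0.3158, 0.0263]
tcp_rot: [[0.042, 0.999, -0.001], [0.999, -0.042, 0.001], [0.0, -0.001, -1.0]]
force: [-0.1, 0.4, -1.3]
opening: 0.276
t 38.2 pos [ 0.4955 -0.3158  0.0263] yaw y -2.41 z [-0.001  0.001 -1.   ] op 0.276 F [-0.1  0.4 -1.3] j6 [-43.4  43.4  95.2  -0.   41.4 -41. ]
[-0.06 -0.08 -0.03]
```

View pics/w29.png

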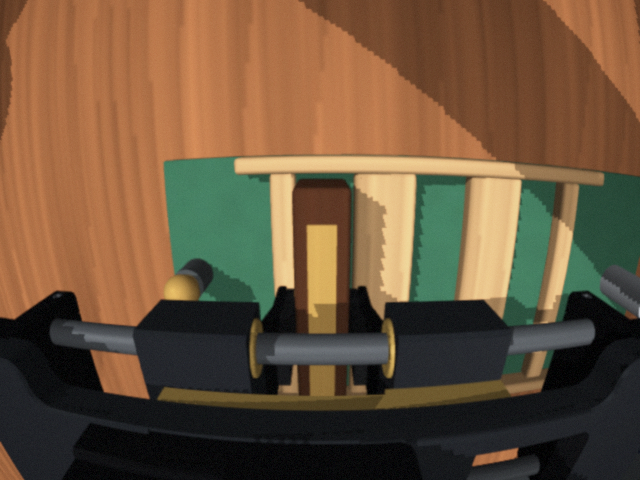

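```bash
python3 -m handwheel '[{"hand":-1,"dx":0,"dy":0,"dz":-0.05,"wx":0,"wy":0,"wz":0},{"hand":0,"dx":0,"dy":0,"dz":0,"wx":0,"wy":0,"wz":0},{"hand":0,"dx":0,"dy":0,"dz":0,"wx":0,"wy":0,"wz":0},{"hand":0,"dx":0,"dy":0,"dz":0,"wx":0,"wy":0,"wz":0},{"hand":0,"dx":0,"dy":0,"dz":1,"wx":0,"wy":0,"wz":0},{"hand":0,"dx":0,"dy":0,"dz":4,"wx":0,"wy":0,"wz":0},{"hand":0,"dx":0.5,"dy":1,"dz":4,"wx":0,"wy":0,"wz":0},{"hand":0,"dx":0.5,"dy":1.5,"dz":2,"wx":0,"wy":0,"wz":0},{"hand":0,"dx":0,"dy":0,"dz":0,"wx":0,"wy":0,"wz":0},{"hand":0,"dx":0,"dy":0,"dz":0,"wx":0,"wy":0,"wz":0}]'
python3 - <<'E'
from tray import *
from bars import bars
s=st();p,d,C=look('wrist');cv2.imwrite('pics/w30.png',p[:,:,::-1]);bars(p,d,C,(.4,.6,-.4,-.2),.042);tray(p,d,C);st()
E
```

```text
time_s: 39.25
position: [0.5057, -0.2909, 0.1369]
tcp_rot: [[0.041, 0.999, 0.001], [0.999, -0.041, -0.001], [-0.001, 0.001, -1.0]]
force: [-0.9, 0.3, 0.8]
opening: 0.496
t 39.25 pos [ 0.5057 -0.2909  0.1369] yaw y -2.35 z [ 0.001 -0.001 -1.   ] op 0.496 F [-0.9  0.3  0.8] j6 [-40.9  33.3  92.8  -0.   53.8 -38.5]
bar [310. 266.] [ 494.9 -306.6] [103.1  23.6] 87.81
green [248. 239.] 6160 [ 441.2 -308.6] [132.6  54.5] 87.88 y [-367. -243.] xmed 443.8
green [510. 243.] 5966 [ 678.5 -313.3] [124.  70.] 88.24 y [-367. -253.] xmed 673.4
green [327. 257.] 252 [ 508.7 -316.1] [  7.9 122.1] 1.27 y [-376. -255.] xmed 508.9
green [383. 241.] 2831 [ 555.5 -304.9] [96.  25.5] 88.19 y [-345. -258.] xmed 556.2
green [449. 247.] 2649 [ 614.2 -306.2] [94.9 23.9] 87.94 y [-353. -260.] xmed 614.2
-0.27 [(np.float64(0.4152), np.float64(0.4698)), (np.float64(0.5099), np.float64(0.5109)), (np.float64(0.5446), np.float64(0.5688)), (np.float64(0.6038), np.float64(0.628)), (np.float64(0.6448), np.float64(0.7092))]
-0.28 [(np.float64(0.4152), np.float64(0.4692)), (np.float64(0.5096), np.float64(0.5105)), (np.f
[... 1242 characters left out ...]
np.float64(0.6427), np.float64(0.6843))]
-0.34 [(np.float64(0.4321), np.float64(0.4449)), (np.float64(0.4639), np.float64(0.467)), (np.float64(0.5074), np.float64(0.5084)), (np.float64(0.5421), np.float64(0.5516)), (np.float64(0.5592), np.float64(0.5667)), (np.float64(0.6018), np.float64(0.6252)), (np.float64(0.6421), np.float64(0.6977))]
-0.36 [(np.float64(0.4142), np.float64(0.4307)), (np.float64(0.4622), np.float64(0.4662)), (np.float64(0.5067), np.float64(0.5077)), (np.float64(0.5411), np.float64(0.5412)), (np.float64(0.6857), np.float64(0.7118))]
t 39.3 pos [ 0.5052 -0.2908  0.1359] yaw y -2.39 z [-0.001  0.    -1.   ] op 0.503 F [-0.7 -0.4  0.1] j6 [-40.9  33.4  92.8  -0.   53.8 -38.5]
```

View pics/w30.png

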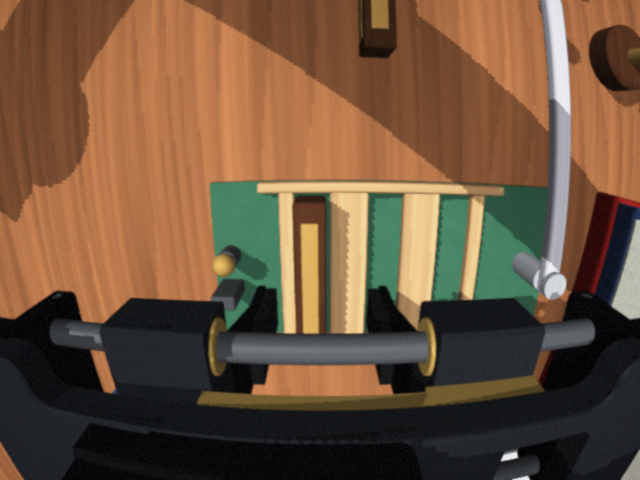

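```bash
python3 -m handwheel '[{"hand":0,"dx":1,"dy":4,"dz":0,"wx":0,"wy":0,"wz":0.008},{"hand":0,"dx":1,"dy":4,"dz":0,"wx":0,"wy":0,"wz":0},{"hand":0,"dx":1,"dy":4,"dz":0,"wx":0,"wy":0,"wz":0},{"hand":0,"dx":1,"dy":4,"dz":0,"wx":0,"wy":0,"wz":0},{"hand":0,"dx":0.74,"dy":3,"dz":-1,"wx":0,"wy":0,"wz":0},{"hand":0,"dx":0.2,"dy":1.5,"dz":-2.6,"wx":0,"wy":0,"wz":0},{"hand":0,"dx":0,"dy":0,"dz":-3,"wx":0,"wy":0,"wz":0},{"hand":0,"dx":0,"dy":0,"dz":0,"wx":0,"wy":0,"wz":0},{"hand":0,"dx":0,"dy":0,"dz":0,"wx":0,"wy":0,"wz":0},{"hand":0,"dx":0,"dy":0,"dz":0,"wx":0,"wy":0,"wz":0}]'
python3 - <<'E'
from bars import *
st();p,d,C=look('wrist');cv2.imwrite('pics/w31.png',p[:,:,::-1]);bars(p,d,C);st()
E
```

```text
time_s: 40.3
position: [0.5557, -0.0869, 0.0707]
tcp_rot: [[0.035, 0.999, 0.001], [0.999, -0.035, -0.0], [-0.0, 0.001, -1.0]]
force: [-0.8, 0.5, 0.8]
opening: 0.5
t 40.3 pos [ 0.5557 -0.0869  0.0707] yaw y -2.02 z [ 0.001 -0.    -1.   ] op 0.5 F [-0.8  0.5  0.8] j6 [-20.3  38.   98.2  -0.   43.8 -18.3]
bar [320. 251.] [554.3 -73. ] [94.1 24.2] 88.17
t 40.35 pos [ 0.5559 -0.087   0.0712] yaw y -2.01 z [ 0.002 -0.001 -1.   ] op 0.501 F [-0.2 -0.6 -0.1] j6 [-20.3  37.9  98.1  -0.   43.8 -18.3]
```

View pics/w31.png

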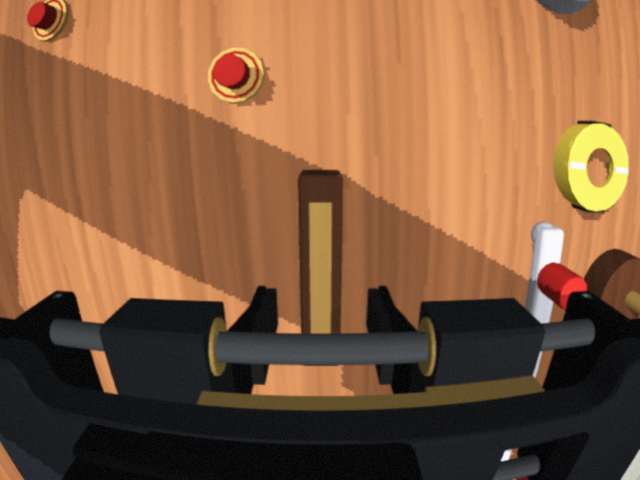

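```bash
python3 -m handwheel '[{"hand":0,"dx":-0.12,"dy":0.1,"dz":-2,"wx":0,"wy":0,"wz":0},{"hand":0,"dx":0,"dy":0,"dz":-2,"wx":0,"wy":0,"wz":0},{"hand":0,"dx":0,"dy":0,"dz":-1.15,"wx":0,"wy":0,"wz":0},{"hand":0,"dx":0,"dy":0,"dz":0,"wx":0,"wy":0,"wz":0},{"hand":-1,"dx":0,"dy":0,"dz":0,"wx":0,"wy":0,"wz":0},{"hand":-1,"dx":0,"dy":0,"dz":0,"wx":0,"wy":0,"wz":0},{"hand":-1,"dx":0,"dy":0,"dz":0,"wx":0,"wy":0,"wz":0},{"hand":-1,"dx":0,"dy":0,"dz":0,"wx":0,"wy":0,"wz":0},{"hand":-1,"dx":0,"dy":0,"dz":0,"wx":0,"wy":0,"wz":0},{"hand":-1,"dx":0,"dy":0,"dz":0,"wx":0,"wy":0,"wz":0}]'
python3 - <<'E'
from bars import *
st();p,d,C=look('wrist');bars(p,d,C);st()
E
```

```text
time_s: 41.35
position: [0.5546, -0.0851, 0.0195]
tcp_rot: [[0.034, 0.999, 0.002], [0.999, -0.034, -0.001], [-0.001, 0.002, -1.0]]
force: [0.3, 0.7, 6.4]
opening: 0.27
t 41.35 pos [ 0.5546 -0.0851  0.0195] yaw y -1.95 z [ 0.002 -0.001 -1.   ] op 0.27 F [0.3 0.7 6.4] j6 [-20.1  42.9  99.4  -0.   37.6 -18.2]
bar [322. 262.] [554.6 -57.1] [63.6 42.6] 88.01
bar [321. 380.] [ 552.5 -116.2] [18.7 24. ] 87.97
t 41.4 pos [ 0.5546 -0.0851  0.0195] yaw y -1.94 z [ 0.002 -0.001 -1.   ] op 0.272 F [-0.   0.6  5.4] j6 [-20.1  42.9  99.4   0.   37.6 -18.2]
```

```bash
python3 -m handwheel '[{"hand":-1,"dx":0,"dy":0,"dz":2,"wx":0,"wy":0,"wz":0},{"hand":-1,"dx":0,"dy":0,"dz":3.5,"wx":0,"wy":0,"wz":0},{"hand":-1,"dx":0,"dy":-1,"dz":3,"wx":0,"wy":0,"wz":0},{"hand":-1,"dx":0,"dy":-3,"dz":0,"wx":0,"wy":0,"wz":-0.008},{"hand":-1,"dx":0,"dy":-4,"dz":0,"wx":0,"wy":0,"wz":0},{"hand":-1,"dx":0,"dy":-4,"dz":0,"wx":0,"wy":0,"wz":0},{"hand":-1,"dx":0,"dy":-4,"dz":0,"wx":0,"wy":0,"wz":0},{"hand":-1,"dx":0,"dy":-4,"dz":0,"wx":0,"wy":0,"wz":0},{"hand":-1,"dx":0,"dy":-2.2,"dz":0,"wx":0,"wy":0,"wz":0},{"hand":-1,"dx":0,"dy":-1,"dz":-1,"wx":0,"wy":0,"wz":0}]'
python3 -m handwheel '[{"hand":-1,"dx":0,"dy":0,"dz":-2,"wx":0,"wy":0,"wz":0},{"hand":-1,"dx":0,"dy":0,"dz":0,"wx":0,"wy":0,"wz":0},{"hand":-1,"dx":0,"dy":0,"dz":0,"wx":0,"wy":0,"wz":0},{"hand":-1,"dx":0,"dy":0,"dz":0,"wx":0,"wy":0,"wz":0}]'
python3 - <<'E'
from tray import *
from bars import bars
s=st();p,d,C=look('wrist');cv2.imwrite('pics/w32.png',p[:,:,::-1]);tray(p,d,C);bars(p,d,C,(.4,.6,-.4,-.1),s['position'][2]+.0164);st()
E
```

```text
time_s: 42.4
position: [0.5546, -0.3196, 0.0943]
tcp_rot: [[0.044, 0.999, 0.003], [0.999, -0.044, -0.002], [-0.002, 0.003, -1.0]]
force: [0.7, -0.7, -0.6]
opening: 0.271
time_s: 42.8
position: [0.5543, -0.3158, 0.074]
tcp_rot: [[0.041, 0.999, 0.0], [0.999, -0.041, 0.0], [0.0, 0.0, -1.0]]
force: [-0.6, 0.6, 0.2]
opening: 0.276
t 42.8 pos [ 0.5543 -0.3158  0.074 ] yaw y -2.33 z [ 0.  0. -1.] op 0.276 F [-0.6  0.6  0.2] j6 [-39.7  41.8  86.6   0.   51.6 -37.4]
green [160. 228.] 7641 [ 440.6 -301. ] [116.9  52.4] 87.87 y [-345. -243.] xmed 444.4
green [494. 235.] 10358 [ 678.2 -312.5] [122.1  72. ] 88.08 y [-370. -253.] xmed 673.6
green [323. 176.] 435 [ 556.4 -259.4] [ 6.3 26. ] 87.7 y [-263. -256.] xmed 556.5
green [413. 235.] 4728 [ 613.8 -302.3] [88.9 25.3] 87.82 y [-346. -259.] xmed 613.7
-0.27 [(np.float64(0.4148), np.float64(0.4681)), (np.float64(0.5087), np.float64(0.5094)), (np.float64(0.6026), np.float64(0.6277)), (np.float64(0.6439), np.float64(0.7088))]
-0.28 [(np.float64(0.4148), np.float64(0.4674)), (np.float64(0.5082), np.float64(0.5089)), (np.float64(0.602), np.float64(0.
[... 804 characters left out ...]
), np.float64(0.7093))]
-0.33 [(np.float64(0.4358), np.float64(0.4657)), (np.float64(0.5065), np.float64(0.5069)), (np.float64(0.6), np.float64(0.6253)), (np.float64(0.6418), np.float64(0.6842))]
-0.34 [(np.float64(0.4278), np.float64(0.465)), (np.float64(0.5058), np.float64(0.5067)), (np.float64(0.5997), np.float64(0.625)), (np.float64(0.641), np.float64(0.6958))]
-0.36 [(np.float64(0.4121), np.float64(0.4144)), (np.float64(0.6792), np.float64(0.7126))]
bar [322. 262.] [ 554.6 -287.8] [63.6 42.7] 87.68
bar [321. 380.] [ 552. -347.] [18.7 24. ] 87.65
t 42.85 pos [ 0.5545 -0.3161  0.0744] yaw y -2.33 z [ 0.001 -0.    -1.   ] op 0.272 F [ 0.6 -0.  -1.5] j6 [-39.7  41.8  86.6   0.   51.6 -37.4]
```

View pics/w32.png

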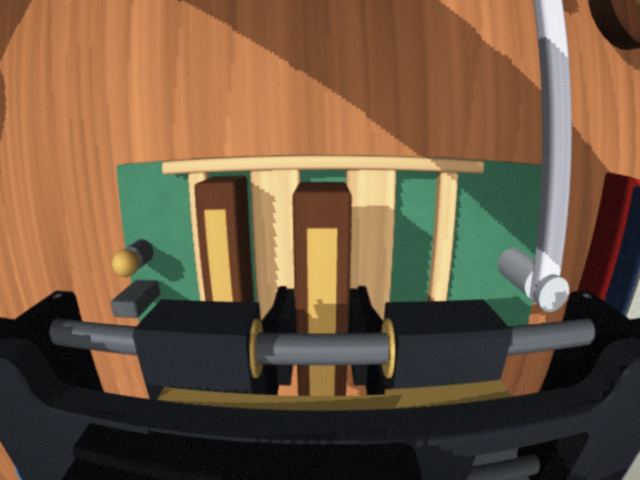

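```bash
python3 -m handwheel '[{"hand":-1,"dx":0.06,"dy":-0.15,"dz":-1,"wx":0,"wy":0,"wz":0},{"hand":-1,"dx":0,"dy":0,"dz":-1,"wx":0,"wy":0,"wz":0},{"hand":-1,"dx":0,"dy":0,"dz":-1,"wx":0,"wy":0,"wz":0},{"hand":-1,"dx":0,"dy":0,"dz":0,"wx":0,"wy":0,"wz":0},{"hand":-1,"dx":0,"dy":0,"dz":-0.6,"wx":0,"wy":0,"wz":0},{"hand":-1,"dx":0,"dy":0,"dz":-0.6,"wx":0,"wy":0,"wz":0},{"hand":-1,"dx":0,"dy":0,"dz":0,"wx":0,"wy":0,"wz":0}]'
```

```text
time_s: 43.55
position: [0.5539, -0.3181, 0.0307]
tcp_rot: [[0.042, 0.999, -0.001], [0.999, -0.042, 0.001], [0.001, -0.001, -1.0]]
force: [0.1, -0.1, -0.6]
opening: 0.271
```

```bash
python3 -m handwheel '[{"hand":-1,"dx":0,"dy":0,"dz":-0.35,"wx":0,"wy":0,"wz":0},{"hand":-1,"dx":0,"dy":0,"dz":-0.3,"wx":0,"wy":0,"wz":0},{"hand":-1,"dx":0,"dy":0,"dz":0,"wx":0,"wy":0,"wz":0}]'; python3 - <<'E'
from tray import *
s=st();print(s['moment'].round(2));p,d,C=look('wrist');cv2.imwrite('pics/w33.png',p[:,:,::-1])
E
```

```text
time_s: 43.85
position: [0.5548, -0.3186, 0.0255]
tcp_rot: [[0.042, 0.999, 0.001], [0.999, -0.042, -0.0], [-0.0, 0.001, -1.0]]
force: [-0.8, -0.6, 0.7]
opening: 0.275
t 43.85 pos [ 0.5548 -0.3186  0.0255] yaw y -2.4 z [ 0.001 -0.    -1.   ] op 0.275 F [-0.8 -0.6  0.7] j6 [-39.9  46.   87.3  -0.   46.7 -37.5]
[-0.01 -0.02 -0.01]
```

View pics/w33.png

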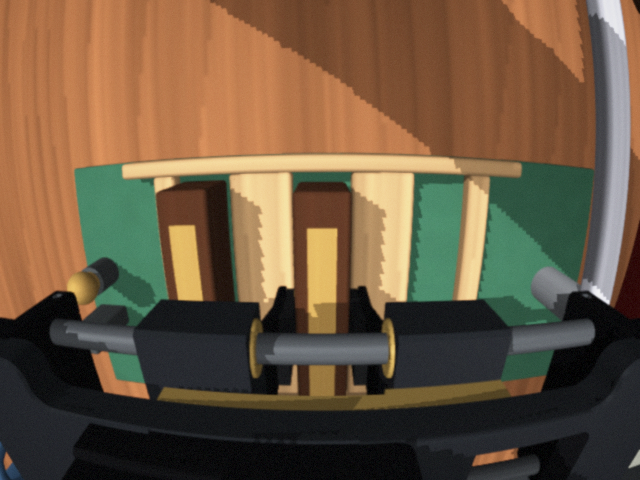

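```bash
python3 -m handwheel '[{"hand":0,"dx":0,"dy":0,"dz":0,"wx":0,"wy":0,"wz":0},{"hand":0,"dx":0,"dy":0,"dz":0,"wx":0,"wy":0,"wz":0},{"hand":0,"dx":0,"dy":0,"dz":0,"wx":0,"wy":0,"wz":0},{"hand":0,"dx":0,"dy":0,"dz":1,"wx":0,"wy":0,"wz":0},{"hand":0,"dx":0,"dy":0,"dz":4,"wx":0,"wy":0,"wz":0},{"hand":0,"dx":0,"dy":0,"dz":4,"wx":0,"wy":0,"wz":0},{"hand":0,"dx":1.5,"dy":2,"dz":3,"wx":0,"wy":0,"wz":0},{"hand":0,"dx":2,"dy":3,"dz":1,"wx":0,"wy":0,"wz":0},{"hand":0,"dx":2,"dy":3,"dz":0,"wx":0,"wy":0,"wz":0},{"hand":0,"dx":2,"dy":3,"dz":0,"wx":0,"wy":0,"wz":0}]'
python3 -m handwheel '[{"hand":0,"dx":2,"dy":4,"dz":0,"wx":0,"wy":0,"wz":0},{"hand":0,"dx":2,"dy":4,"dz":0,"wx":0,"wy":0,"wz":0},{"hand":0,"dx":1.5,"dy":3,"dz":0,"wx":0,"wy":0,"wz":0},{"hand":0,"dx":0,"dy":0,"dz":0,"wx":0,"wy":0,"wz":0},{"hand":0,"dx":0,"dy":0,"dz":0,"wx":0,"wy":0,"wz":0},{"hand":0,"dx":0,"dy":0,"dz":0,"wx":0,"wy":0,"wz":0}]'
cat > knob.py <<'E'
from lib import *
def knob(p,d,C,n='wrist'):
    W=cloud(n,d,C);h=cv2.cvtColor(p,cv2.COLOR_RGB2HSV).astype(int);H,S,V=h[...,0],h[...,1],h[...,2]
    m=((H<6)|(H>174))&(S>170)&(V>60)&(W[...,2]>.055)&(W[...,2]<.095)
    t=m&(W[...,2]>.082);v,u=np.nonzero(t)
    if len(u)>5: print(n,'knob top',len(u),u.mean().round(1),v.mean().round(1),plane(n,u.mean(),v.mean(),.085,C).round(4))
    a=(S<40)&(V>120)&(abs(W[...,2]-.059)<.004)&(W[...,1]<.0)&(W[...,1]>-.5)&(W[...,0]<.75)&(W[...,0]>.38)
    v,u=np.nonzero(a)
    if len(u)>50:
        P=plane(n,u.astype(float),v.astype(float),.059,C)[:,:2].astype(np.float32);vx,vy,x0,y0=cv2.fitLine(P,cv2.DIST_L1,0,.01,.01).ravel();print('keeper dir',np.degrees(np.arctan2(vy,vx)),'pt',x0,y0,len(u))
E
python3 - <<'E'
from knob import *
st();p,d,C=look('wrist');cv2.imwrite('pics/w34.png',p[:,:,::-1]);knob(p,d,C);st()
p,d,C=look('scene');knob(p,d,C,'scene');cv2.imwrite('pics/s34.png',p[:,:,::-1])
E
```

```text
time_s: 44.9
position: [0.6305, -0.2077, 0.1572]
tcp_rot: [[0.043, 0.999, 0.002], [0.999, -0.043, -0.001], [-0.001, 0.002, -1.0]]
force: [0.3, 0.7, 0.2]
opening: 0.499
time_s: 45.5
position: [0.6841, -0.0994, 0.1555]
tcp_rot: [[0.043, 0.999, -0.0], [0.999, -0.043, -0.0], [-0.001, -0.0, -1.0]]
force: [-0.0, -0.3, 0.4]
opening: 0.5
t 45.5 pos [ 0.6841 -0.0994  0.1555] yaw y -2.45 z [-0. -0. -1.] op 0.5 F [-0.  -0.3  0.4] j6 [-17.5  39.5  75.2  -0.   65.4 -15. ]
wrist knob top 650 325.4 234.1 [ 0.6863 -0.0809  0.085 ]
keeper dir -89.45446 pt 0.68679637 -0.12815982 2875
t 45.55 pos [ 0.684  -0.0998  0.1555] yaw y -2.49 z [-0. -0. -1.] op 0.499 F [-1.  -0.4 -0.2] j6 [-17.5  39.5  75.2  -0.   65.4 -15. ]
scene knob top 74 299.8 283.4 [0.6924 0.0288 0.085 ]
keeper dir -89.85234 pt 0.6929347 -0.16318394 507
```

View pics/w34.png

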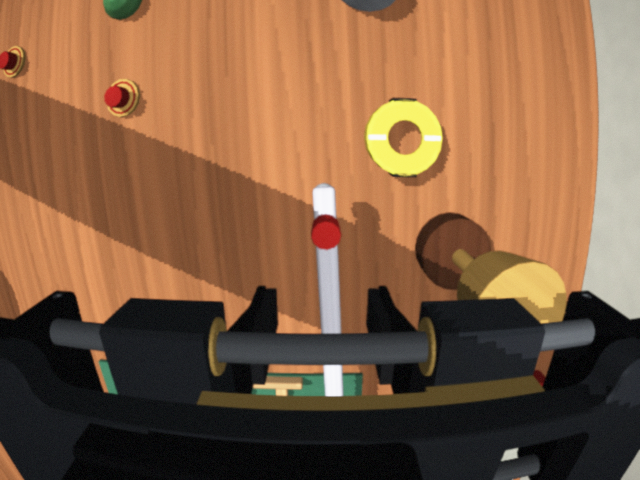

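View pics/s34.png

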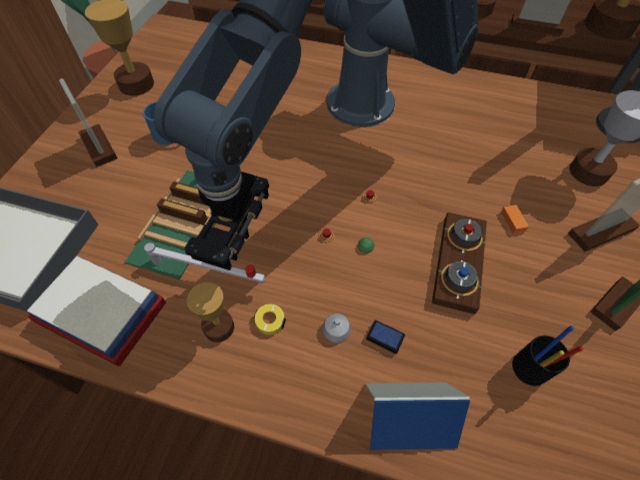

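```bash
python3 - <<'E'
from lib import *
for n in('scene','side'):
    z=np.load(f'{n}0.npz');C=cal(n);W=cloud(n,z['d'],C)
    m=(W[...,0]>.66)&(W[...,0]<.85)&(W[...,1]>-.22)&(W[...,1]<-.02)&(W[...,2]>.07)&(z['d']>0)
    m&=~((abs(W[...,0]-.688)<.02)&(W[...,2]<.09))
    P=W[m]; print(n,len(P),P.min(0).round(3),P.max(0).round(3),np.percentile(P,[5,50,95],axis=0).round(3).tolist())
E
```

```text
scene 1108 [ 0.769 -0.154  0.1  ] [ 0.836 -0.087  0.149] [[0.777, -0.146, 0.116], [0.807, -0.116, 0.144], [0.832, -0.091, 0.147]]
side 802 [ 0.765 -0.155  0.071] [ 0.832 -0.083  0.146] [[0.769, -0.141, 0.094], [0.793, -0.103, 0.138], [0.821, -0.088, 0.145]]
```

```bash
python3 -m handwheel '[{"hand":0,"dx":0.1,"dy":0.9,"dz":0,"wx":0,"wy":0,"wz":-0.104},{"hand":0,"dx":0.13,"dy":0.9,"dz":0,"wx":0,"wy":0,"wz":-0.104},{"hand":0,"dx":0,"dy":0,"dz":0,"wx":0,"wy":0,"wz":-0.104},{"hand":0,"dx":0,"dy":0,"dz":0,"wx":0,"wy":0,"wz":-0.104},{"hand":0,"dx":0,"dy":0,"dz":0,"wx":0,"wy":0,"wz":-0.104},{"hand":0,"dx":0,"dy":0,"dz":0,"wx":0,"wy":0,"wz":-0.104},{"hand":0,"dx":0,"dy":0,"dz":0,"wx":0,"wy":0,"wz":-0.104},{"hand":0,"dx":0,"dy":0,"dz":0,"wx":0,"wy":0,"wz":-0.104},{"hand":0,"dx":0,"dy":0,"dz":0,"wx":0,"wy":0,"wz":-0.104},{"hand":0,"dx":0,"dy":0,"dz":0,"wx":0,"wy":0,"wz":-0.104}]'
python3 -m handwheel '[{"hand":0,"dx":0,"dy":0,"dz":0,"wx":0,"wy":0,"wz":-0.104},{"hand":0,"dx":0,"dy":0,"dz":0,"wx":0,"wy":0,"wz":-0.104},{"hand":0,"dx":0,"dy":0,"dz":0,"wx":0,"wy":0,"wz":-0.104},{"hand":0,"dx":0,"dy":0,"dz":0,"wx":0,"wy":0,"wz":-0.104},{"hand":0,"dx":0,"dy":0,"dz":0,"wx":0,"wy":0,"wz":-0.104},{"hand":0,"dx":0,"dy":0,"dz":0,"wx":0,"wy":0,"wz":0},{"hand":0,"dx":0,"dy":0,"dz":0,"wx":0,"wy":0,"wz":0}]'
python3 - <<'E'
from knob import *
st();p,d,C=look('wrist');cv2.imwrite('pics/w35.png',p[:,:,::-1]);knob(p,d,C);st()
E
```

```text
time_s: 46.6
position: [0.6864, -0.082, 0.1553]
tcp_rot: [[0.886, 0.464, -0.0], [0.464, -0.886, -0.0], [-0.0, -0.0, -1.0]]
force: [-0.0, 0.7, -1.4]
opening: 0.502
time_s: 47.3
position: [0.6865, -0.0815, 0.1553]
tcp_rot: [[1.0, -0.03, -0.0], [-0.03, -1.0, -0.0], [-0.0, 0.0, -1.0]]
force: [0.2, -0.1, -0.3]
opening: 0.502
t 47.3 pos [ 0.6865 -0.0815  0.1553] yaw y -91.75 z [-0. -0. -1.] op 0.502 F [ 0.2 -0.1 -0.3] j6 [-16.   39.5  75.2  -0.   65.3  75.7]
wrist knob top 638 323.9 257.7 [ 0.6874 -0.0821  0.085 ]
keeper dir -89.39332 pt 0.6888979 -0.17585215 5427
t 47.35 pos [ 0.6866 -0.0813  0.1553] yaw y -91.75 z [-0. -0. -1.] op 0.497 F [ 0.  -0.3 -0.3] j6 [-16.   39.5  75.2  -0.   65.3  75.8]
```

View pics/w35.png

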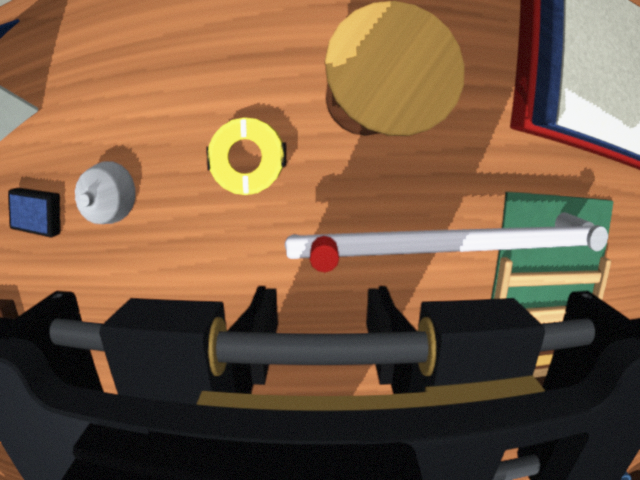

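```bash
python3 -m handwheel '[{"hand":0,"dx":0.05,"dy":-0.1,"dz":-3,"wx":0,"wy":0,"wz":0},{"hand":0,"dx":0,"dy":0,"dz":-3,"wx":0,"wy":0,"wz":0},{"hand":0,"dx":0,"dy":0,"dz":-2,"wx":0,"wy":0,"wz":0},{"hand":0,"dx":0,"dy":0,"dz":-1.1,"wx":0,"wy":0,"wz":0},{"hand":0,"dx":0,"dy":0,"dz":0,"wx":0,"wy":0,"wz":0}]'
python3 - <<'E'
from knob import *
st();p,d,C=look('wrist');cv2.imwrite('pics/w36.png',p[:,:,::-1]);knob(p,d,C);st()
E
```

```text
time_s: 47.85
position: [0.6861, -0.0813, 0.0624]
tcp_rot: [[1.0, -0.031, -0.004], [-0.031, -1.0, 0.001], [-0.004, -0.001, -1.0]]
force: [0.4, -0.4, 0.5]
opening: 0.499
t 47.85 pos [ 0.6861 -0.0813  0.0624] yaw y -91.76 z [-0.004  0.001 -1.   ] op 0.499 F [ 0.4 -0.4  0.5] j6 [-16.   46.   78.2  -0.   56.   75.8]
wrist knob top 1082 325.3 319.9 [ 0.6901 -0.0822  0.085 ]
keeper dir -89.58919 pt 0.6891598 -0.16026261 7829
t 47.9 pos [ 0.6872 -0.0816  0.0638] yaw y -91.77 z [-0.001  0.    -1.   ] op 0.498 F [0.4 0.4 0.4] j6 [-16.   45.9  78.1  -0.   56.   75.8]
```

View pics/w36.png

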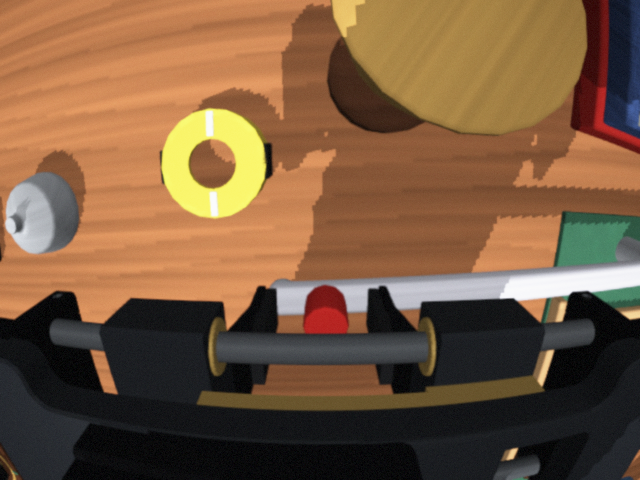

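```bash
python3 -m handwheel '[{"hand":-1,"dx":0.08,"dy":-0.05,"dz":0,"wx":0,"wy":0,"wz":0},{"hand":-1,"dx":0,"dy":0,"dz":0,"wx":0,"wy":0,"wz":0},{"hand":-1,"dx":0,"dy":0,"dz":0,"wx":0,"wy":0,"wz":0},{"hand":-1,"dx":0,"dy":0,"dz":0,"wx":0,"wy":0,"wz":0},{"hand":-1,"dx":0,"dy":0,"dz":0,"wx":0,"wy":0,"wz":0},{"hand":-1,"dx":0,"dy":0,"dz":0,"wx":0,"wy":0,"wz":0},{"hand":-1,"dx":0,"dy":0,"dz":0,"wx":0,"wy":0,"wz":0}]'
python3 - <<'E'
from lib import *
s=st();P=s['position'][:2];
h0=np.array([.6893,-.3222])
print('dir',np.degrees(np.arctan2(*(P-h0)[::-1])),np.hypot(*(P-h0)))
a=np.arctan2(*(P-h0)[::-1]);e=np.radians(177.6);n=19
r=.24;A=np.linspace(a,e,n+1);D=np.diff(np.c_[np.cos(A),np.sin(A)]*r*100,axis=0)
print('step',(e-a)/n)
for x in D: print(x.round(2))
E
```

```text
time_s: 48.6
position: [0.6888, -0.0829, 0.0651]
tcp_rot: [[1.0, -0.031, 0.002], [-0.031, -1.0, -0.002], [0.002, 0.001, -1.0]]
force: [-0.8, -3.9, 3.5]
opening: 0.217
t 48.6 pos [ 0.6888 -0.0829  0.0651] yaw y -91.79 z [ 0.002 -0.002 -1.   ] op 0.217 F [-0.8 -3.9  3.5] j6 [-16.   45.9  77.9  -0.1  56.1  75.8]
dir 90.11080759940097 0.23930345092946964
step 0.08036707722638184
[-1.93 -0.08]
[-1.91 -0.24]
[-1.89 -0.39]
[-1.85 -0.54]
[-1.8  -0.69]
[-1.74 -0.83]
[-1.67 -0.97]
[-1.59 -1.1 ]
[-1.49 -1.22]
[-1.39 -1.34]
[-1.28 -1.44]
[-1.16 -1.54]
[-1.03 -1.63]
[-0.9  -1.71]
[-0.76 -1.77]
[-0.61 -1.83]
[-0.46 -1.87]
[-0.31 -1.9 ]
[-0.16 -1.92]
```

```bash
python3 -m handwheel '[{"hand":-1,"dx":-1.93,"dy":-0.08,"dz":0,"wx":0,"wy":0,"wz":0.08},{"hand":-1,"dx":-1.91,"dy":-0.24,"dz":0,"wx":0,"wy":0,"wz":0.08},{"hand":-1,"dx":-1.89,"dy":-0.39,"dz":0,"wx":0,"wy":0,"wz":0.08},{"hand":-1,"dx":-1.85,"dy":-0.54,"dz":0,"wx":0,"wy":0,"wz":0.08},{"hand":-1,"dx":-1.8,"dy":-0.69,"dz":0,"wx":0,"wy":0,"wz":0.08}]'
```

```text
time_s: 49.1
position: [0.5955, -0.1023, 0.0651]
tcp_rot: [[0.932, 0.364, 0.004], [0.364, -0.932, -0.002], [0.003, 0.003, -1.0]]
force: [2.4, -5.1, 2.5]
opening: 0.218
```

```bash
python3 -m handwheel '[{"hand":-1,"dx":-1.74,"dy":-0.83,"dz":0,"wx":0,"wy":0,"wz":0.08},{"hand":-1,"dx":-1.67,"dy":-0.97,"dz":0,"wx":0,"wy":0,"wz":0.08},{"hand":-1,"dx":-1.59,"dy":-1.1,"dz":0,"wx":0,"wy":0,"wz":0.08},{"hand":-1,"dx":-1.49,"dy":-1.22,"dz":0,"wx":0,"wy":0,"wz":0.08},{"hand":-1,"dx":-1.39,"dy":-1.34,"dz":0,"wx":0,"wy":0,"wz":0.08}]';python3 -m handwheel '[{"hand":-1,"dx":-1.28,"dy":-1.44,"dz":0,"wx":0,"wy":0,"wz":0.08},{"hand":-1,"dx":-1.16,"dy":-1.54,"dz":0,"wx":0,"wy":0,"wz":0.08},{"hand":-1,"dx":-1.03,"dy":-1.63,"dz":0,"wx":0,"wy":0,"wz":0.08},{"hand":-1,"dx":-0.9,"dy":-1.71,"dz":0,"wx":0,"wy":0,"wz":0.08},{"hand":-1,"dx":-0.76,"dy":-1.77,"dz":0,"wx":0,"wy":0,"wz":0.08}]'
python3 - <<'E'
from lib import *
s=st();P=s['position'][:2];h0=np.array([.6893,-.3222])
print('dir',np.degrees(np.arctan2(*(P-h0)[::-1])),np.hypot(*(P-h0)))
p,d,C=look('wrist');cv2.imwrite('pics/w37.png',p[:,:,::-1])
E
```

```text
time_s: 49.6
position: [0.5168, -0.1567, 0.065]
tcp_rot: [[0.717, 0.697, 0.004], [0.697, -0.717, -0.001], [0.002, 0.004, -1.0]]
force: [2.2, -2.5, 3.4]
opening: 0.22
time_s: 50.1
position: [0.4655, -0.2378, 0.065]
tcp_rot: [[0.389, 0.921, 0.004], [0.921, -0.389, -0.001], [0.0, 0.004, -1.0]]
force: [3.7, -0.4, 3.6]
opening: 0.221
t 50.1 pos [ 0.4655 -0.2378  0.065 ] yaw y -22.9 z [ 0.004 -0.001 -1.   ] op 0.221 F [ 3.7 -0.4  3.6] j6 [-3.940e+01  3.660e+01  1.042e+02  1.000e-01  3.900e+01 -1.660e+01]
dir 159.33346996882918 0.23916718022497785
```

View pics/w37.png

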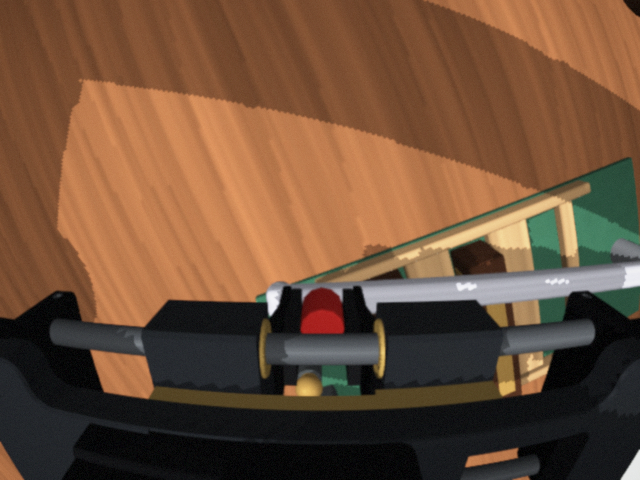

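```bash
python3 -m handwheel '[{"hand":-1,"dx":-0.61,"dy":-1.83,"dz":0,"wx":0,"wy":0,"wz":0.08},{"hand":-1,"dx":-0.46,"dy":-1.87,"dz":0,"wx":0,"wy":0,"wz":0.08},{"hand":-1,"dx":-0.31,"dy":-1.9,"dz":0,"wx":0,"wy":0,"wz":0.08},{"hand":-1,"dx":-0.08,"dy":-0.96,"dz":0,"wx":0,"wy":0,"wz":0.04},{"hand":-1,"dx":-0.07,"dy":-0.96,"dz":0,"wx":0,"wy":0,"wz":0.04},{"hand":-1,"dx":0,"dy":0,"dz":0,"wx":0,"wy":0,"wz":0}]'
python3 - <<'E'
from knob import *
s=st();P=s['position'][:2];h0=np.array([.6893,-.3222])
print('dir',np.degrees(np.arctan2(*(P-h0)[::-1])),np.hypot(*(P-h0)))
p,d,C=look('wrist');cv2.imwrite('pics/w38.png',p[:,:,::-1]);knob(p,d,C)
E
```

```text
time_s: 50.75
position: [0.4502, -0.3126, 0.065]
tcp_rot: [[0.084, 0.996, 0.003], [0.997, -0.084, -0.0], [-0.0, 0.003, -1.0]]
force: [0.3, -1.4, 5.6]
opening: 0.214
t 50.75 pos [ 0.4502 -0.3126  0.065 ] yaw y -4.79 z [ 0.003 -0.    -1.   ] op 0.214 F [ 0.3 -1.4  5.6] j6 [-4.650e+01  3.780e+01  1.005e+02  1.000e-01  4.160e+01 -4.180e+01]
dir 177.70162038347343 0.2393387597752446
wrist knob top 960 321.9 321.2 [ 0.4495 -0.3088  0.085 ]
keeper dir -3.3058183 pt 0.5294952 -0.3123954 6829
```

View pics/w38.png

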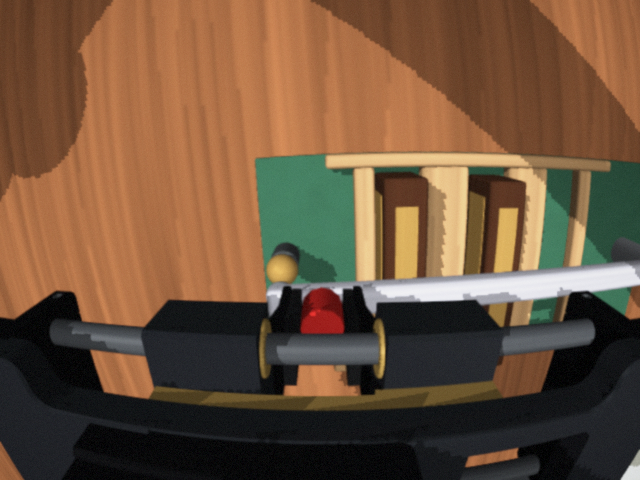

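```bash
python3 -m handwheel '[{"hand":-1,"dx":0,"dy":-0.2,"dz":0,"wx":0,"wy":0,"wz":0.01},{"hand":-1,"dx":0,"dy":0,"dz":0,"wx":0,"wy":0,"wz":0}]'; python3 -m handwheel '[{"hand":-1,"dx":0,"dy":-0.2,"dz":0,"wx":0,"wy":0,"wz":0.01},{"hand":-1,"dx":0,"dy":0,"dz":0,"wx":0,"wy":0,"wz":0}]'
```

```text
time_s: 51.0
position: [0.4501, -0.3127, 0.0649]
tcp_rot: [[0.074, 0.997, 0.002], [0.997, -0.074, 0.002], [0.002, 0.002, -1.0]]
force: [1.8, 4.0, 8.2]
opening: 0.22
time_s: 51.2
position: [0.45, -0.3129, 0.0649]
tcp_rot: [[0.066, 0.998, 0.002], [0.998, -0.066, 0.005], [0.005, 0.001, -1.0]]
force: [2.5, 6.8, 8.7]
opening: 0.219
```

```bash
python3 -m handwheel '[{"hand":-1,"dx":0,"dy":0.3,"dz":0,"wx":0,"wy":0,"wz":0},{"hand":-0.3,"dx":0,"dy":0,"dz":0,"wx":0,"wy":0,"wz":0},{"hand":0,"dx":0,"dy":0,"dz":0,"wx":0,"wy":0,"wz":0},{"hand":0,"dx":0,"dy":0,"dz":0,"wx":0,"wy":0,"wz":0},{"hand":0,"dx":0,"dy":0,"dz":2,"wx":0,"wy":0,"wz":0},{"hand":0,"dx":0,"dy":0,"dz":4,"wx":0,"wy":0,"wz":0},{"hand":0,"dx":1,"dy":1,"dz":4,"wx":0,"wy":0,"wz":0},{"hand":0,"dx":2,"dy":1,"dz":2,"wx":0,"wy":0,"wz":0},{"hand":0,"dx":0,"dy":0,"dz":0,"wx":0,"wy":0,"wz":0},{"hand":0,"dx":0,"dy":0,"dz":0,"wx":0,"wy":0,"wz":0}]'
python3 - <<'E'
from knob import *
from bars import bars
s=st()
p,d,C=look('wrist');cv2.imwrite('pics/w39.png',p[:,:,::-1]);knob(p,d,C)
W=cloud('wrist',d,C);h=cv2.cvtColor(p,cv2.COLOR_RGB2HSV).astype(int)
a=(h[...,1]<45)&(h[...,2]>100)&(abs(W[...,2]-.059)<.004)&(W[...,0]>.42)&(W[...,0]<.70)&(abs(W[...,1]+.32)<.03)
for x in (.43,.48,.5,.52,.54,.56,.58,.6,.62,.64,.66):
    q=a&(abs(W[...,0]-x)<.004); print(x,q.sum(),(W[...,1][q].min()+W[...,1][q].max())/2 if q.sum()>5 else None)
for n in('scene','side'):
    p,d,C=look(n);cv2.imwrite(f'pics/{n}39.png',p[:,:,::-1])
E
```

```text
time_s: 52.2
position: [0.4785, -0.2925, 0.1838]
tcp_rot: [[0.061, 0.998, -0.001], [0.998, -0.061, 0.0], [0.0, -0.001, -1.0]]
force: [0.3, -1.2, -0.2]
opening: 0.5
t 52.2 pos [ 0.4785 -0.2925  0.1838] yaw y -3.5 z [-0.001  0.    -1.   ] op 0.5 F [ 0.3 -1.2 -0.2] j6 [-42.8  28.1  93.7  -0.   58.2 -39.3]
wrist knob top 466 286.3 275.3 [ 0.4496 -0.3116  0.085 ]
keeper dir -2.3425584 pt 0.5551261 -0.31505933 4735
0.43 176 -0.3115822952524505
0.48 179 -0.31360954865181845
0.5 174 -0.31400868334221327
0.52 174 -0.31537656404759407
0.54 169 -0.31594261203790264
0.56 163 -0.31673974765709645
0.58 147 -0.3171109274589623
0.6 154 -0.31797206457776983
0.62 137 -0.31798661338367884
0.64 139 -0.319128768050954
0.66 123 -0.3208471686275367
```

View pics/w39.png

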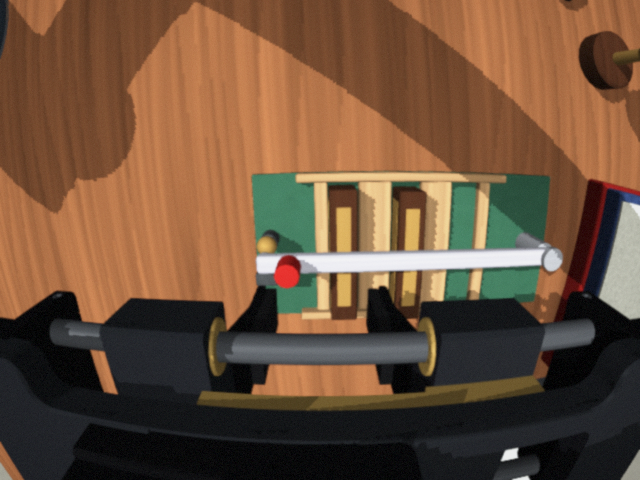

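View pics/side39.png

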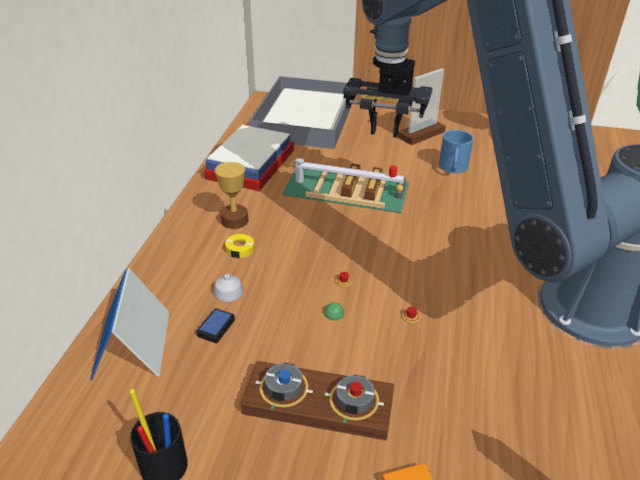

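View pics/scene39.png

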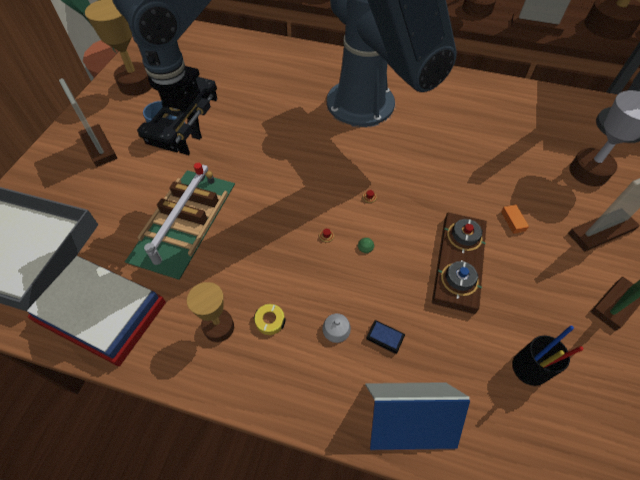

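```bash
python3 - <<'E'
from lib import *
p,d,C=look('wrist');W=cloud('wrist',d,C)
for x0 in(.4955,.554):
    for y in(-.27,-.28,-.295,-.335,-.35,-.36,-.37):
        xc=x0+.042*(y+.317);m=(abs(W[...,0]-xc)<.008)&(abs(W[...,1]-y)<.004)&(W[...,2]>.03);print(x0,y,m.sum(),np.median(W[...,2][m]).round(4) if m.sum() else None,end=' | ')
    m=(abs(W[...,0]-x0)<.02)&(abs(W[...,2]-.042)<.003);print('y range',np.percentile(W[...,1][m],[.5,99.5]).round(4))
    print()
z=np.load('side0.npz');p,d,C=look('side');W=cloud('side',d,C);W0=cloud('side',z['d'],C)
for nm,(u,v) in dict(yring=(240,245),bell=(228,288),pad=(215,325),weight=(333,311),r1=(344,277),r2=(411,312),cup=(231,180)).items():
    print(nm,(np.median(abs(p[v-12:v+12,u-12:u+12].astype(int)-z['p'][v-12:v+12,u-12:u+12]))))
st()
E
```

```text
0.4955 -0.27 6219 0.2909 | 0.4955 -0.28 1329 0.2165 | 0.4955 -0.295 667 0.2308 | 0.4955 -0.335 161 0.0421 | 0.4955 -0.35 143 0.0421 | 0.4955 -0.36 138 0.0419 | 0.4955 -0.37 129 0.0417 | y range [-0.3738 -0.2561]

0.554 -0.27 1380 0.271 | 0.554 -0.28 1575 0.2696 | 0.554 -0.295 941 0.2942 | 0.554 -0.335 179 0.0422 | 0.554 -0.35 142 0.0421 | 0.554 -0.36 133 0.042 | 0.554 -0.37 126 0.0416 | y range [-0.3773 -0.2601]

yring 3.0
bell 3.0
pad 3.0
weight 3.0
r1 3.0
r2 3.0
cup 3.0
t 52.45 pos [ 0.4777 -0.2927  0.1827] yaw y -3.61 z [-0.003  0.002 -1.   ] op 0.501 F [-0.   0.1 -0.9] j6 [-42.9  28.2  93.7  -0.   58.3 -39.3]
```

Bars lie flat at 42 mm, the bystanders look unchanged, and the gripper is clear of everything, so I am handing in.

```bash
python3 -c "
from rig import hand_in
print(hand_in())"
```

```text
the job is handed in; nothing more can be done
None
```

The award set is ready to be carried off, and I handed the job in at about 52 s of the 208 s allowed.

- **Medals:** The gold medal, the leftmost of the three look-alikes, is in the near cup. The silver medal is in the far cup. After placing, the gold boss top read 65.4 mm above the desk (65.5 expected). The silver boss top read 65.6 mm while still held, just before release.
- **Rings:** Both are screwed home, about 0.05 rad past the white marks. Their tops read 54.3 mm (54.5 expected).
- **Bars:** Only two bars were on the desk. They lie upright in lanes 1 and 2, with their tops at 42 mm.
- **Keeper:** It is shut against its stop and past the dome. A further 4 mm commanded push moved it only 0.3 mm, at about 7 N. After I let go it stayed at 177.66°, in line with the tray's axis to within about 0.1°.
- **Bystanders:** The paperweight, bell, ink pad, yellow ring, trophy cup and the two spare medals look unchanged between the first and last side-camera images.

The wrist camera and the tool position differed by about 0.8 mm across the jaws, so I aligned by camera positions relative to each other. One keeper-direction reading while the gripper was still in view was about 1° off. The clear reading after release agreed with the tray. No check failed at the end.

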